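# Load the bottle mixer and clamp it with its retaining plate

## Task

Stand every white square sample bottle, the fallen ones too, cap up in a well of the mixer, fully down and one to a well. Then lower the retaining plate over the mixer's two locating pins until it rests flush on both brackets, and finally turn the mixer's rotary switch clockwise as far as it goes. Do not disturb the other things on the bench.

Things in the scene. Friction and masses are not known exactly. Their poses are not given: they have to be found in the camera images.
- mixer: fixed bench mixer: cream housing 300 mm wide (y), 48 mm high, from x = -165 mm (a low control deck facing the robot) to +72 mm. On it, over the origin, a grey block with six wells for bottles, and at each end a bracket with a pin. Origin on the bench under the block's centre, x away from the control deck, y along the line of the pins, z up. A seated bottle's origin is at z = 112 mm
- well_block (a point): centre of the top face of the mixer's grey block (136 mm in x, 190 in y), 96 mm above the bench; axes as the mixer's. Six square wells open upward, 43 x 43 mm, 26 mm deep (floor 70 mm above the bench; 2.5 mm clear round a bottle), in two rows of three: centres at x = -34 and +34 mm, y = -64, 0 and +64 mm from this point
- seat (a point): midway between the two pins at the height of the bracket tops, 162 mm above the bench; axes as the mixer's. The two upright aluminium brackets, 70 mm in x and 18 mm thick, are centred at y = -127 and +127 mm; their flat tops carry the plate
- pin_left (a point): tip of the steel locating pin at mixer y = +127 mm, 184 mm above the bench; 10 mm in diameter, 22 mm tall above its bracket, tapered in the last 7 mm
- pin_right (a point): tip of the same kind of pin at mixer y = -127 mm
- switch (a joint): the mixer's rotary on/off switch, a small black round knob (radius 17 mm) with a raised grip bar (14 mm thick, 32 mm long and high) across it, standing upright on the right (-y) part of the control deck; 0 rad = off (bar along the mixer's x), turns clockwise seen from above to its stop at 1.3 rad = on; stiff enough to stay where it is left (about 0.03 N m)
- switch_grip (a point): on the switch's axis at the height to grip its bar, 7 mm below the bar's top and 85 mm above the bench
- plate: loose retaining plate, 400 g, flat on the bench right of the mixer: aluminium 124 mm (x) by 286 mm (y) by 6 mm, a 5 mm rubber pad (112 x 200 mm) under it, a bridge handle on top. Fits either way round. Origin: centre of the pad's underside, z up, y along its length. When flush its origin is 5 mm below seat, the pad 3 mm above the caps; a bottle not fully down keeps it up
- hole_a (a point): centre of the through hole at plate y = +127 mm, on the aluminium's underside (5 mm above the plate's origin); 12 mm in diameter, for a locating pin
- hole_b (a point): the same at plate y = -127 mm
- plate_handle (a point): middle of the handle bar: black, 16 mm wide (x), 110 mm long (y), 16 mm high, centred 49 mm above the plate's origin, over two 12 mm posts at y = +-45 mm; 30 mm free under the bar
- bottle_1: square white plastic sample bottle, 84 mm tall, 75 g: body 38 x 38 mm in section and 62 mm high, a short shoulder, then a round screw cap 28 mm across and 18 mm high. Origin on its axis at mid height (42 mm from the base), z from base to cap, x and y square to the side faces. Starts fallen over, lying flat on one side on the bench, left of the mixer. Always present.
- bottle_2: square white plastic sample bottle, 84 mm tall, 75 g: body 38 x 38 mm in section and 62 mm high, a short shoulder, then a round screw cap 28 mm across and 18 mm high. Origin on its axis at mid height (42 mm from the base), z from base to cap, x and y square to the side faces. Starts fallen over, lying flat on one side on the bench, left of the mixer. May be absent from a run.
- bottle_3: square white plastic sample bottle, 84 mm tall, 75 g: body 38 x 38 mm in section and 62 mm high, a short shoulder, then a round screw cap 28 mm across and 18 mm high. Origin on its axis at mid height (42 mm from the base), z from base to cap, x and y square to the side faces. Starts fallen over, lying flat on one side on the bench, left of the mixer. May be absent from a run.
- bottle_4: square white plastic sample bottle, 84 mm tall, 75 g: body 38 x 38 mm in section and 62 mm high, a short shoulder, then a round screw cap 28 mm across and 18 mm high. Origin on its axis at mid height (42 mm from the base), z from base to cap, x and y square to the side faces. Starts standing on the bench, left of the mixer. May be absent from a run.
- bottle_5: square white plastic sample bottle, 84 mm tall, 75 g: body 38 x 38 mm in section and 62 mm high, a short shoulder, then a round screw cap 28 mm across and 18 mm high. Origin on its axis at mid height (42 mm from the base), z from base to cap, x and y square to the side faces. Starts standing on the bench, left of the mixer. May be absent from a run.
- petri_dish: bystander: closed glass dish, 60 mm across, 16 mm high, in front of the mixer; origin at the underside's centre
- tape_roll: bystander: roll of paper tape, 68 mm across, 19 mm high, on the left near the robot; origin at the underside's centre
- stopper: bystander: dull red rubber stopper, 34 mm across, 30 mm high, in front of the mixer; origin at the underside's centre
- spatula: bystander: steel spatula lying far to the left of the mixer; origin at the middle of its underside
There are look-alikes about, which are no part of the job. What is shaped like the bottle_1 but pink or turquoise is not meant.

How it is judged:
By the outcome, as a careful person would: the job done as asked, in the order asked, and still so for the second after the job is handed in, with the robot touching nothing.
Of bottle_2, bottle_3, bottle_4, bottle_5 only 2 to 3 are there at a start; the rules pass over those that are not, and their reading is None.
At some moment in a run one of bottle_1, bottle_2, bottle_3, bottle_4, bottle_5, plate may be knocked a few centimetres aside while the robot is not near it.
Once in a run the grip may slacken for a moment while it holds something.
It also fails if it takes over 210 s, if anything falls off the work surface, if the arm or the gripper's body presses on something with over 40 N, if the wrist force passes 120 N, or if a joint passes its speed limit or range.

## Robot

A 6-joint arm with a two-finger parallel gripper is mounted at the origin on the work surface. World frame = base frame: x ahead of the robot, y to its left, z up, the work surface at z = 0. Lengths are in mm, angles in rad, forces in N, time in s.
With the tool pointing down it reaches from about 350 to 800 mm from the base axis. Payload 7.3 kg.
Tool frame: the origin (TCP) lies midway between the tips of the shut fingers; the grasp point (between the pads) lies 19 mm behind it; z points along the fingers, x is the direction in which the jaws open and shut, and the axes are right-handed (so a half turn about z gives the same grasp; the last joint's range is limited). The gripper opens to 85 mm and grips with 20 to 120 N. Pads are 22 mm wide; open, the fingers measure 114 mm over their backs; the gripper's body (76 mm by 85 mm) begins 54 mm behind the grasp point. The pads swing forward as they close: fully open they stand 13 mm farther back than shut.
Start: joints at [1.201, 0.342, 1.524, -0, 1.275, -0.146], TCP at [116.5, 511.93, 231.322] pointing down, gripper open.
Joint ranges: [-2.53, 2.53], [-0.77, 2.02], [0.04, 2.7], [-1, 4.14], [0.28, 2.66], [-3.11, 3.11]. Speed limits (rad/s): [2.57, 2.57, 3.14, 3.14, 3.14, 3.14].

## Interface

Orientations are given as [roll, pitch, yaw] about the fixed x, y, z axes, in that order (R = Rz(yaw) Ry(pitch) Rx(roll)).
In Python, from workcell import ctrl gives the robot as it stands.
- The arm moves only by the tool servo_tool, never from a script. Its argument "increments" is a list of rows, each a list of 7 numbers: the shift along the tool's x, y, z in units of 1 m (1.0 is 1 m), then the turn, a rotation vector about the tool's x, y, z in units of pi rad (1.0 is pi rad), then the opening, from 0 (shut) to 1 (fully open). A call has 1 to 20 rows; each row is the pose to reach, as a shift and turn from the pose measured when the call began, along the tool's axes at that moment, turning the shorter way round; what a row does not reach only later rows make up. A row lasts 1/12 s, in which the tool goes at most 41.7 mm and 7.16 degrees, less where a joint would pass 70% of its speed; a pose out of reach is approached as far as the arm can. A call with a number of a shift or a turn outside -1 to 1 is refused whole. A call with a gripper value outside its range is refused whole. The fingers move at their own pace and stop on an object; "newtons" is the grip in N (left out, the last holds). Time passes only in rows, so rows that repeat a pose let the fingers close. It gives the time, the measured TCP pose, the force and the opening at its end, in the units of the state.
- ctrl.get_obs(): the state, without advancing time (a new reading comes with each control period).
- ctrl.get_image(name): name is "scene" or "top" or "wrist"; returns a dict with "pixels" (420x560x3 uint8, blue, green, red), "mtx" (3x3 intrinsics, pixels), "dist_coeffs" ([k1, k2, p1, p2, k3] as OpenCV has them; the pictures are not rectified), "eye" and "attitude" of the camera in the world; the wrist camera has in their place "mount" (4x4, takes a point from camera to tool coordinates, whose origin is the TCP and whose axes are the tool frame's). Camera axes: x right, y up, looking along -z (the intrinsics and any distortion apply to the point x, -y, -z); pixel columns grow to the right and rows downward; lengths in mm; the calibration is good to about 2 mm. A picture is of the moment at which its call begins: read the wrist's pose just before it. There is no depth.
- ctrl.finish_job(): hands the job in, once; it reports no verdict.
The state is a dict: "time": time; "joint_positions": joint angles; "joint_velocities": joint speeds; "joint_efforts": joint torques, N m; "tool_pos": TCP position; "tcp_rot": TCP orientation; "ft_force": force on the tool from outside, world axes, zero at the start; "ft_torque": the same for the moment, N m; "finger_gap": opening from 0.0 (shut) to 1.0 (fully open).
Only numpy, scipy, OpenCV 4.12 (cv2) and the standard library are available. Lean on these libraries where they do the work, as an engineer would, in place of code of your own. Each camera call takes 0.05 s, during which the arm holds its last target.

## Working session

There is one attempt and no reset: what is moved stays moved. The work goes in short steps, Python scripts to look and compute and a tool call to move; the robot and the scene stay as the last step left them, time stands still between calls to the robot, and variables do not carry over. Pictures are saved under pics/ and viewed, and the job is handed in when it is done.

Besides the shell and the picture viewer there is one more tool, called after "Request:" as name(argument=value, ...), one argument or row to a line, values as JSON. servo_tool: Moves the arm, as the interface text tells. Its arguments: {"type":"object","properties":{"increments":{"type":"array","items":{"type":"array","items":{"type":"number","minimum":-1,"maximum":1}}},"newtons":{"type":"number"}},"required":["increments"]}

```bash
ls; mkdir -p pics; python3 - <<'E'
from workcell import ctrl
import cv2
o=ctrl.get_obs(); print(o)
for n in ["scene","top","wrist"]:
    d=ctrl.get_image(n); cv2.imwrite(f"pics/{n}0.png",d["pixels"])
    print(n,{k:v for k,v in d.items() if k!="pixels"})
E
```

```text
pics
{'time': 0.0, 'joint_positions': array([ 1.20099972e+00,  3.42780384e-01,  1.52502510e+00, -2.80320248e-05,
        1.27541590e+00, -1.45971937e-01]), 'joint_velocities': array([-0.00020762,  0.00094673, -0.00146447,  0.00012174,  0.0009752 ,
       -0.00132915]), 'joint_efforts': array([-1.27643998e-03, -4.33676970e+01, -2.46020222e+01, -3.60929116e-04,
        7.87050929e-03,  3.67856137e-05]), 'tool_pos': array([116.35154171, 511.5237283 , 230.5932219 ]), 'tcp_rot': array([-3.14138227e+00,  1.61530716e-03,  1.34698001e+00]), 'ft_force': array([-1.14727365,  0.13891667, -0.2257238 ]), 'ft_torque': array([ 0.03180034, -0.00055365, -0.05477925]), 'finger_gap': 0.9966706225285945}
scene {'mtx': array([[436.61196557,   0.        , 283.20206093],
       [  0.        , 436.61196557, 205.43711114],
       [  0.        ,   0.        ,   1.        ]]), 'dist_coeffs': array([-0.08362928,  0.        ,  0.        ,  0.        ,  0.        ]), 'eye': array([1298.81801144,  608.45986778, 1110.86833018]), 'attitude': array([0.75902806, 0.01593368, 2.21219347])}
top {'mtx': array([[446.624239
[... 250 characters left out ...]
65 ,    1.74134794, 1539.82104056]), 'attitude': array([ 0.15833411,  0.00398371, -1.55234139])}
wrist {'mtx': array([[366.59199412,   0.        , 277.34881287],
       [  0.        , 366.59199412, 214.17858481],
       [  0.        ,   0.        ,   1.        ]]), 'dist_coeffs': array([-0.1013378,  0.       ,  0.       ,  0.       ,  0.       ]), 'mount': array([[ 9.99999602e-01,  8.80524552e-04, -1.45064247e-04,
        -3.29461666e-01],
       [ 7.90705758e-04, -9.49623969e-01, -3.13390637e-01,
        -8.03333397e+01],
       [-4.13704636e-04,  3.13390398e-01, -9.49624288e-01,
        -1.41701958e+02],
       [ 0.00000000e+00,  0.00000000e+00,  0.00000000e+00,
         1.00000000e+00]])}
```

View pics/scene0.png

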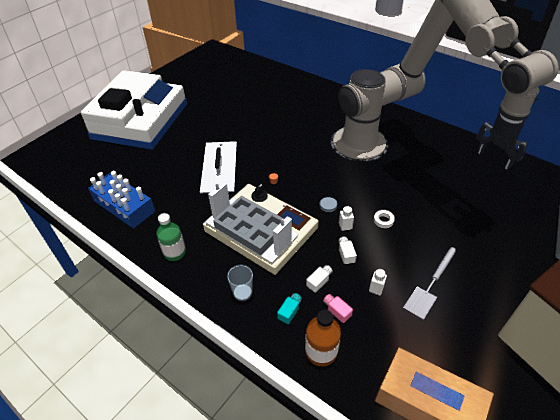

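View pics/top0.png

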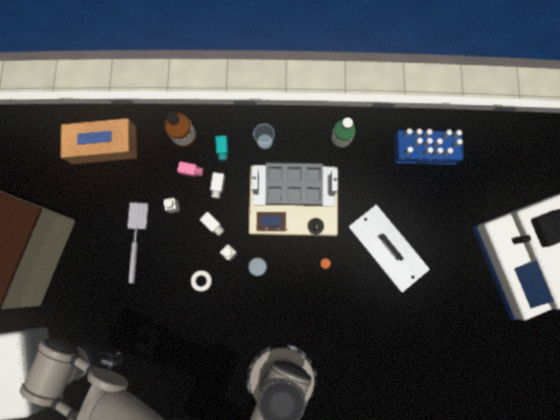

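View pics/wrist0.png

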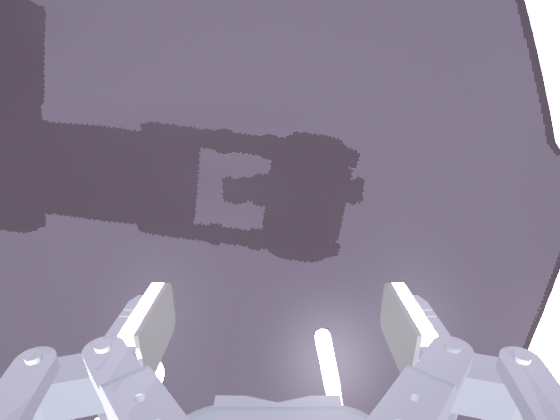

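```bash
cat > h.py <<'E'
from workcell import ctrl
import cv2, numpy as np
from scipy.spatial.transform import Rotation as R
def rot(rpy): return R.from_euler('xyz',rpy).as_matrix()
class Cam:
    def __init__(s,n,save=None):
        o=ctrl.get_obs(); d=ctrl.get_image(n); s.o=o; s.px=d["pixels"]; s.K=d["mtx"]; s.D=d["dist_coeffs"]
        if "mount" in d:
            T=np.eye(4); T[:3,:3]=rot(o["tcp_rot"]); T[:3,3]=o["tool_pos"]; T=T@d["mount"]; s.Rm=T[:3,:3]; s.e=T[:3,3]
        else: s.Rm=rot(d["attitude"]); s.e=np.array(d["eye"])
        if save: cv2.imwrite(f"pics/{save}.png",s.px)
    def ray(s,uv):
        p=cv2.undistortPoints(np.array(uv,float).reshape(-1,1,2),s.K,s.D).reshape(-1,2)
        return np.c_[p[:,0],-p[:,1],-np.ones(len(p))]@s.Rm.T
    def plane(s,uv,z):
        r=s.ray(uv); return s.e+r*((z-s.e[2])/r[:,2])[:,None]
    def proj(s,P):
        q=(np.atleast_2d(P)-s.e)@s.Rm; q=np.c_[q[:,0],-q[:,1],-q[:,2]]
        return cv2.projectPoints(q,np.zeros(3),np.zeros(3),s.K,s.D)[0].reshape(-1,2)
def tri(cams,uvs):
    A=np.zeros((3,3)); b=np.zeros(3)
    for c,u in zip(cams,uvs):
        r=c.ray([u])[0]; r/=np.linalg.norm(r); M=np.eye(3)-np.outer(r,r); A+=M; b+=M@c.e
    return np.linalg.solve(A,b)
def tool_R(d,xdir):
    """tool rot with z along d, x closest to xdir"""
    z=np.array(d,float); z/=np.linalg.norm(z); x=np.array(xdir,float); x-=z*(x@z); x/=np.linalg.norm(x)
    return np.c_[x,np.cross(z,x),z]
def inc(pos,Rm,o=None,flip=True):
    o=o or ctrl.get_obs(); R0=rot(o["tcp_rot"]); p=R0.T@(np.array(pos)-o["tool_pos"])/1000
    best=None
    for F in ([np.eye(3),np.diag([-1,-1,1])] if flip else [np.eye(3)]):
        v=R.from_matrix(R0.T@Rm@F).as_rotvec()/np.pi
        if best is None or np.linalg.norm(v)<np.linalg.norm(best): best=v
    n=max(np.linalg.norm(p)*1000/41.7,np.linalg.norm(best)*180/7.16)
    print("inc",np.round(p,4).tolist(),np.round(best,4).tolist(),"rows",round(n,1))
def st():
    o=ctrl.get_obs(); print("t",round(o["time"],2),"pos",o["tool_pos"].round(1),"rpy",o["tcp_rot"].round(3),"F",o["ft_force"].round(1),"gap",round(o["finger_gap"],3),"q",o["joint_positions"].round(2))
    return o
E
python3 - <<'E'
from h import *
t=Cam("top"); s=Cam("scene")
cv2.imwrite("pics/t1.png",cv2.resize(t.px[120:300,140:440],None,fx=2.6,fy=2.6,interpolation=cv2.INTER_CUBIC))
cv2.imwrite("pics/s1.png",cv2.resize(s.px[130:330,190:460],None,fx=2.9,fy=2.9,interpolation=cv2.INTER_CUBIC))
for n,uv,z in [("lieA",(217,184),19),("lieB",(211,223),19),("stA",(171,205),40),("stB",(228,252),40),("mix",(294,184),96),("plate",(389,249),11)]:
    print(n,t.plane([uv],z).round(0))
E
```

```text
lieA [[657. 237.  19.]]
lieB [[520. 252.  19.]]
stA [[577. 389.  40.]]
stB [[420. 187.  40.]]
mix [[645. -30.  96.]]
plate [[ 442. -361.   11.]]
```

View pics/t1.png

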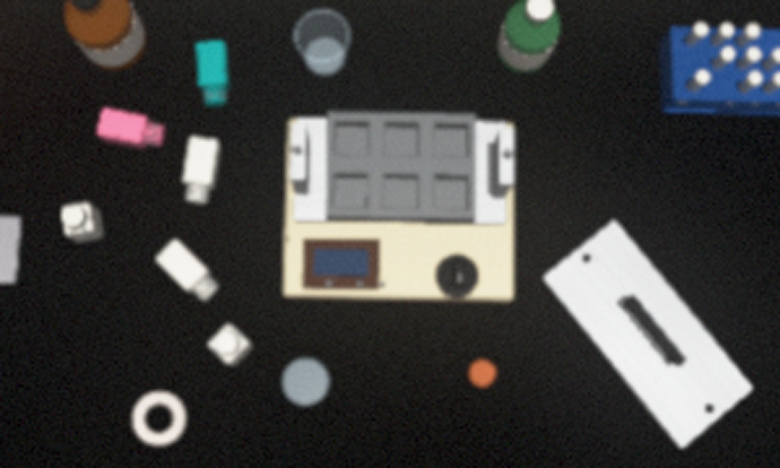

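View pics/s1.png

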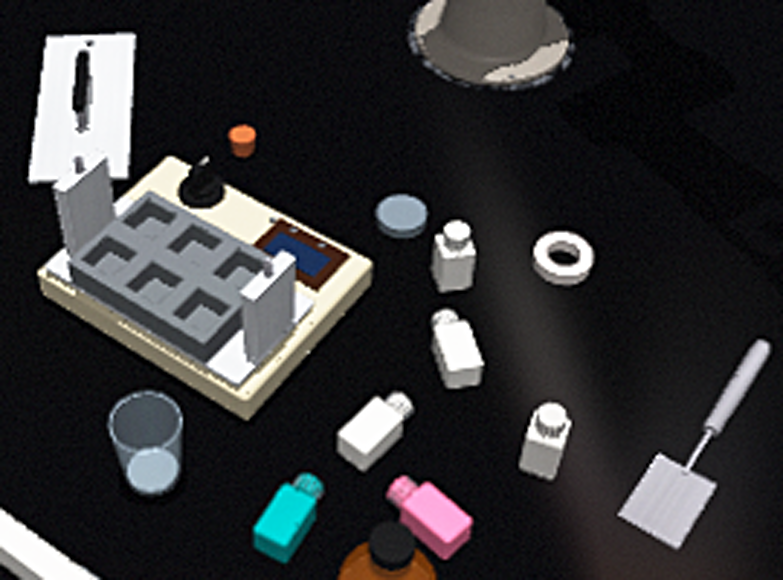

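```bash
python3 - <<'E'
from h import *
st()
yaw=2.0
inc([520,270,320],rot([np.pi,0,yaw]),flip=False)
E
```

```text
t 0.25 pos [116.4 511.8 231. ] rpy [-3.142e+00  1.000e-03  1.347e+00] F [-0.3 -0.3  0.7] gap 1.001 q [ 1.2   0.34  1.52 -0.    1.28 -0.15]
inc [-0.1462, 0.4472, -0.0889] [-0.0001, 0.0002, -0.2078] rows 11.5
```

Request:
servo_tool(
  increments=[
    [-0.146,0.447,-0.09,0,0,-0.208,1],
    [-0.146,0.447,-0.09,0,0,-0.208,1],
    [-0.146,0.447,-0.09,0,0,-0.208,1],
    [-0.146,0.447,-0.09,0,0,-0.208,1],
    [-0.146,0.447,-0.09,0,0,-0.208,1],
    [-0.146,0.447,-0.09,0,0,-0.208,1],
    [-0.146,0.447,-0.09,0,0,-0.208,1],
    [-0.146,0.447,-0.09,0,0,-0.208,1],
    [-0.146,0.447,-0.09,0,0,-0.208,1],
    [-0.146,0.447,-0.09,0,0,-0.208,1],
    [-0.146,0.447,-0.09,0,0,-0.208,1],
    [-0.146,0.447,-0.09,0,0,-0.208,1],
    [-0.146,0.447,-0.09,0,0,-0.208,1],
    [-0.146,0.447,-0.09,0,0,-0.208,1],
    [-0.146,0.447,-0.09,0,0,-0.208,1],
  ],
)

```text
time: 1.5
tool_pos: [519.5, 270.2, 320.4]
tcp_rot: [-3.14, -0.0, 2.0]
ft_force: [0.4, 0.7, -0.9]
finger_gap: 1.002
```

```bash
python3 - <<'E'
from h import *
st(); Cam("wrist","w1")
E
```

```text
t 1.5 pos [519.5 270.2 320.4] rpy [-3.14 -0.    2.  ] F [ 0.4  0.7 -0.9] gap 1.002 q [ 0.35  0.41  1.18 -0.    1.56 -1.65]
```

View pics/w1.png

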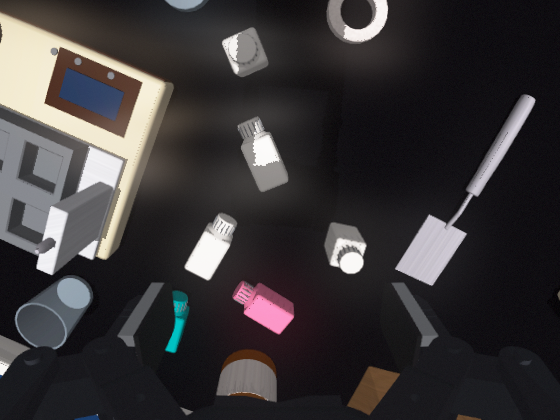

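```bash
python3 - <<'E'
from h import *
w=Cam("wrist"); print(w.e)
I=cv2.LUT(w.px,(np.clip((np.arange(256)/255.)**0.6,0,1)*255).astype(np.uint8))
def crop(u,v,s=50,f=8): return cv2.resize(I[v-s:v+s,u-s:u+s],None,fx=f,fy=f,interpolation=cv2.INTER_LINEAR)
c=[crop(263,155,45,6)[:, :],crop(212,246,45,6),crop(245,55,45,6)[:, :],crop(346,247,45,6)]
cv2.imwrite("pics/c1.png",cv2.resize(np.vstack([np.hstack(c[:2]),np.hstack(c[2:])]),(800,800))[:, :][:600] if 0 else cv2.resize(np.vstack([np.hstack(c[:2]),np.hstack(c[2:])]),(600,600)))
E
```

```text
[446.12626494 236.99296882 462.46100969]
```

View pics/c1.png

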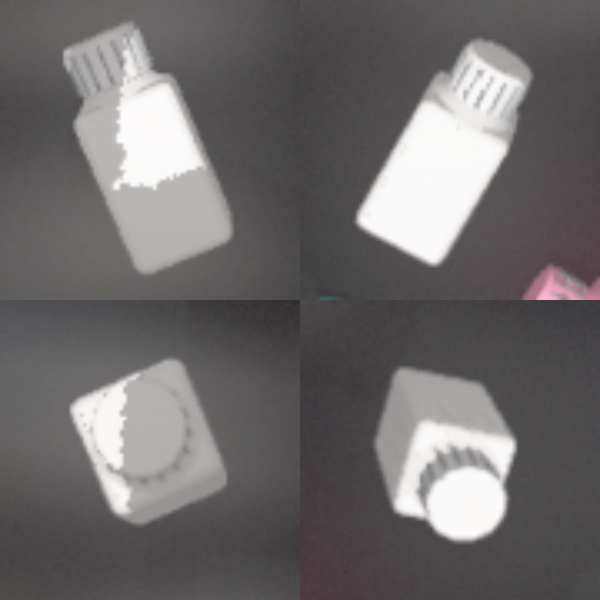

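```bash
python3 - <<'E'
from h import *
w=Cam("wrist"); t=Cam("top")
S=90/300
def P(o,pts,z): return w.plane(np.array(pts)*S+np.array(o)-0.5,z)
for n,o,pts in [("lieB",(218,110),[(77,122),(170,78),(232,240),(145,274)]),("lieA",(167,201),[(137,97),(210,150),(138,264),(57,222)])]:
    q=P(o,pts,38)[:,:2]; print(n,q.round(1).tolist(), "sides",[round(np.linalg.norm(q[i]-q[i-3]),1) for i in range(4)])
    a=(q[0]+q[1])/2;b=(q[2]+q[3])/2; d=a-b; print(" shoulder",a.round(1),"base",b.round(1),"len",np.linalg.norm(d).round(1),"cdir deg",np.degrees(np.arctan2(d[1],d[0])).round(1))
print("stA cap",P((301,202),[(167,203)],84).round(1)); q=P((301,202),[(120,120),(215,137),(195,215),(97,213)],62);print(q.round(1).tolist())
print("stB cap",P((200,10),[(139,126)],84).round(1)); q=P((200,10),[(70,105),(178,58),(226,180),(130,222)],62);print(q.round(1).tolist())
E
```

```text
lieB [[515.2, 222.4], [488.1, 245.5], [530.8, 289.0], [555.2, 265.9]] sides [np.float64(35.6), np.float64(60.9), np.float64(33.5), np.float64(59.0)]
 shoulder [501.7 234. ] base [543.  277.4] len 60.0 cdir deg -133.6
lieA [[627.2, 225.2], [635.5, 258.1], [692.3, 250.6], [688.7, 215.4]] sides [np.float64(33.9), np.float64(57.3), np.float64(35.4), np.float64(62.3)]
 shoulder [631.3 241.6] base [690.5 233. ] len 59.8 cdir deg 171.7
stA cap [[576.8 389.5  84. ]]
[[562.8, 367.6, 62.0], [554.4, 401.7, 62.0], [584.4, 410.0, 62.0], [598.5, 376.9, 62.0]]
stB cap [[419.5 186.7  84. ]]
[[420.9, 162.0, 62.0], [394.9, 186.7, 62.0], [421.4, 214.7, 62.0], [445.2, 192.5, 62.0]]
```

```bash
python3 - <<'E'
from h import *
inc([575,-40,330],rot([np.pi,0,1.57]),flip=False)
E
```

```text
inc [-0.3062, -0.0791, -0.0087] [-0.0002, 0.0001, 0.1376] rows 7.6
```

Request:
servo_tool(
  increments=[
    [-0.306,-0.079,-0.009,0,0,0.138,1],
    [-0.306,-0.079,-0.009,0,0,0.138,1],
    [-0.306,-0.079,-0.009,0,0,0.138,1],
    [-0.306,-0.079,-0.009,0,0,0.138,1],
    [-0.306,-0.079,-0.009,0,0,0.138,1],
    [-0.306,-0.079,-0.009,0,0,0.138,1],
    [-0.306,-0.079,-0.009,0,0,0.138,1],
    [-0.306,-0.079,-0.009,0,0,0.138,1],
    [-0.306,-0.079,-0.009,0,0,0.138,1],
    [-0.306,-0.079,-0.009,0,0,0.138,1],
    [-0.306,-0.079,-0.009,0,0,0.138,1],
  ],
)

```text
time: 2.62
tool_pos: [574.7, -38.4, 330.4]
tcp_rot: [-3.141, -0.0, 1.57]
ft_force: [0.0, 0.4, -0.4]
finger_gap: 1.003
```

```bash
python3 - <<'E'
from h import *
st(); w=Cam("wrist","w2")
cv2.imwrite("pics/w2b.png",cv2.resize(w.px,(800,600),interpolation=cv2.INTER_CUBIC)); print(w.e)
E
```

```text
t 2.62 pos [574.7 -38.4 330.4] rpy [-3.141 -0.     1.57 ] F [ 0.   0.4 -0.4] gap 1.003 q [-0.2   0.39  1.19 -0.    1.57 -1.77]
[494.37743753 -38.68311962 472.12349797]
```

View pics/w2b.png

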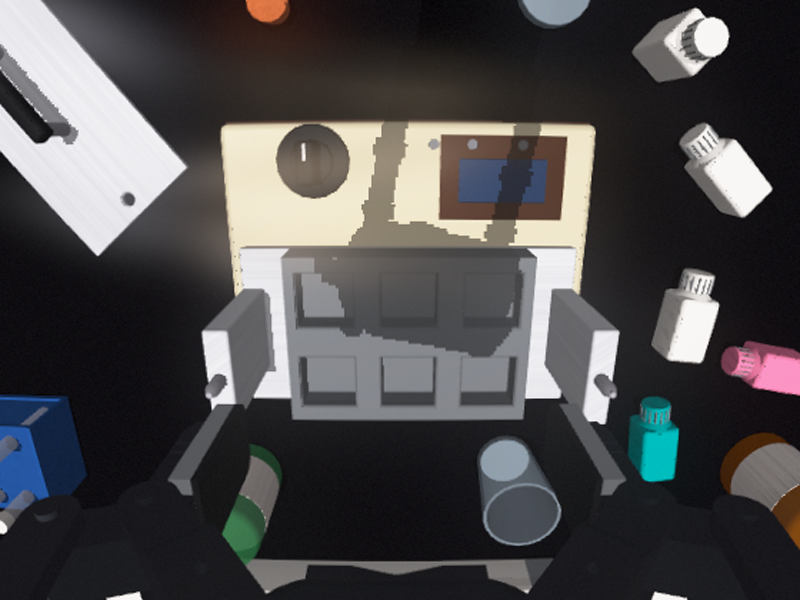

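```bash
python3 - <<'E'
from h import *
I=cv2.imread("pics/w2.png")
I=cv2.LUT(I,(np.clip((np.arange(256)/255.)**0.6,0,1)*255).astype(np.uint8))
cv2.imwrite("pics/c2.png",cv2.resize(I[165:300,190:390],None,fx=4,fy=4,interpolation=cv2.INTER_CUBIC))
cv2.imwrite("pics/c3.png",np.hstack([cv2.resize(I[220:300,130:180],None,fx=7,fy=7,interpolation=cv2.INTER_CUBIC),cv2.resize(I[220:300,395:445],None,fx=7,fy=7,interpolation=cv2.INTER_CUBIC)]))
E
```

```text
(no output)
```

View pics/c2.png

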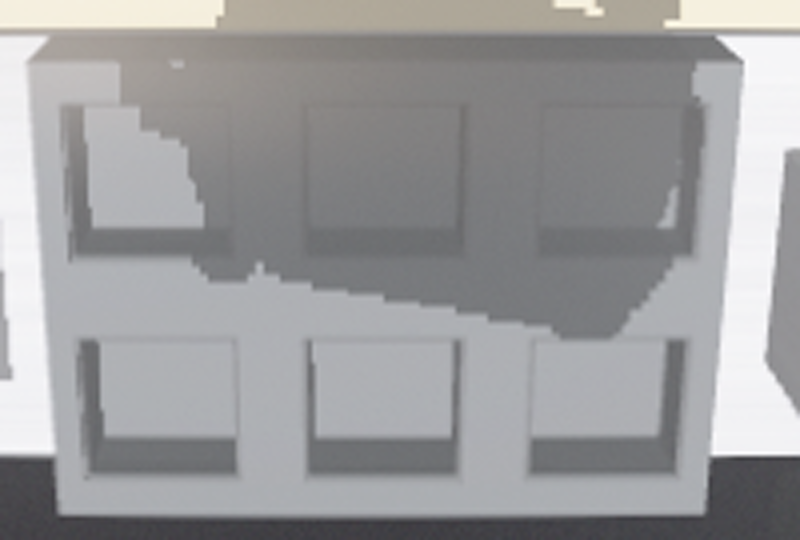

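View pics/c3.png

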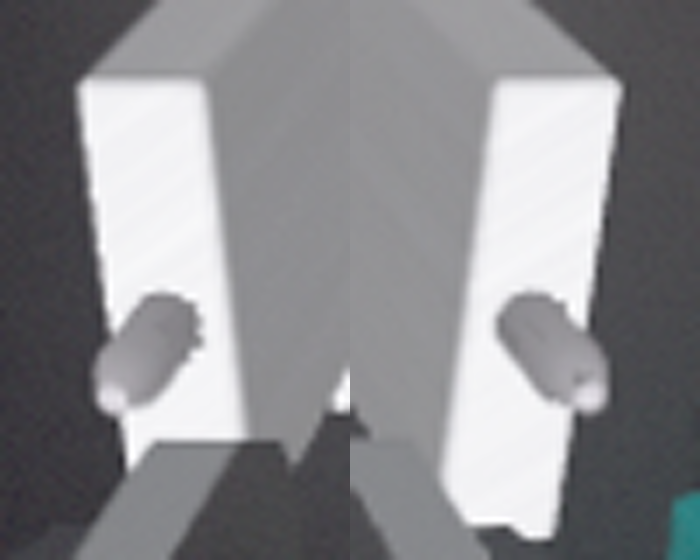

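```bash
python3 - <<'E'
from h import *
w=Cam("wrist")
def C(p): return np.array(p)/4+np.array([190,165])-0.375
q=w.plane(C([(28,62),(743,62),(706,516),(57,516)]),96)[:,:2]
print(q.round(1).tolist(),[round(float(np.linalg.norm(q[i]-q[i-1])),1) for i in range(4)],q.mean(0).round(1))
d=q[1]+q[2]-q[0]-q[3]; print("yaw(y-axis)",np.degrees(np.arctan2(-d[0],d[1])).round(2)); d=q[2]+q[3]-q[0]-q[1]; print("yaw(x)",np.degrees(np.arctan2(d[1],d[0])).round(2))
pr=w.plane([np.array((112,400))/7+(130,220)-.43],184)[0];pl=w.plane([np.array((592-350,398))/7+(395,220)-.43],184)[0]
print(pr.round(1),pl.round(1),np.linalg.norm(pl-pr).round(1),((pl+pr)/2).round(1),"yaw",np.degrees(np.arctan2(-(pl-pr)[0],(pl-pr)[1])).round(2))
# bracket tops z=162 corners
br=w.plane([np.array(p)/7+(130,220)-.43 for p in [(80,80),(205,80)]]+[np.array((p[0]-350,p[1]))/7+(395,220)-.43 for p in [(495,82),(620,85)]],162); print(br.round(1).tolist())
# well corner sets
for n,pp in [("near L(-y)",[(65,104),(230,258)]),("near mid",[(304,102),(466,256)]),("near +y",[(540,102),(702,256)]),("far -y",[(78,340),(238,476)]),("far mid",[(306,340),(460,476)]),("far +y",[(530,340),(686,476)])]:
    (a,b),(c,d)=pp; q=w.plane(C([(a,b),(c,d)]),96)[:,:2]; print(n,q.mean(0).round(1),(q[1]-q[0]).round(1))
kn=w.plane([np.array((312,160))*0.7],60); print(kn)
E
```

```text
[[580.6, -123.4], [580.6, 65.3], [717.0, 66.1], [716.7, -124.8]] [136.1, 188.7, 136.4, 190.9] [648.7 -29.2]
yaw(y-axis) -0.07
yaw(x) -0.1
[ 648.1 -156.1  184. ] [648.3  97.8 184. ] 253.8 [648.2 -29.1 184. ] yaw -0.05
[[612.8, -163.6, 162.0], [612.8, -146.8, 162.0], [613.3, 88.4, 162.0], [613.8, 105.5, 162.0]]
near L(-y) [613.8 -92.9] [43.6 42.8]
near mid [613.4 -28.8] [43.5 43.9]
near +y [613.4  35. ] [43.6 46.6]
far -y [681.6 -93. ] [42.9 43.8]
far mid [681.6 -28.9] [43.  44.1]
far +y [681.9  35.4] [43.4 47.4]
[[ 512.43075262 -102.82276311   60.        ]]
```

```bash
python3 - <<'E'
from h import *
inc([419.5,186.7,190],rot([np.pi,0,2.38]),flip=False)
E
```

```text
inc [0.2247, -0.1551, 0.1405] [-0.0001, 0.0, -0.2574] rows 7.4
```

Request:
servo_tool(
  increments=[
    [0.225,-0.155,0.14,0,0,-0.257,1],
    [0.225,-0.155,0.14,0,0,-0.257,1],
    [0.225,-0.155,0.14,0,0,-0.257,1],
    [0.225,-0.155,0.14,0,0,-0.257,1],
    [0.225,-0.155,0.14,0,0,-0.257,1],
    [0.225,-0.155,0.14,0,0,-0.257,1],
    [0.225,-0.155,0.14,0,0,-0.257,1],
    [0.225,-0.155,0.14,0,0,-0.257,1],
    [0.225,-0.155,0.14,0,0,-0.257,1],
    [0.225,-0.155,0.14,0,0,-0.257,1],
    [0.225,-0.155,0.14,0,0,-0.257,1],
  ],
)

```text
time: 3.63
tool_pos: [420.3, 187.2, 191.4]
tcp_rot: [3.14, 0.001, 2.38]
ft_force: [0.4, 0.4, 0.1]
finger_gap: 1.006
```

```bash
python3 - <<'E'
from h import *
st(); w=Cam("wrist","w3")
I=cv2.LUT(w.px,(np.clip((np.arange(256)/255.)**0.6,0,1)*255).astype(np.uint8))
cv2.imwrite("pics/w3b.png",cv2.resize(I,(800,600),interpolation=cv2.INTER_CUBIC)); print(w.e)
E
```

```text
t 3.63 pos [420.3 187.2 191.4] rpy [3.14e+00 1.00e-03 2.38e+00] F [0.4 0.4 0.1] gap 1.006 q [ 0.25  0.26  1.76 -0.    1.12 -2.13]
[364.58002075 128.7715387  332.98098706]
```

View pics/w3b.png

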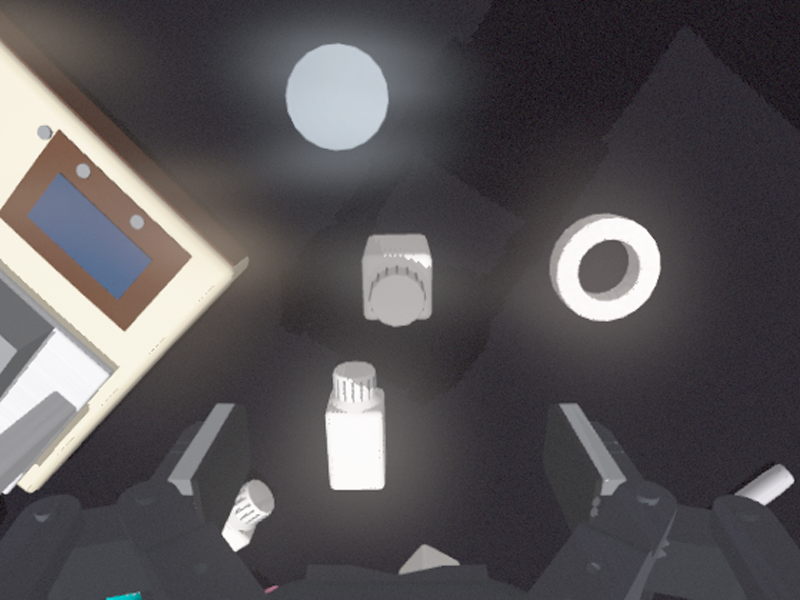

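```bash
python3 - <<'E'
from h import *
w=Cam("wrist")
c=w.plane([np.array((398,299))*.7],84)[0]; print(c.round(1))
b=w.plane([np.array((331,489))*.7,np.array((384,488))*.7,np.array((385,418))*.7,np.array((328,420))*.7],38);print(b.round(1).tolist())
inc([c[0],c[1],33],rot([np.pi,0,2.38]),flip=False)
E
```

```text
[419.  185.8  84. ]
[[555.9, 263.0, 38.0], [529.0, 287.2, 38.0], [490.4, 248.5, 38.0], [518.0, 224.3, 38.0]]
inc [0.0009, -0.002, 0.1583] [0.0004, 0.0004, -0.0007] rows 3.8
```

Request:
servo_tool(
  increments=[
    [0.001,-0.002,0.08,0,0,0,1],
    [0.001,-0.002,0.12,0,0,0,1],
    [0.001,-0.002,0.158,0,0,0,1],
    [0.001,-0.002,0.158,0,0,0,1],
    [0.001,-0.002,0.158,0,0,0,1],
    [0.001,-0.002,0.158,0,0,0,0],
    [0.001,-0.002,0.158,0,0,0,0],
    [0.001,-0.002,0.158,0,0,0,0],
    [0.001,-0.002,0.158,0,0,0,0],
    [0.001,-0.002,0.158,0,0,0,0],
    [0.001,-0.002,0.158,0,0,0,0],
    [0.001,-0.002,0.158,0,0,0,0],
  ],
  newtons=40,
)

```text
time: 4.73
tool_pos: [420.5, 186.2, 35.5]
tcp_rot: [3.136, 0.004, 2.378]
ft_force: [-1.6, -1.5, 7.9]
finger_gap: 0.44
```

```bash
python3 - <<'E'
from h import *
st(); w=Cam("wrist","w4")
E
```

```text
t 4.73 pos [420.5 186.2  35.5] rpy [3.136 0.004 2.378] F [-1.6 -1.5  7.9] gap 0.44 q [ 0.25  0.5   1.94 -0.    0.7  -2.13]
```

View pics/w4.png

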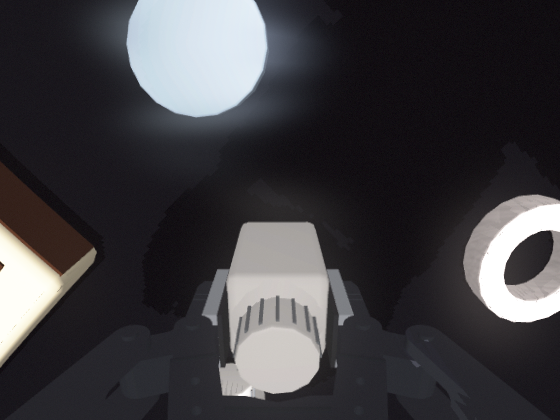

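```bash
python3 - <<'E'
from h import *
w=Cam("wrist"); o=w.o
p=w.plane([(278,358)],84)[0]; print(p.round(1), (rot(o["tcp_rot"]).T@(p-o["tool_pos"])).round(1))
inc([420,186,240],rot([np.pi,0,2.38]),flip=False)
E
```

```text
[418.6 184.3  84. ] [ -0.1  -2.4 -48.5]
inc [-0.0006, 0.0006, -0.2045] [0.0017, 0.0012, -0.0007] rows 4.9
```

Request:
servo_tool(
  increments=[
    [0,0,-0.04,0,0,0,0],
    [0,0,-0.1,0,0,0,0],
    [0,0,-0.15,0,0,0,0],
    [0,0,-0.205,0,0,0,0],
    [0,0,-0.205,0,0,0,0],
    [0,0,-0.205,0,0,0,0],
    [0,0,-0.205,0,0,0,0],
  ],
)

```text
time: 5.42
tool_pos: [420.2, 186.3, 243.9]
tcp_rot: [3.13, 0.008, 2.378]
ft_force: [-0.2, -0.5, -1.8]
finger_gap: 0.437
```

```bash
python3 - <<'E'
from h import *
st()
inc([684.1,-29.1,235],rot([np.pi,0,1.571]),flip=False)
E
```

```text
t 5.42 pos [420.2 186.3 243.9] rpy [3.13  0.008 2.378] F [-0.2 -0.5 -1.8] gap 0.437 q [ 0.25  0.2   1.68 -0.    1.24 -2.13]
inc [-0.3395, 0.0267, 0.0119] [0.0046, 0.0009, 0.2569] rows 8.2
```

Request:
servo_tool(
  increments=[
    [-0.34,0.027,0.01,0.004,0.001,0.257,0],
    [-0.34,0.027,0.01,0.004,0.001,0.257,0],
    [-0.34,0.027,0.01,0.004,0.001,0.257,0],
    [-0.34,0.027,0.01,0.004,0.001,0.257,0],
    [-0.34,0.027,0.01,0.004,0.001,0.257,0],
    [-0.34,0.027,0.01,0.004,0.001,0.257,0],
    [-0.34,0.027,0.01,0.004,0.001,0.257,0],
    [-0.34,0.027,0.01,0.004,0.001,0.257,0],
    [-0.34,0.027,0.01,0.004,0.001,0.257,0],
    [-0.34,0.027,0.01,0.004,0.001,0.257,0],
    [-0.34,0.027,0.01,0.004,0.001,0.257,0],
    [-0.34,0.027,0.01,0.004,0.001,0.257,0],
  ],
)

```text
time: 6.42
tool_pos: [683.6, -28.2, 236.3]
tcp_rot: [-3.141, -0.002, 1.572]
ft_force: [0.2, -0.2, 0.0]
finger_gap: 0.434
```

```bash
python3 - <<'E'
from h import *
st(); w=Cam("wrist","w5")
inc([684.1,-29.1,106],rot([np.pi,0,1.571]),flip=False)
E
```

```text
t 6.42 pos [683.6 -28.2 236.3] rpy [-3.141e+00 -2.000e-03  1.572e+00] F [ 0.2 -0.2  0. ] gap 0.434 q [-0.15  0.65  1.    0.    1.49 -1.73]
inc [-0.0013, 0.0003, 0.131] [0.0002, -0.0004, 0.0003] rows 3.1
```

View pics/w5.png

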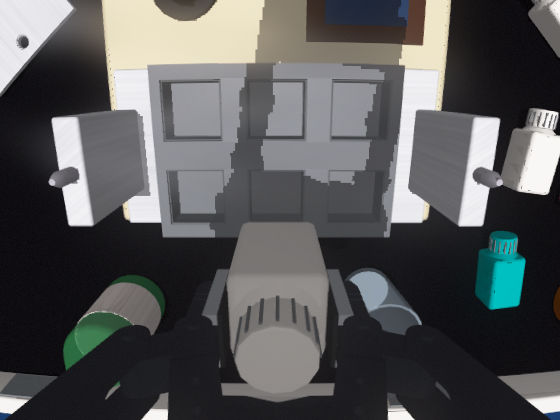

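Request:
servo_tool(
  increments=[
    [-0.001,0,0.04,0,0,0,0],
    [-0.001,0,0.08,0,0,0,0],
    [-0.001,0,0.1,0,0,0,0],
    [-0.001,0,0.11,0,0,0,0],
    [-0.001,0,0.115,0,0,0,0],
    [-0.001,0,0.12,0,0,0,0],
    [-0.001,0,0.125,0,0,0,0],
    [-0.001,0,0.13,0,0,0,0],
    [-0.001,0,0.13,0,0,0,0],
  ],
)

```text
time: 7.22
tool_pos: [683.8, -28.8, 107.0]
tcp_rot: [3.141, -0.001, 1.572]
ft_force: [0.7, 0.5, -1.5]
finger_gap: 0.438
```

```bash
python3 - <<'E'
from h import *
st(); w=Cam("wrist","w6")
inc([684.1,-29.1,105],rot([np.pi,0,1.571]),flip=False)
E
```

```text
t 7.22 pos [683.8 -28.8 107. ] rpy [ 3.141e+00 -1.000e-03  1.572e+00] F [ 0.7  0.5 -1.5] gap 0.438 q [-0.15  0.74  1.19  0.    1.21 -1.73]
inc [-0.0003, 0.0002, 0.0023] [0.0004, -0.0004, 0.0003] rows 0.1
```

View pics/w6.png

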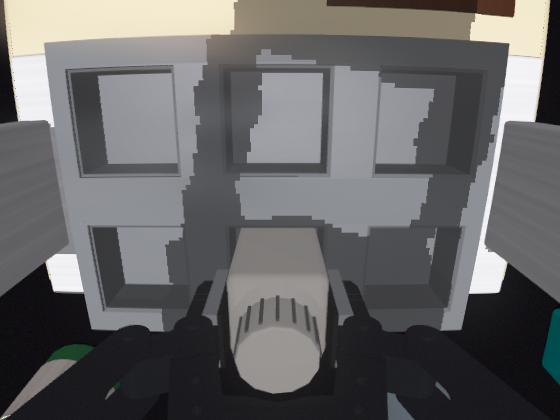

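Request:
servo_tool(
  increments=[
    [0,0,0.002,0,0,0,0],
    [0,0,0.002,0,0,0,0.6],
    [0,0,0.002,0,0,0,0.6],
    [0,0,0.002,0,0,0,0.6],
    [0,0,0.002,0,0,0,0.6],
    [0,0,-0.03,0,0,0,0.6],
    [0,0,-0.07,0,0,0,0.6],
    [0,0,-0.11,0,0,0,0.6],
    [0,0,-0.15,0,0,0,0.8],
    [0,0,-0.15,0,0,0,1],
  ],
)

```text
time: 8.1
tool_pos: [686.7, -29.4, 267.9]
tcp_rot: [3.124, 0.001, 1.572]
ft_force: [0.7, 0.7, 1.8]
finger_gap: 0.862
```

```bash
python3 - <<'E'
from h import *
st(); w=Cam("wrist","w7"); c=w.proj([[682.3,-29.1,154]]); print(c)
# next: lieB pregrasp
bs=np.array([543.,277.]);  # view1
q=np.array([[555.9,263.0],[529.0,287.2],[490.4,248.5],[518.0,224.3]]); print("v3 base",(q[0]+q[1])/2,"shoulder",(q[2]+q[3])/2)
E
```

```text
t 8.1 pos [686.7 -29.4 267.9] rpy [3.124e+00 1.000e-03 1.572e+00] F [0.7 0.7 1.8] gap 0.862 q [-0.15  0.63  0.95  0.    1.54 -1.73]
[[278.45363485 200.6552023 ]]
v3 base [542.45 275.1 ] shoulder [504.2 236.4]
```

View pics/w7.png

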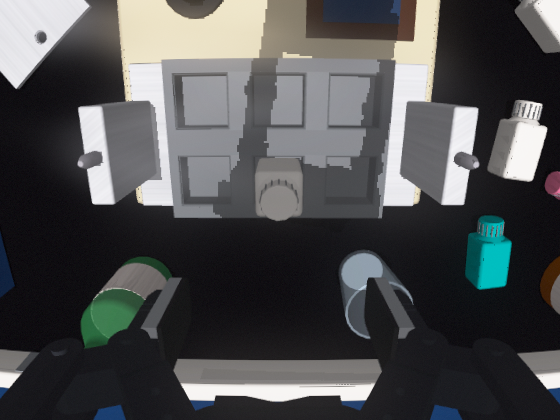

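```bash
python3 - <<'E'
from h import *
a=np.radians(-134); c=np.array([np.cos(a),np.sin(a),0]); d=-.7071*np.array([0,0,1])-.7071*c
Rm=tool_R(d,[-.719,.695,0]); tcp=np.array([511,243.4,24.])+19*d; print(tcp)
inc(tcp-190*d,Rm,flip=False)
E
```

```text
[520.33266574 253.06425828  10.5651    ]
inc [0.1861, -0.26, 0.1154] [-0.2325, 0.1017, -0.2407] rows 8.8
```

Request:
servo_tool(
  increments=[
    [0.186,-0.26,0.115,-0.2325,0.1017,-0.2407,1],
    [0.186,-0.26,0.115,-0.2325,0.1017,-0.2407,1],
    [0.186,-0.26,0.115,-0.2325,0.1017,-0.2407,1],
    [0.186,-0.26,0.115,-0.2325,0.1017,-0.2407,1],
    [0.186,-0.26,0.115,-0.2325,0.1017,-0.2407,1],
    [0.186,-0.26,0.115,-0.2325,0.1017,-0.2407,1],
    [0.186,-0.26,0.115,-0.2325,0.1017,-0.2407,1],
    [0.186,-0.26,0.115,-0.2325,0.1017,-0.2407,1],
    [0.186,-0.26,0.115,-0.2325,0.1017,-0.2407,1],
    [0.186,-0.26,0.115,-0.2325,0.1017,-0.2407,1],
    [0.186,-0.26,0.115,-0.2325,0.1017,-0.2407,1],
    [0.186,-0.26,0.115,-0.2325,0.1017,-0.2407,1],
  ],
)

```text
time: 9.15
tool_pos: [429.1, 199.2, 219.7]
tcp_rot: [2.447, -0.009, 2.339]
ft_force: [0.8, 0.6, 0.7]
finger_gap: 1.003
```

```bash
python3 - <<'E'
from h import *
st(); w=Cam("wrist","w8")
I=cv2.LUT(w.px,(np.clip((np.arange(256)/255.)**0.6,0,1)*255).astype(np.uint8))
cv2.imwrite("pics/w8b.png",cv2.resize(I,(800,600),interpolation=cv2.INTER_CUBIC)); print(w.e)
a=np.radians(-134); c=np.array([np.cos(a),np.sin(a),0]); d=-.7071*np.array([0,0,1])-.7071*c
Rm=tool_R(d,[-.719,.695,0]); tcp=np.array([511,243.4,24.])+19*d
inc(tcp,Rm,flip=False)
E
```

```text
t 9.15 pos [429.1 199.2 219.7] rpy [ 2.447 -0.009  2.339] F [0.8 0.6 0.7] gap 1.003 q [-0.06  0.02  2.21  0.94  0.63 -3.1 ]
[319.41004534  92.12629099 276.85060223]
inc [-0.0257, -0.0588, 0.2273] [-0.0271, 0.0056, -0.0093] rows 5.7
```

View pics/w8b.png

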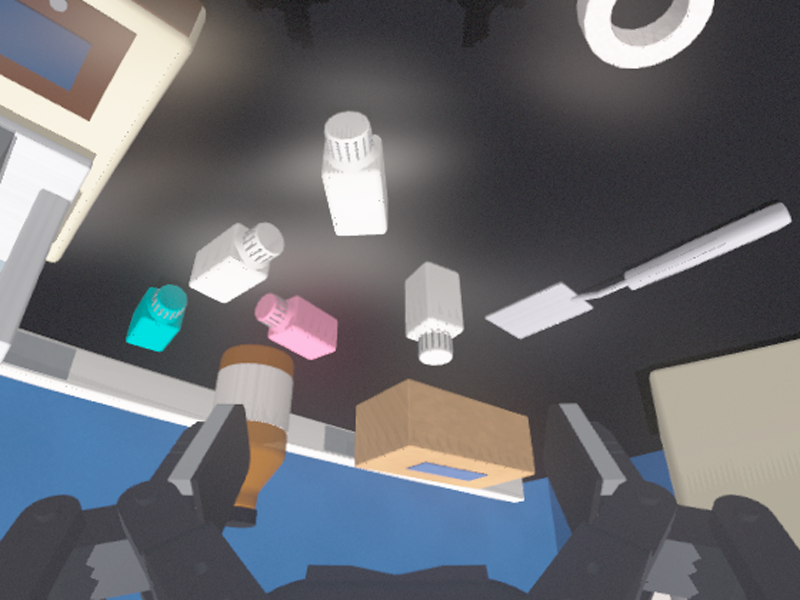

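```bash
cat > kin.py <<'E'
import numpy as np
from scipy.optimize import least_squares
from scipy.spatial.transform import Rotation as R
S=[([1.201,.3428,1.525,0,1.2754,-.146],[116.35,511.5,230.6],[-3.1414,.0016,1.347]),
([.35,.41,1.18,0,1.56,-1.65],[519.5,270.2,320.4],[-3.14,0,2.0]),
([-.2,.39,1.19,0,1.57,-1.77],[574.7,-38.4,330.4],[-3.141,0,1.57]),
([.25,.26,1.76,0,1.12,-2.13],[420.3,187.2,191.4],[3.14,.001,2.38]),
([.25,.5,1.94,0,.7,-2.13],[420.5,186.2,35.5],[3.136,.004,2.378]),
([.25,.2,1.68,0,1.24,-2.13],[420.2,186.3,243.9],[3.13,.008,2.378]),
([-.15,.65,1.0,0,1.49,-1.73],[683.6,-28.2,236.3],[-3.141,-.002,1.572]),
([-.15,.74,1.19,0,1.21,-1.73],[683.8,-28.8,107.],[3.141,-.001,1.572]),
([-.15,.63,.95,0,1.54,-1.73],[686.7,-29.4,267.9],[3.124,.001,1.572]),
([-.06,.02,2.21,.94,.63,-3.1],[429.1,199.2,219.7],[2.447,-.009,2.339])]
def fk(q,p):
    h,L2,a3,L3,L6,off,s4,s6=p
    Rz=lambda a:R.from_euler('z',a); Ry=lambda a:R.from_euler('y',a)
    R1=Rz(q[0]); R2=R1*Ry(q[1]); R3=R2*Ry(q[2])
    P=np.array([0,0,h])+R1.apply([0,off,0])+R2.apply([0,0,L2])+R3.apply([a3,0,L3])
    R5=R3*Rz(s4*q[3])*Ry(q[4]); R6=R5*Rz(s6*q[5])
    return P+R6.apply([0,0,L6]), R6
LO=[-2.53,-.77,.04,-1,.28,-3.11]; HI=[2.53,2.02,2.7,4.14,2.66,3.11]
def fit():
    best=None
    for s4 in(1,-1):
      for s6 in(1,-1):
        def f(p):
            r=[]
            for q,pos,rpy in S:
                P,Rm=fk(q,list(p)+[s4,s6]); r+=list((P-pos)/5)
                r+=list(20*(R.from_euler('xyz',rpy).inv()*Rm).as_rotvec())
            return r
        s=least_squares(f,[300,450,0,400,250,76])
        if best is None or s.cost<best[0]: best=(s.cost,list(s.x)+[s4,s6],s.fun)
    return best
def ik(pos,Rm,p,q0,lim=True):
    T=R.from_matrix(Rm)
    def f(q):
        P,Q=fk(q,p); return np.r_[(P-pos)/5,20*(T.inv()*Q).as_rotvec()]
    s=least_squares(f,np.clip(q0,np.array(LO)+.01,np.array(HI)-.01),bounds=(LO,HI)); return s.cost,s.x
if __name__=="__main__":
    b=fit(); print(b[0],np.round(b[1],1)); print(np.round(b[2].reshape(-1,6),2))
E
python3 kin.py
```

```text
3788.1679779231276 [-120.6  476.8  -11.9  385.   -12.2   89.9   -1.    -1. ]
[[-1.590e+00  3.390e+00  1.760e+00 -0.000e+00  0.000e+00 -5.699e+01]
 [-1.980e+00  2.310e+00  2.610e+00  1.400e-01  0.000e+00  3.170e+00]
 [-3.300e-01  2.800e+00  2.120e+00  1.600e-01  0.000e+00  7.970e+00]
 [ 3.450e+00  3.470e+00  9.100e-01  1.000e-02  0.000e+00  2.237e+01]
 [ 5.660e+00  4.240e+00 -2.370e+00  1.100e-01  1.000e-02  2.233e+01]
 [ 1.590e+00  3.170e+00  1.840e+00 -1.600e-01  1.000e-02  2.233e+01]
 [-8.900e-01  3.300e+00  3.260e+00 -5.000e-02 -4.000e-02  6.210e+00]
 [ 1.610e+00  3.040e+00  2.510e+00 -2.000e-02 -2.000e-02  6.210e+00]
 [-3.000e+00  3.770e+00  3.470e+00 -8.000e-02 -3.000e-02  6.210e+00]
 [-2.159e+01 -2.452e+01 -1.611e+01  6.000e-02 -2.140e+01  2.528e+01]]
```

```bash
sed -i 's/R6=R5\*Rz(s6\*q\[5\])/R6=R5*Rz(s6*q[5]+np.pi)/' kin.py; python3 kin.py
```

```text
1.0909615256020917 [225.7 505.3  46.9 380.3 314.5  75.5   1.    1. ]
[[ 0.18 -0.    0.07  0.    0.   -0.  ]
 [-0.46 -0.2   0.01  0.14  0.01 -0.  ]
 [-0.34 -0.14 -0.44  0.15  0.03 -0.  ]
 [-0.08 -0.4   0.14  0.    0.    0.  ]
 [-0.17 -0.22 -0.32  0.08  0.06 -0.04]
 [ 0.43 -0.1   0.44 -0.13 -0.07 -0.04]
 [ 0.35  0.2   0.07 -0.04 -0.04 -0.16]
 [ 0.13  0.35 -0.05 -0.02 -0.02 -0.16]
 [ 0.26  0.36  0.26 -0.07 -0.05 -0.16]
 [-0.08  0.12 -0.17  0.04  0.02  0.03]]
```

```bash
cat > plan.py <<'E'
from kin import *
p=[225.7,505.3,46.9,380.3,314.5,75.5,1,1]
def tool_R(d,xdir):
    z=np.array(d,float); z/=np.linalg.norm(z); x=np.array(xdir,float); x-=z*(x@z); x/=np.linalg.norm(x)
    return np.c_[x,np.cross(z,x),z]
seeds=[[.3,.4,1.9,0,.8,-1.7],[.3,.4,1.9,0,.8,1.4],[.2,.4,1.9,.9,.8,-2],[.2,.4,1.9,.9,.8,1],[.3,.4,1.9,-.9,.8,-1],[.3,.4,1.9,1.6,1.3,0],[.3,.7,1.5,0,2,1.5],[.3,.7,1.5,0,2,-1.5],[.0,.5,1.9,1.6,1.3,-2],[0,.5,1.9,1.6,1.3,2]]
def solve(pos,Rm):
    out=[]
    for s in seeds:
        c,q=ik(pos,Rm,p,s)
        if c<.05 and not any(np.abs(q-o).max()<.05 for o in out): out.append(q)
    return out
def margin(q): return min((q-LO).min(),(np.array(HI)-q).min())
if __name__=="__main__":
    import sys
    a=np.radians(float(sys.argv[1])); base=np.array([float(sys.argv[2]),float(sys.argv[3])])
    c=np.array([np.cos(a),np.sin(a),0]); zz=np.array([0,0,1.])
    Q=R.align_vectors([zz],[c])[0]; k=np.cross(c,zz); Q=R.from_rotvec(k*np.pi/2)
    res=[]
    for al in [0,20,30,40]:
        A=np.radians(al); d=-np.cos(A)*zz-np.sin(A)*c
        for sx in (1,-1):
            Rp=tool_R(d,sx*k); tp=np.r_[base+46*c[:2],24-0.*al]+19*d
            qp=solve(tp,Rp)
            if not qp: continue
            for az in range(0,360,30):
                psi=np.radians(az)-a
                Rs=R.from_euler('z',psi).as_matrix()@Q.as_matrix()@Rp
                for P in [(470,170),(540,200),(600,230)]:
                    ts=np.r_[P,46.]+19*Rs[:,2]
                    for q2 in solve(ts,Rs):
                        for q1 in qp:
                            res.append((np.abs(q2-q1).max(),min(margin(q1),margin(q2)),al,sx,az,P,q1.round(2),q2.round(2)))
    res=[r for r in res if r[1]>.12]; res.sort(key=lambda r:r[0])
    for r in res[:14]: print(round(r[0],2),round(r[1],2),*r[2:])
E
time python3 plan.py -134 543 276.5
```

```text
1.12 0.52 0 1 120 (470, 170) [ 0.31  0.68  1.65  0.    0.8  -2.06] [-0.26  1.22  1.41  0.86  1.92 -1.19]
1.12 0.52 0 -1 120 (470, 170) [0.31 0.68 1.65 0.   0.8  1.08] [-0.26  1.22  1.41  0.86  1.92  1.95]
1.16 0.52 0 -1 90 (470, 170) [0.31 0.68 1.65 0.   0.8  1.08] [-0.42  1.16  1.81  1.16  1.64  1.73]
1.16 0.52 0 1 90 (470, 170) [ 0.31  0.68  1.65  0.    0.8  -2.06] [-0.42  1.16  1.81  1.16  1.64 -1.42]
1.19 0.52 0 -1 120 (540, 200) [0.31 0.68 1.65 0.   0.8  1.08] [-0.19  1.28  1.19  0.98  1.99  2.12]
1.19 0.52 0 1 120 (540, 200) [ 0.31  0.68  1.65  0.    0.8  -2.06] [-0.19  1.28  1.19  0.98  1.99 -1.02]
1.24 0.52 0 1 120 (600, 230) [ 0.31  0.68  1.65  0.    0.8  -2.06] [-0.14  1.35  0.95  1.09  2.04 -0.85]
1.24 0.52 0 -1 120 (600, 230) [0.31 0.68 1.65 0.   0.8  1.08] [-0.14  1.35  0.95  1.09  2.04  2.29]
1.27 0.52 0 -1 90 (540, 200) [0.31 0.68 1.65 0.   0.8  1.08] [-0.31  1.17  1.64  1.27  1.67  1.88]
1.27 0.52 0 1 90 (540, 200) [ 0.31  0.68  1.65  0.    0.8  -2.06] [-0.31  1.17  1.64  1.27  1.67 -1.26]
1.36 0.52 0 -1 90 (600, 230) [0.31 0.68 1.65 0.   0.8  1.08] [-0.23  1.2   1.48  1.36  1.67  2.02]
1.36 0.52 0 1 90 (600, 230) [ 0.31  0.68  1.65  0.    0.8  -2.06] [-0.23  1.2   1.48  1.36  1.67 -1.12]
1.45 0.41 0 1 150 (470, 170) [ 0.31  0.68  1.65  0.    0.8  -2.06] [-0.07  1.32  1.05  0.59  2.25 -1.17]
1.45 0.41 0 -1 150 (470, 170) [0.31 0.68 1.65 0.   0.8  1.08] [-0.07  1.32  1.05  0.59  2.25  1.97]
real	2m16.422s
user	2m15.763s
sys	0m0.124s
```

```bash
sed -i 's/for al in .*:/for al in [20,27,35]:/; s/range(0,360,30)/range(60,181,30)/; s/\[(470,170),(540,200),(600,230)\]/[(440,200),(540,200)]/; s/for sx in (1,-1)/for sx in (1,)/' plan.py; time python3 plan.py -134 543 276.5
```

```text
real	0m12.601s
user	0m12.890s
sys	0m0.127s
```

```bash
python3 - <<'E'
from plan import *
a=np.radians(-134);c=np.array([np.cos(a),np.sin(a),0]); zz=np.array([0,0,1.]);k=np.cross(c,zz)
base=np.array([543,276.5])
for al in [0,10,15,20,25,30,40]:
    A=np.radians(al); d=-np.cos(A)*zz-np.sin(A)*c
    for sx in (1,-1):
        Rp=tool_R(d,sx*k); tp=np.r_[base+46*c[:2],24]+19*d
        for q in solve(tp,Rp): print(al,sx,q.round(2),round(margin(q),2))
E
```

```text
0 1 [ 0.31  0.68  1.65  0.    0.8  -2.06] 0.52
0 -1 [0.31 0.68 1.65 0.   0.8  1.08] 0.52
10 1 [ 0.26  0.63  1.79  0.17  0.57 -2.24] 0.29
10 -1 [0.26 0.63 1.79 0.17 0.57 0.9 ] 0.29
15 1 [ 0.24  0.62  1.86  0.32  0.46 -2.41] 0.18
15 -1 [0.24 0.62 1.86 0.32 0.46 0.73] 0.18
20 1 [ 0.21  0.61  1.93  0.56  0.37 -2.67] 0.09
20 -1 [0.21 0.61 1.93 0.56 0.37 0.47] 0.09
25 1 [ 0.18  0.61  1.99  0.95  0.31 -3.07] 0.03
25 -1 [0.18 0.61 1.99 0.95 0.31 0.07] 0.03
30 1 [0.15 0.61 2.05 1.42 0.31 2.72] 0.03
30 -1 [ 0.15  0.61  2.05  1.42  0.31 -0.43] 0.03
40 1 [0.08 0.66 2.16 2.03 0.49 2.03] 0.21
40 -1 [ 0.08  0.66  2.16  2.03  0.49 -1.11] 0.21
```

```bash
cat > plan2.py <<'E'
from plan import *
zz=np.array([0,0,1.])
seeds2=[[.2,.5,1.8,0,1,-1.5],[.2,.5,1.8,0,1,1.5],[0,.6,1.8,.9,1,-1.5],[0,.6,1.8,.9,1,1.5],[-.1,1,1.4,.9,1.9,1.5],[-.1,1,1.4,.9,1.9,-1.5],[.4,.6,1.7,-.7,1,-1.5],[.4,.6,1.7,-.7,1,1.5]]
import plan; plan.seeds=seeds2
res=[]
for P in [(450,200),(520,230)]:
  for al in [30,40]:
    A=np.radians(al)
    for ac in [-90,-45,0,45,90,135]:
        a=np.radians(ac); c=np.array([np.cos(a),np.sin(a),0]); k=np.cross(c,zz); Q=R.from_rotvec(k*np.pi/2)
        d=-np.cos(A)*zz-np.sin(A)*c
        for sx in (1,-1):
            Rp=tool_R(d,sx*k); tp=np.r_[P,24]+19*d
            qp=[q for q in solve(tp,Rp) if margin(q)>.15]
            if not qp: continue
            for az in [60,90,120,150,180]:
                Rs=R.from_euler('z',np.radians(az)-a).as_matrix()@Q.as_matrix()@Rp
                ts=np.r_[P,50.]+19*Rs[:,2]
                for q2 in solve(ts,Rs):
                    if margin(q2)<.15: continue
                    for q1 in qp: res.append((np.abs(q2-q1).max(),min(margin(q1),margin(q2)),al,ac,sx,az,P,q1.round(2),q2.round(2)))
res.sort(key=lambda r:r[0])
seen=set()
for r in res:
    key=r[2:4]+(r[6],)
    if key in seen: continue
    seen.add(key); print(round(r[0],2),round(r[1],2),*r[2:])
E
time python3 plan2.py
```

```text
1.49 0.16 30 135 1 150 (520, 230) [ 0.54  0.71  1.76 -0.84  0.71  0.41] [ 0.04  1.12  1.04  0.51  1.91 -1.08]
1.76 0.51 30 90 1 120 (520, 230) [ 0.51  0.84  1.43 -0.49  1.19  0.77] [-0.1   0.98  1.41  0.78  1.55 -0.99]
1.77 0.41 40 90 1 90 (520, 230) [ 0.57  0.92  1.35 -0.59  1.34  0.84] [-0.14  0.77  1.81  1.05  1.06 -0.93]
1.97 0.48 30 90 1 120 (450, 200) [ 0.52  0.75  1.66 -0.52  1.07  0.85] [-0.17  0.9   1.64  0.73  1.47 -1.12]
2.0 0.4 40 90 1 120 (450, 200) [ 0.59  0.83  1.58 -0.6   1.23  0.94] [-0.13  0.81  1.68  0.68  1.33 -1.06]
2.17 0.76 40 45 1 90 (520, 230) [ 0.41  1.05  1.04 -0.24  1.71  1.24] [-0.14  0.77  1.81  1.05  1.06 -0.93]
2.22 0.8 30 45 1 120 (520, 230) [ 0.38  0.94  1.2  -0.2   1.5   1.23] [-0.1   0.98  1.41  0.78  1.55 -0.99]
2.31 0.35 30 -90 -1 60 (450, 200) [-0.05  0.63  1.99  0.83  0.74 -0.74] [-0.3   0.8   2.35  1.79  1.05  1.57]
2.34 0.76 40 45 1 120 (450, 200) [ 0.41  0.93  1.33 -0.24  1.55  1.28] [-0.13  0.81  1.68  0.68  1.33 -1.06]
2.35 0.53 30 -90 -1 60 (520, 230) [ 0.01  0.7   1.78  0.77  0.81 -0.57] [-0.17  0.79  2.16  1.81  0.99  1.78]
2.38 0.8 30 
[... 482 characters left out ...]
] [0.18 0.99 1.21 0.14 1.8  1.72]
2.7 0.54 30 -45 -1 60 (520, 230) [ 0.08  0.84  1.45  0.41  1.24 -0.92] [-0.17  0.79  2.16  1.81  0.99  1.78]
2.75 1.04 30 0 1 120 (520, 230) [0.22 0.94 1.2  0.11 1.51 1.76] [-0.1   0.98  1.41  0.78  1.55 -0.99]
2.75 0.68 40 -45 -1 180 (520, 230) [ 0.03  0.91  1.37  0.5   1.4  -0.98] [0.2  1.12 0.9  0.17 1.98 1.77]
2.77 1.02 40 0 1 120 (450, 200) [0.19 0.93 1.34 0.12 1.57 1.72] [-0.13  0.81  1.68  0.68  1.33 -1.06]
2.8 0.86 40 -45 -1 180 (450, 200) [-0.02  0.82  1.61  0.48  1.29 -1.08] [0.18 0.99 1.21 0.14 1.8  1.72]
2.84 1.06 30 0 1 120 (450, 200) [0.2  0.83 1.47 0.1  1.36 1.73] [-0.17  0.9   1.64  0.73  1.47 -1.12]
real	1m18.319s
user	1m18.373s
sys	0m0.131s
```

```bash
python3 - <<'E'
from h import *
inc([511.0,243.4,130],rot([np.pi,0,2.374]),flip=False)
E
```

```text
inc [-0.0254, 0.0079, 0.1273] [0.2229, 0.0017, -0.0112] rows 5.6
```

Request:
servo_tool(
  increments=[
    [-0.025,0.008,0.03,0.223,0.002,-0.011,1],
    [-0.025,0.008,0.06,0.223,0.002,-0.011,1],
    [-0.025,0.008,0.09,0.223,0.002,-0.011,1],
    [-0.025,0.008,0.127,0.223,0.002,-0.011,1],
    [-0.025,0.008,0.127,0.223,0.002,-0.011,1],
    [-0.025,0.008,0.127,0.223,0.002,-0.011,1],
    [-0.025,0.008,0.127,0.223,0.002,-0.011,1],
    [-0.025,0.008,0.127,0.223,0.002,-0.011,1],
    [-0.025,0.008,0.127,0.223,0.002,-0.011,1],
    [-0.025,0.008,0.127,0.223,0.002,-0.011,1],
  ],
)

```text
time: 10.03
tool_pos: [509.7, 243.0, 129.3]
tcp_rot: [-3.141, -0.003, 2.374]
ft_force: [0.1, 0.1, -0.2]
finger_gap: 0.999
```

```bash
python3 - <<'E'
from h import *
st(); w=Cam("wrist","w9"); print(w.e)
I=cv2.LUT(w.px,(np.clip((np.arange(256)/255.)**0.6,0,1)*255).astype(np.uint8))
cv2.imwrite("pics/w9b.png",cv2.resize(I,(800,600),interpolation=cv2.INTER_CUBIC))
inc([511.0,243.4,5],rot([np.pi,0,2.374]),flip=False)
E
```

```text
t 10.03 pos [509.7 243.  129.3] rpy [-3.141e+00 -3.000e-03  2.374e+00] F [ 0.1  0.1 -0.2] gap 0.999 q [ 0.31  0.51  1.55  0.    1.08 -2.07]
[454.14855202 184.66708856 270.98921411]
inc [-0.0007, 0.0014, 0.1247] [-0.0001, -0.0007, -0.0003] rows 3.0
```

View pics/w9b.png

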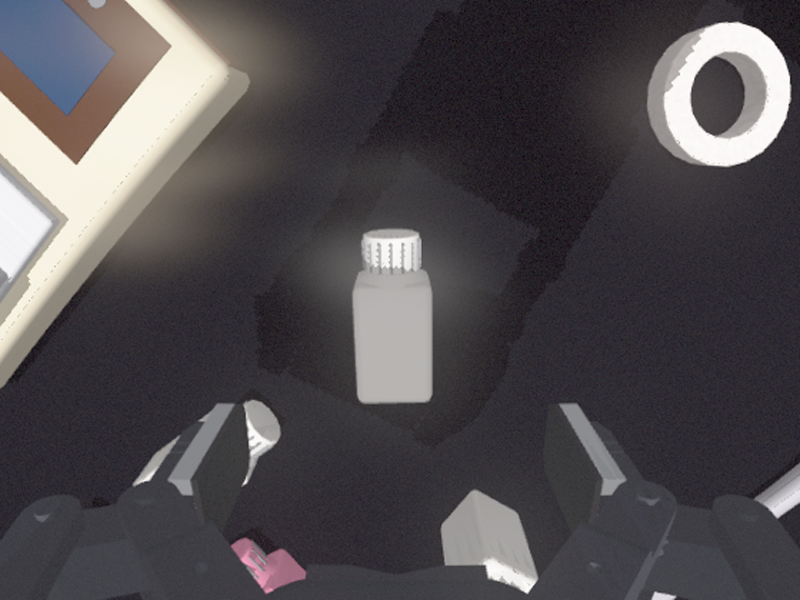

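Request:
servo_tool(
  increments=[
    [0,0.001,0.04,0,0,0,1],
    [0,0.001,0.08,0,0,0,1],
    [0,0.001,0.11,0,0,0,1],
    [0,0.001,0.124,0,0,0,1],
    [0,0.001,0.124,0,0,0,1],
    [0,0.001,0.124,0,0,0,0],
    [0,0.001,0.124,0,0,0,0],
    [0,0.001,0.124,0,0,0,0],
    [0,0.001,0.124,0,0,0,0],
    [0,0.001,0.124,0,0,0,0],
    [0,0.001,0.124,0,0,0,0],
    [0,0.001,0.05,0,0,0,0],
    [0,0.001,0.05,0,0,0,0],
  ],
  newtons=40,
)

```text
time: 11.17
tool_pos: [509.4, 243.3, 80.2]
tcp_rot: [-3.139, -0.004, 2.373]
ft_force: [2.0, 0.2, -1.5]
finger_gap: 0.439
```

```bash
python3 - <<'E'
from h import *
st(); w=Cam("wrist","w10")
inc([490,235,70],rot([np.pi,0,0.0]),flip=False)
E
```

```text
t 11.17 pos [509.4 243.3  80.2] rpy [-3.139 -0.004  2.373] F [ 2.   0.2 -1.5] gap 0.439 q [ 0.31  0.57  1.6   0.    0.97 -2.07]
inc [0.0103, -0.0236, 0.0174] [0.0023, -0.0029, 0.7554] rows 19.0
```

View pics/w10.png

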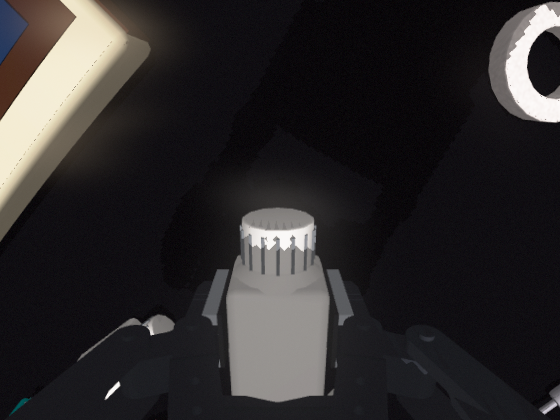

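Request:
servo_tool(
  increments=[
    [0.01,-0.024,0,0.002,-0.003,0.755,0],
    [0.01,-0.024,0,0.002,-0.003,0.755,0],
    [0.01,-0.024,0,0.002,-0.003,0.755,0],
    [0.01,-0.024,0,0.002,-0.003,0.755,0],
    [0.01,-0.024,0,0.002,-0.003,0.755,0],
    [0.01,-0.024,0,0.002,-0.003,0.755,0],
    [0.01,-0.024,0,0.002,-0.003,0.755,0],
    [0.01,-0.024,0,0.002,-0.003,0.755,0],
    [0.01,-0.024,0,0.002,-0.003,0.755,0],
    [0.01,-0.024,0,0.002,-0.003,0.755,0],
    [0.01,-0.024,0,0.002,-0.003,0.755,0],
    [0.01,-0.024,0,0.002,-0.003,0.755,0],
    [0.01,-0.024,0,0.002,-0.003,0.755,0],
    [0.01,-0.024,0,0.002,-0.003,0.755,0],
    [0.01,-0.024,0,0.002,-0.003,0.755,0],
    [0.01,-0.024,0,0.002,-0.003,0.755,0],
    [0.01,-0.024,0,0.002,-0.003,0.755,0],
    [0.01,-0.024,0,0.002,-0.003,0.755,0],
    [0.01,-0.024,0,0.002,-0.003,0.755,0],
    [0.01,-0.024,0,0.002,-0.003,0.755,0],
  ],
)

```text
time: 12.88
tool_pos: [489.9, 234.6, 87.8]
tcp_rot: [3.142, -0.002, -0.003]
ft_force: [0.1, -0.9, -0.7]
finger_gap: 0.434
```

```bash
python3 - <<'E'
from h import *
st()
inc([490,235,7],rot([np.pi,0,0.0]),flip=False)
E
```

```text
t 12.88 pos [489.9 234.6  87.8] rpy [ 3.142e+00 -2.000e-03 -3.000e-03] F [ 0.1 -0.9 -0.7] gap 0.434 q [ 0.31  0.53  1.66 -0.    0.95  0.31]
inc [0.0, -0.0004, 0.0808] [0.0, -0.0005, -0.0009] rows 1.9
```

Request:
servo_tool(
  increments=[
    [0,0,0.04,0,0,0,0],
    [0,0,0.06,0,0,0,0],
    [0,0,0.075,0,0,0,0],
    [0,0,0.081,0,0,0,0],
    [0,0,0.081,0,0,0,0],
    [0,0,0.081,0,0,0,0.7],
    [0,0,0.081,0,0,0,1],
    [0,0,0.081,0,0,0,1],
    [0,0,0.081,0,0,0,1],
    [0,0,0.081,0,0,0,1],
    [0,0,0.04,0,0,0,1],
    [0,0,0,0,0,0,1],
    [0,0,-0.01,0,0,0,1],
    [0,0,-0.01,0,0,0,1],
  ],
)

```text
time: 14.05
tool_pos: [492.1, 235.3, 101.5]
tcp_rot: [-3.139, -0.009, -0.002]
ft_force: [1.3, 1.5, 0.7]
finger_gap: 1.002
```

```bash
python3 - <<'E'
from h import *
st(); w=Cam("wrist","w11"); print(w.e)
I=cv2.LUT(w.px,(np.clip((np.arange(256)/255.)**0.6,0,1)*255).astype(np.uint8))
cv2.imwrite("pics/w11b.png",cv2.resize(I,(800,600),interpolation=cv2.INTER_CUBIC))
E
```

```text
t 14.05 pos [492.1 235.3 101.5] rpy [-3.139e+00 -9.000e-03 -2.000e-03] F [1.3 1.5 0.7] gap 1.002 q [ 0.31  0.51  1.65 -0.    0.97  0.31]
[490.99471457 315.03454434 243.33227965]
```

View pics/w11b.png

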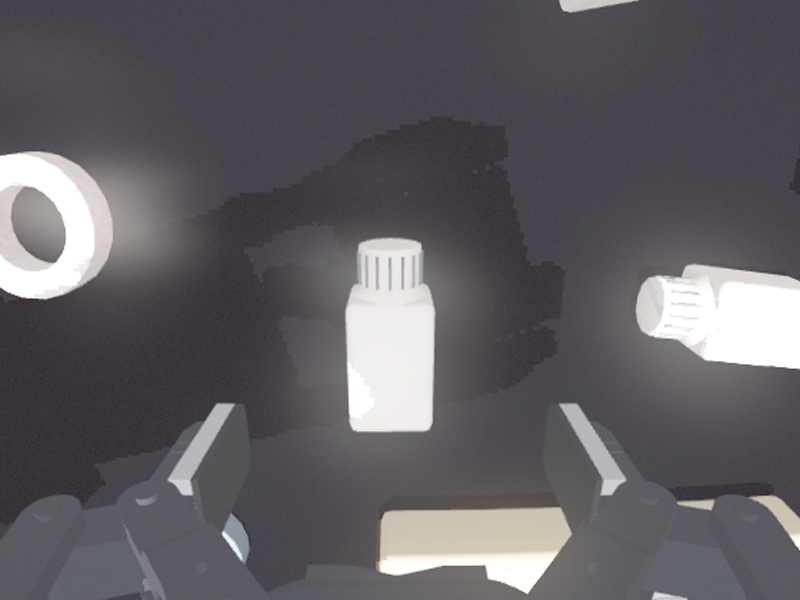

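```bash
python3 - <<'E'
from h import *
w=Cam("wrist"); b=w.plane([np.array((352,428))*.7,np.array((432,428))*.7,np.array((348,300))*.7,np.array((434,300))*.7],38); print(b.round(1).tolist())
base=b[:2].mean(0); bx=b[:,0].mean()
A=np.radians(40); d=np.array([0,-np.sin(A),-np.cos(A)])
G=np.array([bx,base[1]+46,24]); tcp=G+19*d; print(bx,base[1],tcp.round(1))
Rm=tool_R(d,[1,0,0])
inc(tcp-60*d,Rm,flip=False)
E
```

```text
[[471.2, 191.2, 38.0], [506.8, 190.9, 38.0], [471.5, 250.8, 38.0], [506.5, 250.6, 38.0]]
488.9955480990156 191.04043123288088 [489.  224.8   9.4]
inc [-0.0008, -0.0289, 0.0423] [-0.2222, -0.0003, -0.001] rows 5.6
```

Request:
servo_tool(
  increments=[
    [-0.001,-0.029,0.01,-0.222,0,-0.001,1],
    [-0.001,-0.029,0.02,-0.222,0,-0.001,1],
    [-0.001,-0.029,0.03,-0.222,0,-0.001,1],
    [-0.001,-0.029,0.042,-0.222,0,-0.001,1],
    [-0.001,-0.029,0.042,-0.222,0,-0.001,1],
    [-0.001,-0.029,0.042,-0.222,0,-0.001,1],
    [-0.001,-0.029,0.042,-0.222,0,-0.001,1],
    [-0.001,-0.029,0.042,-0.222,0,-0.001,1],
    [-0.001,-0.029,0.042,-0.222,0,-0.001,1],
  ],
)

```text
time: 14.9
tool_pos: [488.6, 262.8, 55.1]
tcp_rot: [2.446, 0.001, -0.0]
ft_force: [-0.3, -0.1, 0.3]
finger_gap: 0.998
```

```bash
python3 - <<'E'
from h import *
st()
A=np.radians(40); d=np.array([0,-np.sin(A),-np.cos(A)])
inc([489,224.8,11.5],tool_R(d,[1,0,0]),flip=False)
E
```

```text
t 14.9 pos [488.6 262.8  55.1] rpy [ 2.446e+00  1.000e-03 -0.000e+00] F [-0.3 -0.1  0.3] gap 0.998 q [ 0.65  0.86  1.32 -0.54  1.45  0.85]
inc [0.0004, 0.0013, 0.0578] [-0.0007, 0.0001, 0.0001] rows 1.4
```

Approach, grip, lift straight up (world up in tool axes = −0.64 y, −0.77 z).

Request:
servo_tool(
  increments=[
    [0,0.001,0.03,0,0,0,1],
    [0,0.001,0.05,0,0,0,1],
    [0,0.001,0.058,0,0,0,1],
    [0,0.001,0.058,0,0,0,1],
    [0,0.001,0.058,0,0,0,0],
    [0,0.001,0.058,0,0,0,0],
    [0,0.001,0.058,0,0,0,0],
    [0,0.001,0.058,0,0,0,0],
    [0,0.001,0.058,0,0,0,0],
    [0,0.001,0.058,0,0,0,0],
    [0,0.001,0.058,0,0,0,0],
  ],
)

```text
time: 15.82
tool_pos: [489.1, 225.7, 12.1]
tcp_rot: [2.446, -0.001, 0.001]
ft_force: [-0.9, 2.4, 5.9]
finger_gap: 0.437
```

```bash
python3 - <<'E'
from h import *
o=st()
# stand pose: bottle frame rotation
A=np.radians(40); Rp=rot(o["tcp_rot"]); c=np.array([0,1,0.]); k=np.array([1.,0,0])
Q=R.from_rotvec(k*np.pi/2).as_matrix()
base=np.array([489,190.5,19.]); rel=o["tool_pos"]-base   # tcp rel base centre
print("rel",rel.round(1))
Rs=Q@Rp; t=np.array([500,225,0])+Q@rel; print("stand tcp",t.round(1), "d",Rs[:,2].round(2))
import json; json.dump({"Rs":Rs.tolist(),"t":t.tolist()},open("stand.json","w"))
inc(o["tool_pos"]+[0,0,110],Rp,flip=False)
E
```

```text
t 15.82 pos [489.1 225.7  12.1] rpy [ 2.446e+00 -1.000e-03  1.000e-03] F [-0.9  2.4  5.9] gap 0.437 q [ 0.6   0.89  1.41 -0.58  1.32  0.89]
rel [ 0.1 35.2 -6.9]
stand tcp [500.1 231.9  35.2] d [ 0.    0.77 -0.64]
inc [0.0001, 0.0705, -0.0845] [0.0, 0.0, 0.0] rows 2.6
```

Request:
servo_tool(
  increments=[
    [0,0.026,-0.031,0,0,0,0],
    [0,0.052,-0.062,0,0,0,0],
    [0,0.071,-0.085,0,0,0,0],
    [0,0.071,-0.085,0,0,0,0],
    [0,0.071,-0.085,0,0,0,0],
  ],
)

```text
time: 16.23
tool_pos: [489.5, 226.3, 124.3]
tcp_rot: [2.449, -0.004, 0.001]
ft_force: [-0.8, 0.6, -1.2]
finger_gap: 0.438
```

```bash
python3 - <<'E'
from h import *
import json
s=json.load(open("stand.json"))
st(); t=np.array(s["t"]); inc(t+[0,0,60],np.array(s["Rs"]),flip=False)
E
```

```text
t 16.23 pos [489.5 226.3 124.3] rpy [ 2.449e+00 -4.000e-03  1.000e-03] F [-0.8  0.6 -1.2] gap 0.438 q [ 0.6   0.74  1.37 -0.56  1.49  0.78]
inc [0.0104, -0.0228, 0.0188] [0.4992, -0.0012, 0.0009] rows 12.5
```

Request:
servo_tool(
  increments=[
    [0.01,0,0,0.08,0,0,0],
    [0.01,0,0,0.16,0,0,0],
    [0.01,0,0,0.24,0,0,0],
    [0.01,-0.005,0.005,0.32,0,0,0],
    [0.01,-0.01,0.01,0.4,0,0,0],
    [0.01,-0.015,0.015,0.48,0,0,0],
    [0.01,-0.023,0.019,0.499,-0.001,0.001,0],
    [0.01,-0.023,0.019,0.499,-0.001,0.001,0],
    [0.01,-0.023,0.019,0.499,-0.001,0.001,0],
    [0.01,-0.023,0.019,0.499,-0.001,0.001,0],
    [0.01,-0.023,0.019,0.499,-0.001,0.001,0],
    [0.01,-0.023,0.019,0.499,-0.001,0.001,0],
    [0.01,-0.023,0.019,0.499,-0.001,0.001,0],
    [0.01,-0.023,0.019,0.499,-0.001,0.001,0],
    [0.01,-0.023,0.019,0.499,-0.001,0.001,0],
    [0.01,-0.023,0.019,0.499,-0.001,0.001,0],
    [0.01,-0.023,0.019,0.499,-0.001,0.001,0],
  ],
)

```text
time: 17.65
tool_pos: [499.4, 232.7, 95.3]
tcp_rot: [-2.268, -0.002, 0.0]
ft_force: [0.2, 0.3, 0.5]
finger_gap: 0.441
```

```bash
python3 - <<'E'
from h import *
import json
s=json.load(open("stand.json"))
st(); t=np.array(s["t"]); Cam("wrist","w12"); Cam("scene","s2"); inc(t+[0,0,1],np.array(s["Rs"]),flip=False)
E
```

```text
t 17.65 pos [499.4 232.7  95.3] rpy [-2.268e+00 -2.000e-03  0.000e+00] F [0.2 0.3 0.5] gap 0.441 q [-0.17  0.64  1.86  1.    1.12 -0.86]
inc [0.0004, 0.0461, 0.0374] [0.0006, -0.0, 0.0008] rows 1.4
```

View pics/w12.png

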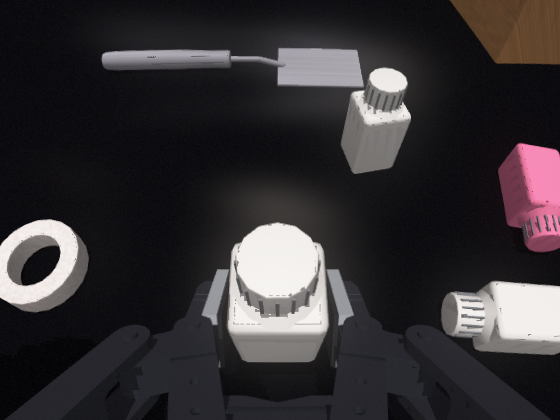

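View pics/s2.png

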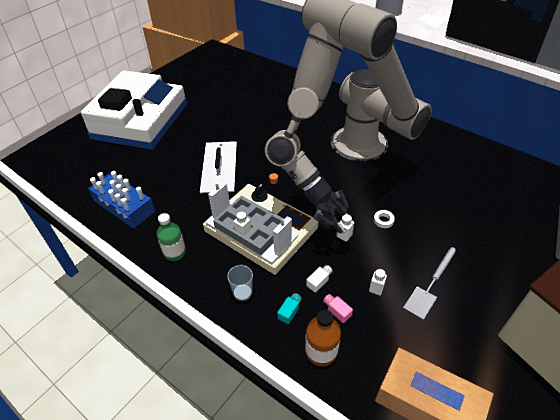

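Request:
servo_tool(
  increments=[
    [0,0.02,0.016,0,0,0,0],
    [0,0.035,0.028,0,0,0,0],
    [0,0.043,0.035,0,0,0,0],
    [0,0.047,0.038,0,0,0,0],
    [0,0.047,0.038,0,0,0,0],
    [0,0.047,0.038,0,0,0,0],
  ],
)

```text
time: 18.25
tool_pos: [499.5, 233.0, 38.3]
tcp_rot: [-2.263, -0.004, 0.002]
ft_force: [-3.9, -3.1, 17.6]
finger_gap: 0.433
```

```bash
python3 - <<'E'
from h import *
o=st()
E
```

```text
t 18.25 pos [499.5 233.   38.3] rpy [-2.263e+00 -4.000e-03  2.000e-03] F [-3.9 -3.1 17.6] gap 0.433 q [-0.17  0.76  1.87  1.06  1.06 -0.98]
```

Contact (17 N). Release and back out along −z.

Request:
servo_tool(
  increments=[
    [0,0,0,0,0,0,0.6],
    [0,0,0,0,0,0,0.8],
    [0,0,0,0,0,0,1],
    [0,0,0,0,0,0,1],
    [0,0,0,0,0,0,1],
    [0,0,-0.03,0,0,0,1],
    [0,0,-0.06,0,0,0,1],
    [0,0,-0.1,0,0,0,1],
    [0,0,-0.14,0,0,0,1],
    [0,0,-0.14,0,0,0,1],
  ],
)

```text
time: 19.08
tool_pos: [502.5, 120.4, 130.9]
tcp_rot: [-2.266, -0.011, -0.003]
ft_force: [0.9, -1.0, 0.5]
finger_gap: 0.994
```

```bash
python3 - <<'E'
from h import *
o=st(); w=Cam("wrist","w13"); Cam("top","t2")
inc([500,225,190],rot([np.pi,0,0]),flip=False)
E
```

```text
t 19.08 pos [502.5 120.4 130.9] rpy [-2.266 -0.011 -0.003] F [ 0.9 -1.   0.5] gap 0.994 q [-0.39  0.6   1.8   0.84  1.29 -0.87]
inc [0.0002, -0.1121, 0.0381] [-0.2795, -0.0017, 0.0007] rows 7.0
```

View pics/w13.png

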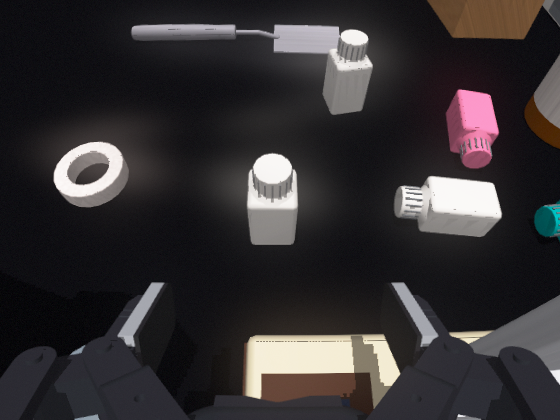

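```bash
python3 - <<'E'
from h import *
w=Cam("wrist"); print(w.plane([(273,172)],84))
inc([500,225,190],rot([np.pi,0,1.571]),flip=False)
E
```

```text
[[497.65092291 222.21308112  84.        ]]
inc [0.0011, -0.1119, 0.0369] [-0.2177, -0.2191, -0.4639] rows 14.0
```

Request:
servo_tool(
  increments=[
    [0.001,-0.112,0.037,-0.2177,-0.2191,-0.4639,1],
    [0.001,-0.112,0.037,-0.2177,-0.2191,-0.4639,1],
    [0.001,-0.112,0.037,-0.2177,-0.2191,-0.4639,1],
    [0.001,-0.112,0.037,-0.2177,-0.2191,-0.4639,1],
    [0.001,-0.112,0.037,-0.2177,-0.2191,-0.4639,1],
    [0.001,-0.112,0.037,-0.2177,-0.2191,-0.4639,1],
    [0.001,-0.112,0.037,-0.2177,-0.2191,-0.4639,1],
    [0.001,-0.112,0.037,-0.2177,-0.2191,-0.4639,1],
    [0.001,-0.112,0.037,-0.2177,-0.2191,-0.4639,1],
    [0.001,-0.112,0.037,-0.2177,-0.2191,-0.4639,1],
    [0.001,-0.112,0.037,-0.2177,-0.2191,-0.4639,1],
    [0.001,-0.112,0.037,-0.2177,-0.2191,-0.4639,1],
    [0.001,-0.112,0.037,-0.2177,-0.2191,-0.4639,1],
    [0.001,-0.112,0.037,-0.2177,-0.2191,-0.4639,1],
    [0.001,-0.112,0.037,-0.2177,-0.2191,-0.4639,1],
    [0.001,-0.112,0.037,-0.2177,-0.2191,-0.4639,1],
    [0.001,-0.112,0.037,-0.2177,-0.2191,-0.4639,1],
  ],
)

```text
time: 20.65
tool_pos: [499.3, 225.7, 189.1]
tcp_rot: [-3.139, -0.001, 1.57]
ft_force: [-0.7, 1.0, 0.1]
finger_gap: 0.998
```

```bash
cat >> h.py <<'E'
def snap(n):
    o=st(); w=Cam("wrist"); I=cv2.LUT(w.px,(np.clip((np.arange(256)/255.)**0.6,0,1)*255).astype(np.uint8))
    cv2.imwrite(f"pics/{n}.png",cv2.resize(I,(800,600),interpolation=cv2.INTER_CUBIC)); return w
E
python3 -c "
from h import *
snap('w14')"
```

```text
t 20.65 pos [499.3 225.7 189.1] rpy [-3.139e+00 -1.000e-03  1.570e+00] F [-0.7  1.   0.1] gap 0.998 q [ 0.28  0.42  1.52  0.    1.2  -1.29]
```

View pics/w14.png

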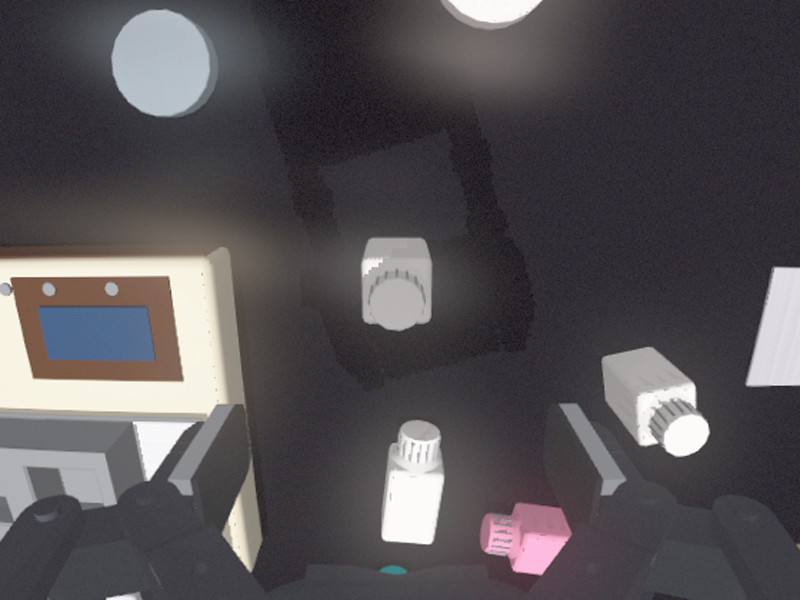

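```bash
python3 - <<'E'
from h import *
w=Cam("wrist"); c=w.plane([np.array((398,303))*.7],84)[0]; print(c.round(1))
inc([c[0]+1,c[1],34],rot([np.pi,0,1.571]),flip=False)
E
```

```text
[499.  225.9  84. ]
inc [0.0009, 0.0003, 0.1554] [-0.0006, -0.0002, -0.0007] rows 3.7
```

Request:
servo_tool(
  increments=[
    [0.001,0,0.04,0,0,0,1],
    [0.001,0,0.08,0,0,0,1],
    [0.001,0,0.12,0,0,0,1],
    [0.001,0,0.155,0,0,0,1],
    [0.001,0,0.155,0,0,0,1],
    [0.001,0,0.155,0,0,0,1],
    [0.001,0,0.155,0,0,0,0],
    [0.001,0,0.155,0,0,0,0],
    [0.001,0,0.155,0,0,0,0],
    [0.001,0,0.155,0,0,0,0],
    [0.001,0,0.155,0,0,0,0],
    [0.001,0,0.155,0,0,0,0],
    [0.001,0,0.155,0,0,0,0],
  ],
)

```text
time: 21.83
tool_pos: [500.8, 226.3, 36.3]
tcp_rot: [3.14, -0.001, 1.569]
ft_force: [-1.4, -1.0, 7.8]
finger_gap: 0.439
```

```bash
python3 - <<'E'
from h import *
w=snap('w15')
E
```

```text
t 21.83 pos [500.8 226.3  36.3] rpy [ 3.140e+00 -1.000e-03  1.569e+00] F [-1.4 -1.   7.8] gap 0.439 q [ 0.28  0.61  1.69  0.    0.84 -1.29]
```

View pics/w15.png

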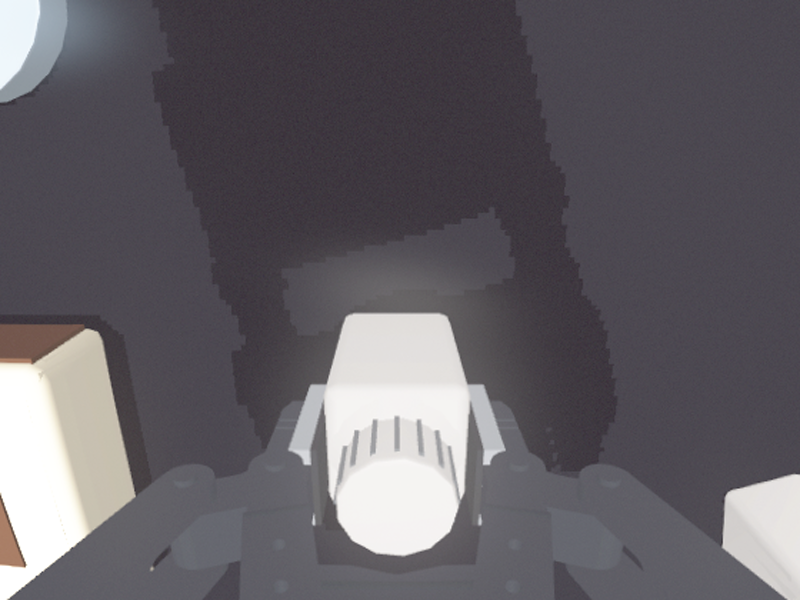

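Request:
servo_tool(
  increments=[
    [0,0,-0.04,0,0,0,0],
    [0,0,-0.08,0,0,0,0],
    [0,0,-0.12,0,0,0,0],
    [0,0,-0.16,0,0,0,0],
    [0,0,-0.2,0,0,0,0],
    [-0.02,0.02,-0.2,0,0,0,0],
    [-0.05,0.05,-0.2,0,0,0,0],
    [-0.08,0.08,-0.2,0,0,0,0],
    [-0.11,0.11,-0.2,0,0,0,0],
    [-0.14,0.14,-0.2,0,0,0,0],
    [-0.17,0.165,-0.2,0,0,0,0],
    [-0.191,0.183,-0.2,0,0,0.001,0],
    [-0.191,0.183,-0.2,0,0,0.001,0],
    [-0.191,0.183,-0.2,0,0,0.001,0],
  ],
)

```text
time: 23.05
tool_pos: [683.5, 32.9, 235.8]
tcp_rot: [3.141, -0.002, 1.563]
ft_force: [0.0, 0.0, -0.8]
finger_gap: 0.434
```

```bash
python3 - <<'E'
from h import *
w=snap('w16')
inc([684.1,34.9,106.5],rot([np.pi,0,1.571]),flip=False)
E
```

```text
t 23.05 pos [683.5  32.9 235.8] rpy [ 3.141e+00 -2.000e-03  1.563e+00] F [ 0.   0.  -0.8] gap 0.434 q [-0.06  0.65  1.01  0.    1.49 -1.63]
inc [0.0003, 0.0011, 0.1297] [0.0003, -0.0006, -0.002] rows 3.1
```

View pics/w16.png

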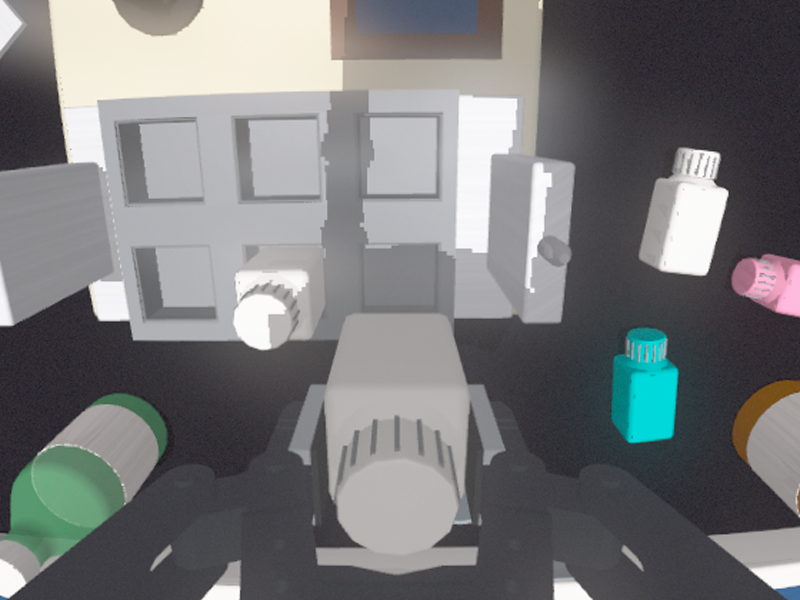

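Request:
servo_tool(
  increments=[
    [0,0.001,0.04,0,0,-0.002,0],
    [0,0.001,0.08,0,0,-0.002,0],
    [0,0.001,0.1,0,0,-0.002,0],
    [0,0.001,0.11,0,0,-0.002,0],
    [0,0.001,0.115,0,0,-0.002,0],
    [0,0.001,0.12,0,0,-0.002,0],
    [0,0.001,0.125,0,0,-0.002,0],
    [0,0.001,0.13,0,0,-0.002,0],
    [0,0.001,0.13,0,0,-0.002,0],
    [0,0.001,0.131,0,0,-0.002,0],
  ],
)

```text
time: 23.93
tool_pos: [684.4, 34.6, 106.3]
tcp_rot: [3.139, -0.002, 1.571]
ft_force: [-2.2, -0.1, 6.6]
finger_gap: 0.434
```

```bash
python3 - <<'E'
from h import *
w=snap('w17')
E
```

```text
t 23.93 pos [684.4  34.6 106.3] rpy [ 3.139e+00 -2.000e-03  1.571e+00] F [-2.2 -0.1  6.6] gap 0.434 q [-0.06  0.74  1.19  0.    1.21 -1.63]
```

View pics/w17.png

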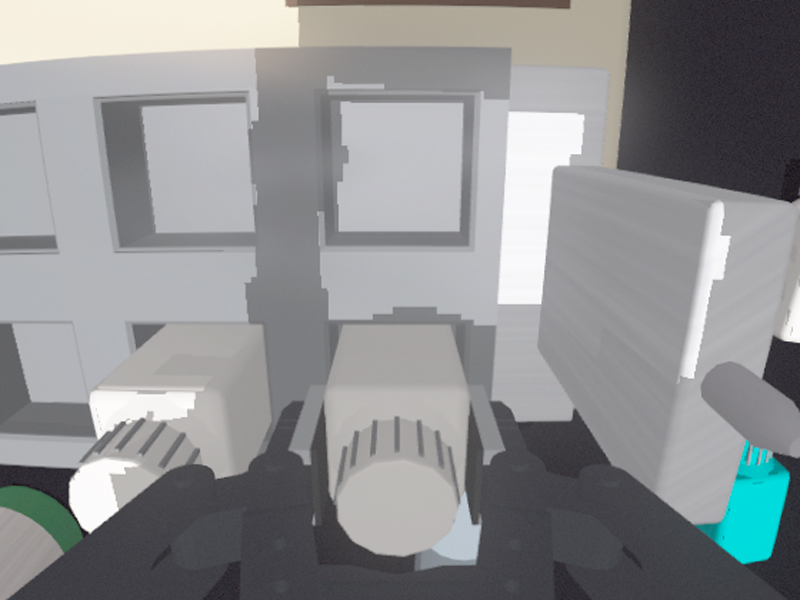

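Seated on the floor (Fz 6.6 N). Release and rise.

Request:
servo_tool(
  increments=[
    [0,0,0,0,0,0,0.54],
    [0,0,0,0,0,0,0.54],
    [0,0,0,0,0,0,0.54],
    [0,0,0,0,0,0,0.54],
    [0,0,-0.03,0,0,0,0.54],
    [0,0,-0.07,0,0,0,0.54],
    [0,0,-0.11,0,0,0,0.54],
    [0,0,-0.15,0,0,0,1],
    [0,0,-0.17,0,0,0,1],
    [0,0,-0.17,0,0,0,1],
  ],
)

```text
time: 24.82
tool_pos: [685.9, 34.6, 283.4]
tcp_rot: [3.128, -0.002, 1.571]
ft_force: [0.5, -0.2, 1.6]
finger_gap: 0.939
```

```bash
python3 - <<'E'
from h import *
w=snap('w18'); print(w.proj([[682.3,34.9,154],[682.3,-29.1,154]])/.7)
E
```

```text
t 24.82 pos [685.9  34.6 283.4] rpy [ 3.128e+00 -2.000e-03  1.571e+00] F [ 0.5 -0.2  1.6] gap 0.939 q [-0.06  0.63  0.91  0.    1.59 -1.63]
[[396.96640722 280.31726103]
 [278.23847467 280.54438081]]
```

View pics/w18.png

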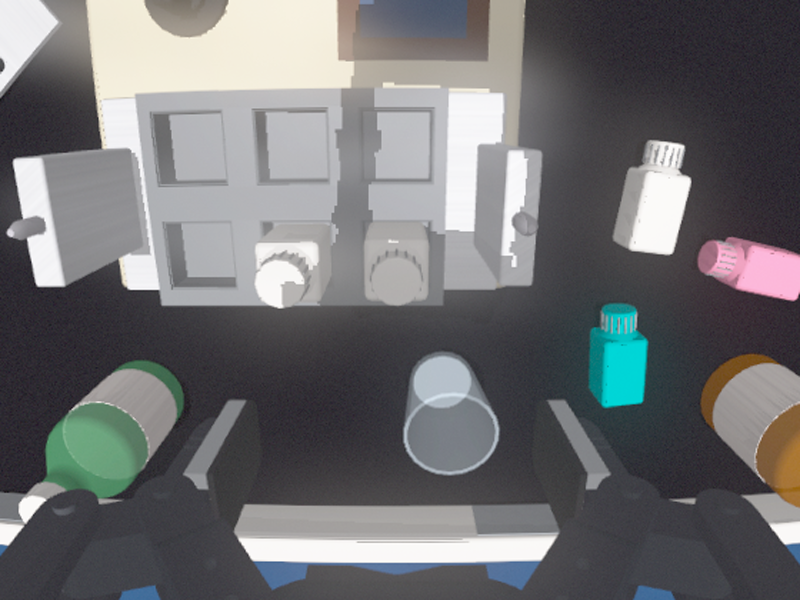

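```bash
python3 - <<'E'
from h import *
w=Cam("wrist"); print(w.plane(np.array([(706,258),(735,240),(735,280),(618,318)])*.7,25).round(0))
q=w.plane(np.array([(624,180),(688,186),(678,252),(616,246)])*.7,38);print(q.round(1).tolist())
inc([645.5,239.6,190],rot([np.pi,0,1.426]),flip=False)
E
```

```text
[[697. 285.  25.]
 [682. 307.  25.]
 [716. 314.  25.]
 [749. 217.  25.]]
[[636.3, 201.6, 38.0], [639.4, 252.2, 38.0], [689.8, 252.1, 38.0], [685.7, 201.5, 38.0]]
inc [0.2048, -0.039, 0.0873] [0.0013, -0.0008, 0.0462] rows 5.4
```

Request:
servo_tool(
  increments=[
    [0.04,-0.01,0,0,0,0.01,0.9],
    [0.08,-0.02,0,0,0,0.02,0.9],
    [0.12,-0.03,0,0,0,0.03,0.9],
    [0.16,-0.035,0.02,0,0,0.046,0.9],
    [0.205,-0.039,0.06,0.001,-0.001,0.046,0.9],
    [0.205,-0.039,0.087,0.001,-0.001,0.046,0.9],
    [0.205,-0.039,0.087,0.001,-0.001,0.046,0.9],
    [0.205,-0.039,0.087,0.001,-0.001,0.046,0.9],
  ],
)

```text
time: 25.58
tool_pos: [643.0, 240.3, 185.5]
tcp_rot: [-3.134, 0.004, 1.429]
ft_force: [-0.0, -1.0, 0.5]
finger_gap: 0.898
```

```bash
python3 - <<'E'
from h import *
w=snap('w19'); print(w.o["tool_pos"])
E
```

```text
t 25.58 pos [643.  240.3 185.5] rpy [-3.134  0.004  1.429] F [-0.  -1.   0.5] gap 0.898 q [ 0.25  0.69  1.07 -0.    1.39 -1.18]
[642.99207359 240.29411681 185.49389429]
```

View pics/w19.png

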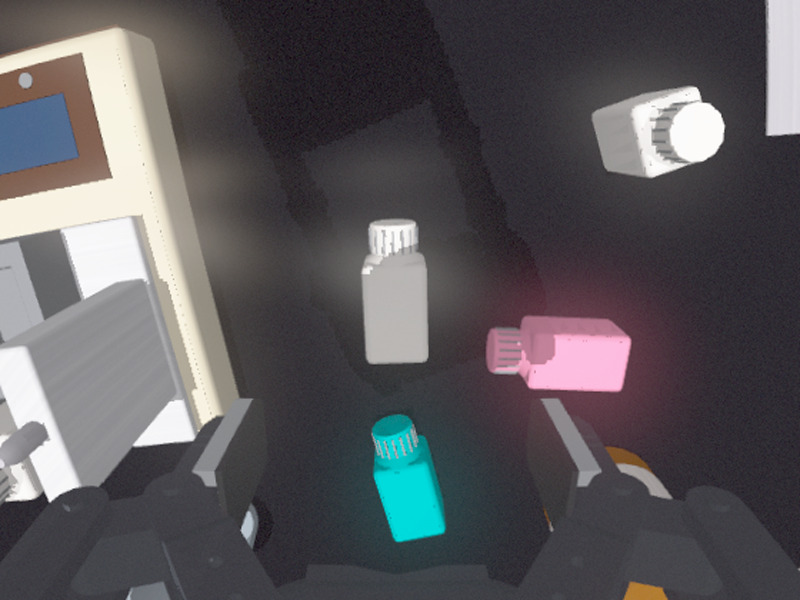

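```bash
python3 - <<'E'
from h import *
w=Cam("wrist"); b=w.plane(np.array([(367,361),(428,361),(363,270),(427,270)])*.7,38); print(b.round(1).tolist())
base=b[:2].mean(0); sh=b[2:].mean(0); c=(sh-base)/np.linalg.norm(sh-base); print(np.degrees(np.arctan2(c[1],c[0])))
G=base+45.5*c; print(G.round(1))
inc([G[0],G[1],5],rot([np.pi,0,1.426]),flip=False)
E
```

```text
[[692.7, 213.8, 38.0], [698.0, 250.6, 38.0], [636.0, 220.7, 38.0], [641.3, 257.2, 38.0]]
173.2194454314214
[650.2 237.6  38. ]
inc [-0.0005, 0.0041, 0.1858] [0.0004, 0.0003, -0.0] rows 4.5
```

Request:
servo_tool(
  increments=[
    [0,0.004,0.04,0,0,0,0.9],
    [0,0.004,0.08,0,0,0,0.9],
    [0,0.004,0.12,0,0,0,0.9],
    [0,0.004,0.16,0,0,0,0.9],
    [0,0.004,0.18,0,0,0,0.9],
    [0,0.004,0.185,0,0,0,0.9],
    [0,0.004,0.185,0,0,0,0.9],
    [0,0.004,0.185,0,0,0,0],
    [0,0.004,0.185,0,0,0,0],
    [0,0.004,0.185,0,0,0,0],
    [0,0.004,0.185,0,0,0,0],
    [0,0.004,0.185,0,0,0,0],
    [0,0.004,0.185,0,0,0,0],
    [0,0.004,0.14,0,0,0,0],
    [0,0.004,0.1,0,0,0,0],
    [0,0.004,0.1,0,0,0,0],
  ],
)

```text
time: 27.02
tool_pos: [654.6, 239.5, 100.9]
tcp_rot: [3.126, -0.005, 1.426]
ft_force: [0.5, 0.9, 1.4]
finger_gap: 0.44
```

```bash
python3 - <<'E'
from h import *
w=snap('w20')
inc([495,235,90],rot([np.pi,0,0.0]),flip=False)
E
```

```text
t 27.02 pos [654.6 239.5 100.9] rpy [ 3.126 -0.005  1.426] F [0.5 0.9 1.4] gap 0.44 q [ 0.24  0.76  1.17 -0.    1.2  -1.18]
inc [-0.027, -0.1563, 0.0059] [0.0024, -0.0039, 0.454] rows 11.4
```

View pics/w20.png

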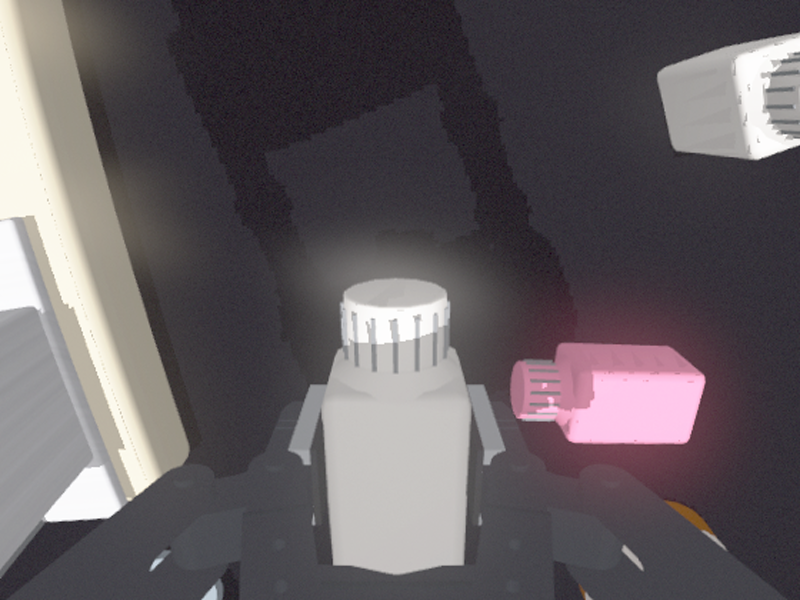

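Request:
servo_tool(
  increments=[
    [-0.027,-0.156,0.006,0.0024,-0.0039,0.454,0],
    [-0.027,-0.156,0.006,0.0024,-0.0039,0.454,0],
    [-0.027,-0.156,0.006,0.0024,-0.0039,0.454,0],
    [-0.027,-0.156,0.006,0.0024,-0.0039,0.454,0],
    [-0.027,-0.156,0.006,0.0024,-0.0039,0.454,0],
    [-0.027,-0.156,0.006,0.0024,-0.0039,0.454,0],
    [-0.027,-0.156,0.006,0.0024,-0.0039,0.454,0],
    [-0.027,-0.156,0.006,0.0024,-0.0039,0.454,0],
    [-0.027,-0.156,0.006,0.0024,-0.0039,0.454,0],
    [-0.027,-0.156,0.006,0.0024,-0.0039,0.454,0],
    [-0.027,-0.156,0.006,0.0024,-0.0039,0.454,0],
    [-0.027,-0.156,0.006,0.0024,-0.0039,0.454,0],
    [-0.027,-0.156,0.006,0.0024,-0.0039,0.454,0],
    [-0.027,-0.156,0.006,0.0024,-0.0039,0.454,0],
    [-0.027,-0.156,0.006,0.0024,-0.0039,0.454,0],
  ],
)

```text
time: 28.32
tool_pos: [495.1, 235.0, 89.7]
tcp_rot: [3.141, 0.0, 0.002]
ft_force: [-0.2, 0.6, -0.9]
finger_gap: 0.441
```

```bash
python3 - <<'E'
from h import *
w=snap('w21')
inc([495,235,7],rot([np.pi,0,0.0]),flip=False)
E
```

```text
t 28.32 pos [495.1 235.   89.7] rpy [3.141e+00 0.000e+00 2.000e-03] F [-0.2  0.6 -0.9] gap 0.441 q [ 0.3   0.53  1.64 -0.    0.96  0.3 ]
inc [-0.0002, -0.0, 0.0828] [0.0001, 0.0, 0.0005] rows 2.0
```

View pics/w21.png

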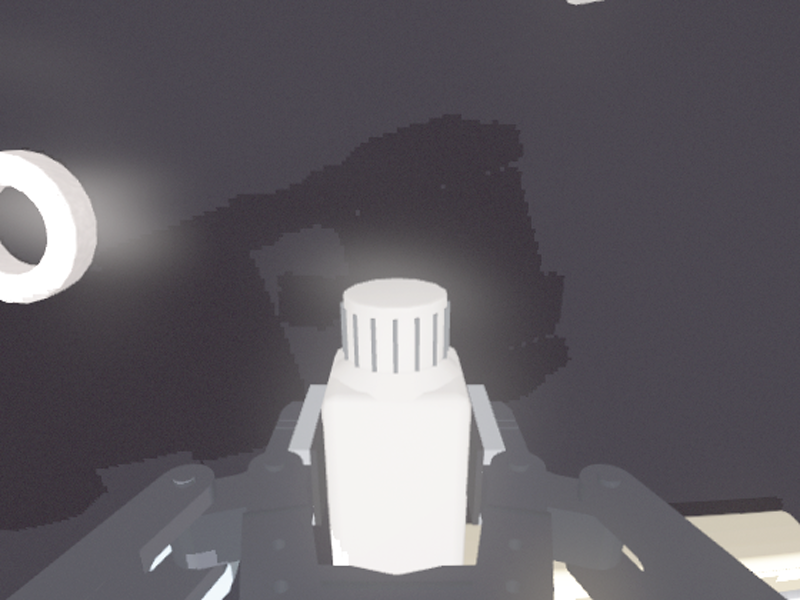

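Request:
servo_tool(
  increments=[
    [0,0,0.04,0,0,0,0],
    [0,0,0.06,0,0,0,0],
    [0,0,0.075,0,0,0,0],
    [0,0,0.083,0,0,0,0],
    [0,0,0.083,0,0,0,0],
    [0,0,0.083,0,0,0,0.7],
    [0,0,0.083,0,0,0,1],
    [0,0,0.083,0,0,0,1],
    [0,0,0.083,0,0,0,1],
    [0,0,0.083,0,0,0,1],
    [0,0,0.04,0,0,0,1],
    [0,0,0,0,0,0,1],
    [0,0,-0.01,0,0,0,1],
    [0,0,-0.01,0,0,0,1],
  ],
)

```text
time: 29.53
tool_pos: [497.5, 235.7, 103.5]
tcp_rot: [-3.139, -0.007, 0.002]
ft_force: [0.9, -0.1, 0.0]
finger_gap: 1.001
```

```bash
python3 - <<'E'
from h import *
snap("w22")
E
```

```text
t 29.53 pos [497.5 235.7 103.5] rpy [-3.139e+00 -7.000e-03  2.000e-03] F [ 0.9 -0.1  0. ] gap 1.001 q [ 0.3   0.52  1.63 -0.    0.99  0.3 ]
```

View pics/w22.png

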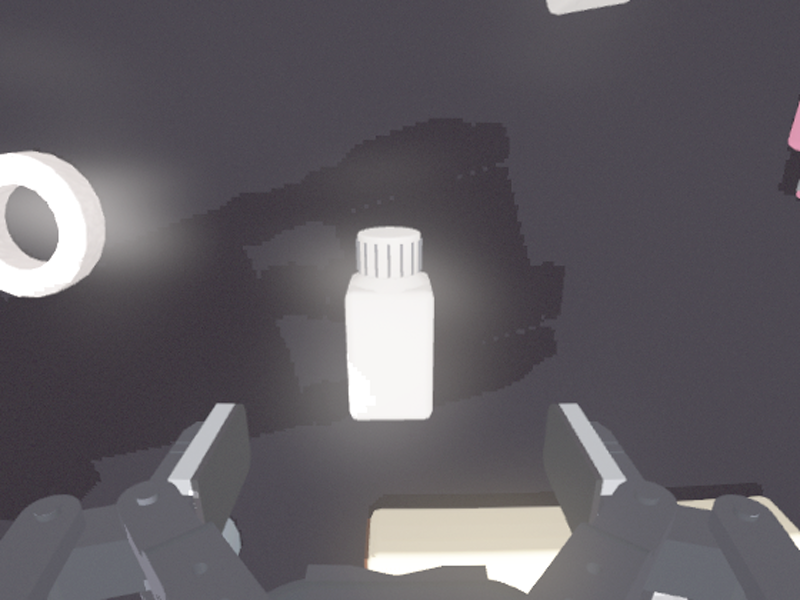

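```bash
python3 - <<'E'
from h import *
w=Cam("wrist"); b=w.plane([np.array((352,416))*.7,np.array((432,416))*.7,np.array((348,295))*.7,np.array((434,295))*.7],38); print(b.round(1).tolist())
base=b[:2].mean(0); bx=b[:,0].mean()
A=np.radians(40); d=np.array([0,-np.sin(A),-np.cos(A)])
G=np.array([bx,base[1]-.5+46,26]); tcp=G+19*d; print(bx,base[1],tcp.round(1))
inc(tcp-60*d,tool_R(d,[1,0,0]),flip=False)
E
```

```text
[[476.7, 196.4, 38.0], [512.3, 196.4, 38.0], [476.6, 252.6, 38.0], [511.8, 252.6, 38.0]]
494.3314217019248 196.3771702123369 [494.3 229.7  11.4]
inc [-0.0007, -0.0333, 0.0423] [-0.2222, -0.0002, 0.0004] rows 5.6
```

Request:
servo_tool(
  increments=[
    [-0.001,-0.033,0.01,-0.222,0,0,1],
    [-0.001,-0.033,0.02,-0.222,0,0,1],
    [-0.001,-0.033,0.03,-0.222,0,0,1],
    [-0.001,-0.033,0.042,-0.222,0,0,1],
    [-0.001,-0.033,0.042,-0.222,0,0,1],
    [-0.001,-0.033,0.042,-0.222,0,0,1],
    [-0.001,-0.033,0.042,-0.222,0,0,1],
    [-0.001,-0.033,0.042,-0.222,0,0,1],
    [-0.001,-0.033,0.042,-0.222,0,0,1],
  ],
)

```text
time: 30.38
tool_pos: [493.8, 267.3, 57.0]
tcp_rot: [2.445, 0.001, 0.001]
ft_force: [0.3, -0.7, -0.1]
finger_gap: 1.0
```

```bash
python3 - <<'E'
from h import *
st()
A=np.radians(40); d=np.array([0,-np.sin(A),-np.cos(A)])
inc([494.3,229.7,11.4],tool_R(d,[1,0,0]),flip=False)
E
```

```text
t 30.38 pos [493.8 267.3  57. ] rpy [2.445e+00 1.000e-03 1.000e-03] F [ 0.3 -0.7 -0.1] gap 1.0 q [ 0.65  0.87  1.29 -0.54  1.46  0.84]
inc [0.0005, -0.0004, 0.0591] [-0.0006, 0.0, 0.0005] rows 1.4
```

Request:
servo_tool(
  increments=[
    [0,0,0.03,0,0,0,1],
    [0,0,0.05,0,0,0,1],
    [0,0,0.059,0,0,0,1],
    [0,0,0.059,0,0,0,1],
    [0,0,0.059,0,0,0,0],
    [0,0,0.059,0,0,0,0],
    [0,0,0.059,0,0,0,0],
    [0,0,0.059,0,0,0,0],
    [0,0,0.059,0,0,0,0],
    [0,0,0.059,0,0,0,0],
    [0,0,0.059,0,0,0,0],
  ],
)

```text
time: 31.3
tool_pos: [494.3, 230.3, 12.6]
tcp_rot: [2.446, -0.001, 0.002]
ft_force: [-0.5, 3.2, 6.7]
finger_gap: 0.439
```

```bash
python3 - <<'E'
from h import *
o=st()
Rp=rot(o["tcp_rot"]); Q=R.from_rotvec([np.pi/2,0,0]).as_matrix()
rel=o["tool_pos"]-np.array([494.3,196,19.]); Rs=Q@Rp; t=np.array([500,225,0])+Q@rel
import json; json.dump({"Rs":Rs.tolist(),"t":t.tolist()},open("stand.json","w")); print(rel,t)
E
```

```text
t 31.3 pos [494.3 230.3  12.6] rpy [ 2.446e+00 -1.000e-03  2.000e-03] F [-0.5  3.2  6.7] gap 0.439 q [ 0.6   0.9   1.39 -0.58  1.33  0.88]
[-1.84044105e-02  3.42552609e+01 -6.38481137e+00] [499.98159559 231.38481137  34.25526087]
```

Same geometry as before; lift then rotate.

Request:
servo_tool(
  increments=[
    [0,0.026,-0.031,0,0,0,0],
    [0,0.052,-0.062,0,0,0,0],
    [0,0.071,-0.085,0,0,0,0],
    [0,0.071,-0.085,0,0,0,0],
    [0,0.071,-0.085,0,0,0,0],
  ],
)

```text
time: 31.72
tool_pos: [494.8, 230.9, 124.9]
tcp_rot: [2.449, -0.004, 0.002]
ft_force: [0.2, -0.2, -0.8]
finger_gap: 0.442
```

```bash
python3 - <<'E'
from h import *
import json
s=json.load(open("stand.json"))
st(); t=np.array(s["t"]); inc(t+[0,0,60],np.array(s["Rs"]),flip=False)
E
```

```text
t 31.72 pos [494.8 230.9 124.9] rpy [ 2.449e+00 -4.000e-03  2.000e-03] F [ 0.2 -0.2 -0.8] gap 0.442 q [ 0.6   0.75  1.34 -0.56  1.5   0.77]
inc [0.0051, -0.0199, 0.0233] [0.4992, -0.0006, 0.0011] rows 12.5
```

Request:
servo_tool(
  increments=[
    [0.005,0,0,0.08,0,0,0],
    [0.005,0,0,0.16,0,0,0],
    [0.005,0,0,0.24,0,0,0],
    [0.005,-0.005,0.005,0.32,0,0,0],
    [0.005,-0.01,0.01,0.4,0,0,0],
    [0.005,-0.015,0.015,0.48,0,0,0],
    [0.005,-0.02,0.023,0.499,-0.001,0.001,0],
    [0.005,-0.02,0.023,0.499,-0.001,0.001,0],
    [0.005,-0.02,0.023,0.499,-0.001,0.001,0],
    [0.005,-0.02,0.023,0.499,-0.001,0.001,0],
    [0.005,-0.02,0.023,0.499,-0.001,0.001,0],
    [0.005,-0.02,0.023,0.499,-0.001,0.001,0],
    [0.005,-0.02,0.023,0.499,-0.001,0.001,0],
    [0.005,-0.02,0.023,0.499,-0.001,0.001,0],
    [0.005,-0.02,0.023,0.499,-0.001,0.001,0],
    [0.005,-0.02,0.023,0.499,-0.001,0.001,0],
    [0.005,-0.02,0.023,0.499,-0.001,0.001,0],
  ],
)

```text
time: 33.13
tool_pos: [499.7, 232.4, 94.7]
tcp_rot: [-2.268, -0.001, 0.001]
ft_force: [-0.4, 0.1, -0.8]
finger_gap: 0.443
```

```bash
python3 - <<'E'
from h import *
import json
s=json.load(open("stand.json"))
snap("w23"); t=np.array(s["t"]); inc(t+[0,0,1],np.array(s["Rs"]),flip=False)
E
```

```text
t 33.13 pos [499.7 232.4  94.7] rpy [-2.268e+00 -1.000e-03  1.000e-03] F [-0.4  0.1 -0.8] gap 0.443 q [-0.17  0.64  1.86  1.    1.12 -0.86]
inc [0.0001, 0.0464, 0.0374] [0.0007, 0.0006, 0.0004] rows 1.4
```

View pics/w23.png

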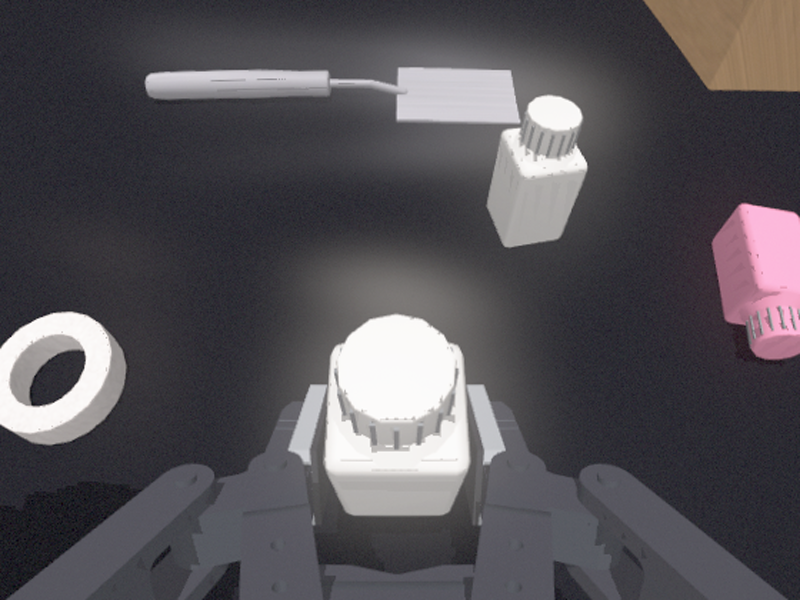

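Request:
servo_tool(
  increments=[
    [0,0.02,0.016,0,0,0,0],
    [0,0.035,0.028,0,0,0,0],
    [0,0.043,0.035,0,0,0,0],
    [0,0.047,0.038,0,0,0,0],
    [0,0.047,0.038,0,0,0,0],
    [0,0.047,0.038,0,0,0,0],
    [0,0.047,0.038,0,0,0,0.6],
    [0,0.047,0.038,0,0,0,0.8],
    [0,0.047,0.038,0,0,0,1],
    [0,0.047,0.038,0,0,0,1],
    [0,0.047,0.038,0,0,0,1],
    [0,0.047,0.01,0,0,0,1],
    [0,0.047,-0.02,0,0,0,1],
    [0,0.047,-0.06,0,0,0,1],
    [0,0.047,-0.1,0,0,0,1],
    [0,0.047,-0.1,0,0,0,1],
  ],
)

```text
time: 34.52
tool_pos: [502.9, 120.9, 126.5]
tcp_rot: [-2.272, -0.01, -0.003]
ft_force: [0.7, -0.8, -0.1]
finger_gap: 0.997
```

```bash
python3 - <<'E'
from h import *
snap("w24")
inc([500,225,190],rot([np.pi,0,1.571]),flip=False)
E
```

```text
t 34.52 pos [502.9 120.9 126.5] rpy [-2.272 -0.01  -0.003] F [ 0.7 -0.8 -0.1] gap 0.997 q [-0.38  0.6   1.8   0.84  1.28 -0.87]
inc [-0.0016, -0.1156, 0.0361] [-0.2147, -0.2184, -0.465] rows 14.0
```

View pics/w24.png

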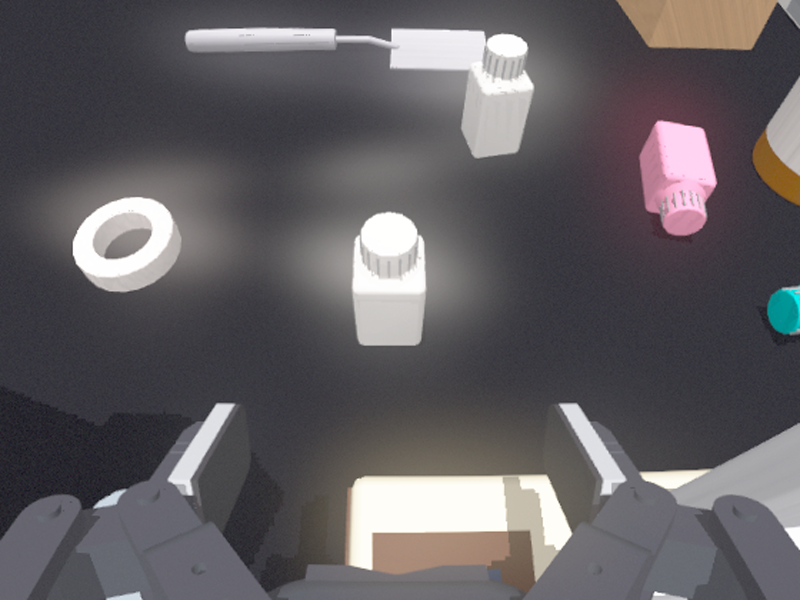

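Standing. Go above it for the top grasp.

Request:
servo_tool(
  increments=[
    [-0.001,-0.115,0.036,-0.2147,-0.2184,-0.465,1],
    [-0.001,-0.115,0.036,-0.2147,-0.2184,-0.465,1],
    [-0.001,-0.115,0.036,-0.2147,-0.2184,-0.465,1],
    [-0.001,-0.115,0.036,-0.2147,-0.2184,-0.465,1],
    [-0.001,-0.115,0.036,-0.2147,-0.2184,-0.465,1],
    [-0.001,-0.115,0.036,-0.2147,-0.2184,-0.465,1],
    [-0.001,-0.115,0.036,-0.2147,-0.2184,-0.465,1],
    [-0.001,-0.115,0.036,-0.2147,-0.2184,-0.465,1],
    [-0.001,-0.115,0.036,-0.2147,-0.2184,-0.465,1],
    [-0.001,-0.115,0.036,-0.2147,-0.2184,-0.465,1],
    [-0.001,-0.115,0.036,-0.2147,-0.2184,-0.465,1],
    [-0.001,-0.115,0.036,-0.2147,-0.2184,-0.465,1],
    [-0.001,-0.115,0.036,-0.2147,-0.2184,-0.465,1],
    [-0.001,-0.115,0.036,-0.2147,-0.2184,-0.465,1],
    [-0.001,-0.115,0.036,-0.2147,-0.2184,-0.465,1],
    [-0.001,-0.115,0.036,-0.2147,-0.2184,-0.465,1],
    [-0.001,-0.115,0.036,-0.2147,-0.2184,-0.465,1],
  ],
)

```text
time: 35.98
tool_pos: [500.1, 224.9, 188.9]
tcp_rot: [-3.139, -0.001, 1.569]
ft_force: [0.6, 0.5, 0.2]
finger_gap: 1.003
```

```bash
python3 -c "
from h import *
snap('w25')"
```

```text
t 35.98 pos [500.1 224.9 188.9] rpy [-3.139e+00 -1.000e-03  1.569e+00] F [0.6 0.5 0.2] gap 1.003 q [ 0.28  0.42  1.52  0.    1.2  -1.29]
```

View pics/w25.png

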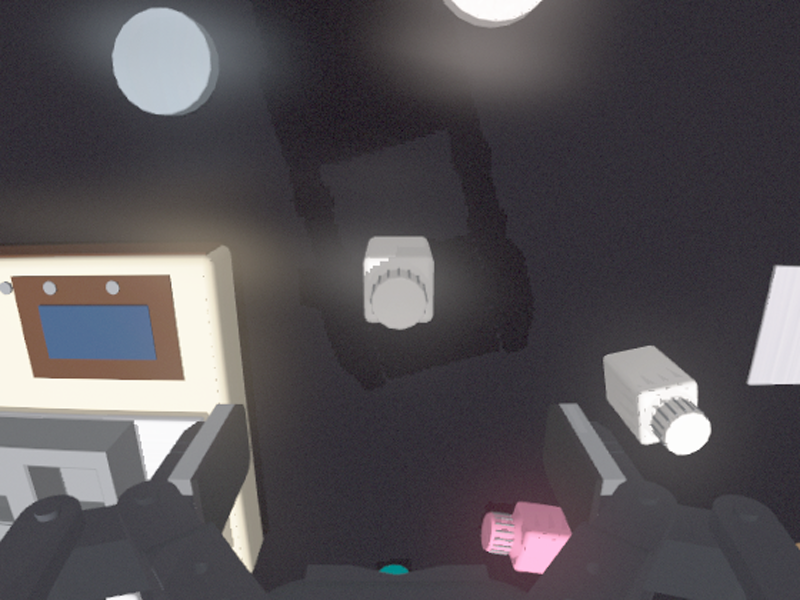

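Request:
servo_tool(
  increments=[
    [0.001,0.001,0.04,0,0,0,1],
    [0.001,0.001,0.08,0,0,0,1],
    [0.001,0.001,0.12,0,0,0,1],
    [0.001,0.001,0.155,0,0,0,1],
    [0.001,0.001,0.155,0,0,0,1],
    [0.001,0.001,0.155,0,0,0,1],
    [0.001,0.001,0.155,0,0,0,0],
    [0.001,0.001,0.155,0,0,0,0],
    [0.001,0.001,0.155,0,0,0,0],
    [0.001,0.001,0.155,0,0,0,0],
    [0.001,0.001,0.155,0,0,0,0],
    [0.001,0.001,0.155,0,0,0,0],
    [0.001,0.001,0.155,0,0,0,0],
  ],
)

```text
time: 37.12
tool_pos: [502.4, 226.0, 35.9]
tcp_rot: [3.14, -0.002, 1.569]
ft_force: [-1.0, -0.3, 8.3]
finger_gap: 0.435
```

```bash
python3 - <<'E'
from h import *
w=snap('w26')
inc([616.1,34.9,240],rot([np.pi,0,1.571]),flip=False)
E
```

```text
t 37.12 pos [502.4 226.   35.9] rpy [ 3.140e+00 -2.000e-03  1.569e+00] F [-1.  -0.3  8.3] gap 0.435 q [ 0.28  0.61  1.68  0.    0.84 -1.29]
inc [-0.1905, 0.1145, -0.2042] [0.0006, -0.0006, -0.0008] rows 7.2
```

View pics/w26.png

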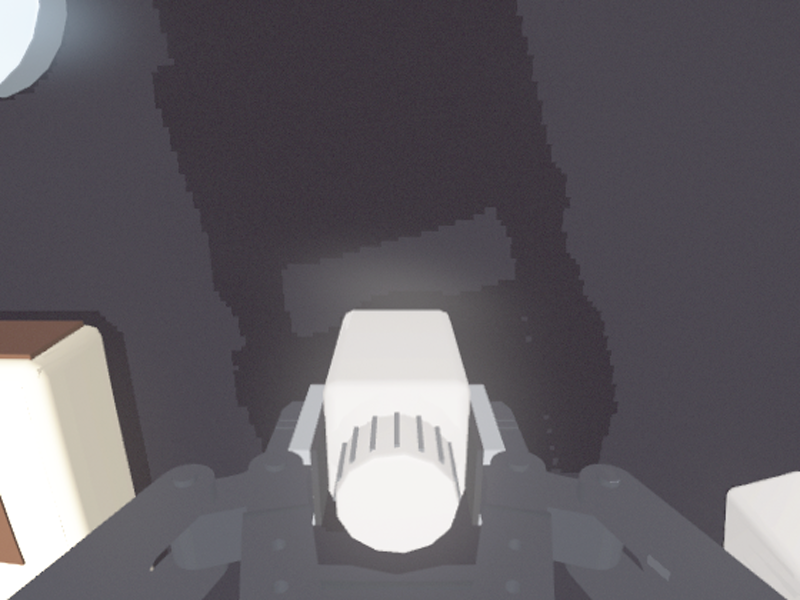

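Request:
servo_tool(
  increments=[
    [0,0,-0.04,0,0,0,0],
    [0,0,-0.08,0,0,0,0],
    [0,0,-0.12,0,0,0,0],
    [0,0,-0.16,0,0,0,0],
    [0,0,-0.2,0,0,0,0],
    [-0.02,0.02,-0.204,0,0,0,0],
    [-0.05,0.04,-0.204,0,0,0,0],
    [-0.08,0.06,-0.204,0,0,0,0],
    [-0.11,0.08,-0.204,0,0,0,0],
    [-0.14,0.1,-0.204,0,0,0,0],
    [-0.17,0.115,-0.204,0,0,0,0],
    [-0.191,0.115,-0.204,0,0,-0.001,0],
    [-0.191,0.115,-0.204,0,0,-0.001,0],
    [-0.191,0.115,-0.204,0,0,-0.001,0],
    [-0.191,0.115,-0.204,0,0,-0.001,0],
  ],
)

```text
time: 38.42
tool_pos: [616.3, 35.0, 240.1]
tcp_rot: [3.14, -0.002, 1.572]
ft_force: [-0.3, 0.6, 0.0]
finger_gap: 0.437
```

```bash
python3 - <<'E'
from h import *
w=snap('w27')
inc([616.9,34.9,106.],rot([np.pi,0,1.571]),flip=False)
E
```

```text
t 38.42 pos [616.3  35.  240.1] rpy [ 3.140e+00 -2.000e-03  1.572e+00] F [-0.3  0.6  0. ] gap 0.437 q [-0.07  0.51  1.24  0.    1.39 -1.64]
inc [-0.0009, 0.0003, 0.1342] [0.0006, -0.0007, 0.0006] rows 3.2
```

View pics/w27.png

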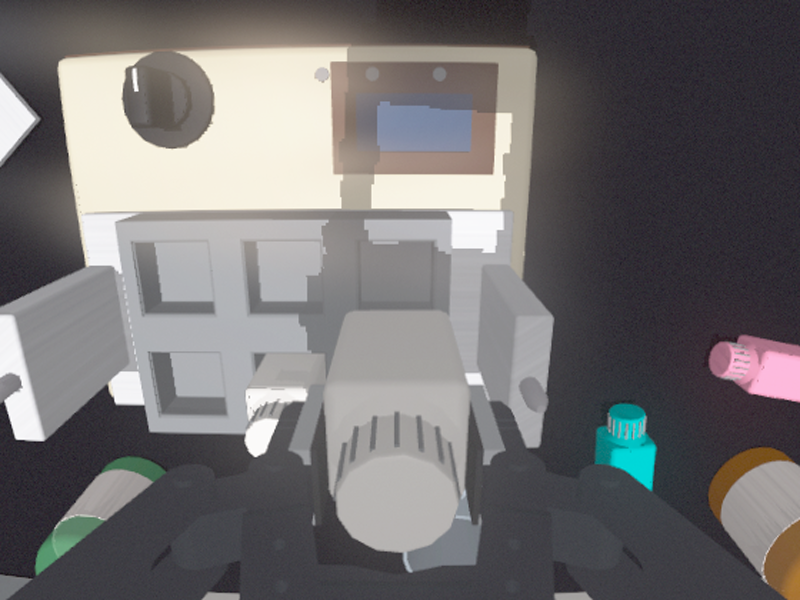

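Request:
servo_tool(
  increments=[
    [-0.001,0,0.04,0,0,0,0],
    [-0.001,0,0.08,0,0,0,0],
    [-0.001,0,0.105,0,0,0,0],
    [-0.001,0,0.115,0,0,0,0],
    [-0.001,0,0.12,0,0,0,0],
    [-0.001,0,0.125,0,0,0,0],
    [-0.001,0,0.13,0,0,0,0],
    [-0.001,0,0.134,0,0,0,0],
    [-0.001,0,0.135,0,0,0,0],
    [-0.001,0,0.135,0,0,0,0],
  ],
)

```text
time: 39.3
tool_pos: [617.0, 34.8, 106.0]
tcp_rot: [3.138, -0.002, 1.573]
ft_force: [-0.3, 1.6, 1.3]
finger_gap: 0.441
```

```bash
python3 - <<'E'
from h import *
w=snap('w28')
E
```

```text
t 39.3 pos [617.   34.8 106. ] rpy [ 3.138e+00 -2.000e-03  1.573e+00] F [-0.3  1.6  1.3] gap 0.441 q [-0.07  0.62  1.42  0.    1.09 -1.64]
```

View pics/w28.png

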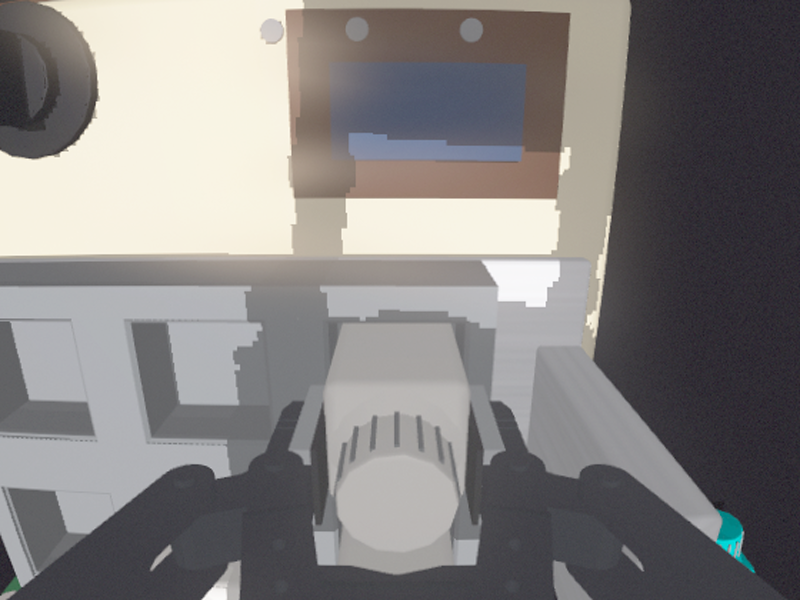

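Request:
servo_tool(
  increments=[
    [0,0,0.001,0,0,0,0.54],
    [0,0,0.001,0,0,0,0.54],
    [0,0,0.001,0,0,0,0.54],
    [0,0,0.001,0,0,0,0.54],
    [0,0,-0.03,0,0,0,0.54],
    [0,0,-0.07,0,0,0,0.54],
    [0,0,-0.11,0,0,0,0.54],
    [0,0,-0.15,0,0,0,1],
    [0,0,-0.17,0,0,0,1],
    [0,0,-0.17,0,0,0,1],
  ],
)

```text
time: 40.18
tool_pos: [618.5, 34.2, 282.9]
tcp_rot: [3.126, -0.001, 1.573]
ft_force: [-0.1, 0.4, -0.0]
finger_gap: 0.933
```

```bash
python3 - <<'E'
from h import *
w=snap('w29'); print(w.proj([[614.3,34.9,154],[682.3,34.9,154],[682.3,-29.1,154]])/.7)
t=Cam("top"); 
cv2.imwrite("pics/t3.png",cv2.resize(t.px[120:300,140:440],None,fx=2.6,fy=2.6,interpolation=cv2.INTER_CUBIC))
E
```

```text
t 40.18 pos [618.5  34.2 282.9] rpy [ 3.126e+00 -1.000e-03  1.573e+00] F [-0.1  0.4 -0. ] gap 0.933 q [-0.07  0.48  1.16  0.    1.48 -1.64]
[[397.81492765 279.20720747]
 [397.5768727  392.16630962]
 [287.50646178 391.7807619 ]]
```

View pics/w29.png

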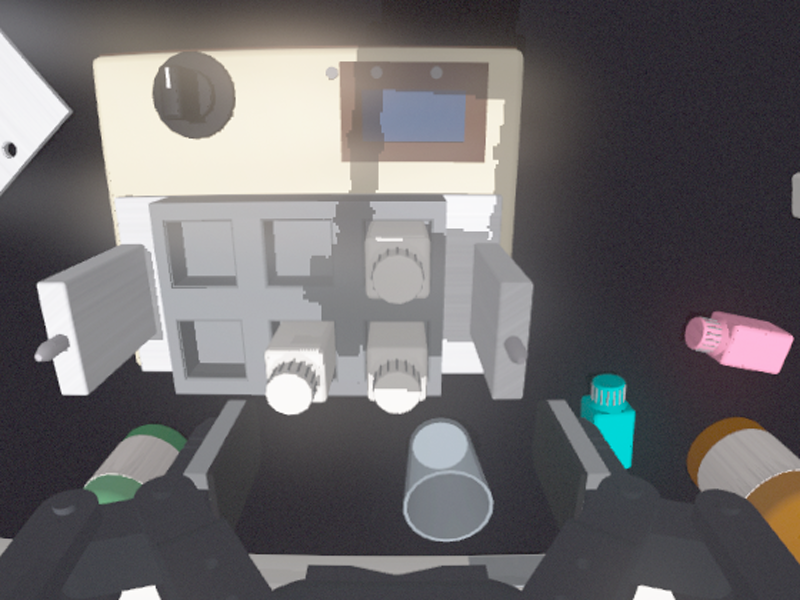

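View pics/t3.png

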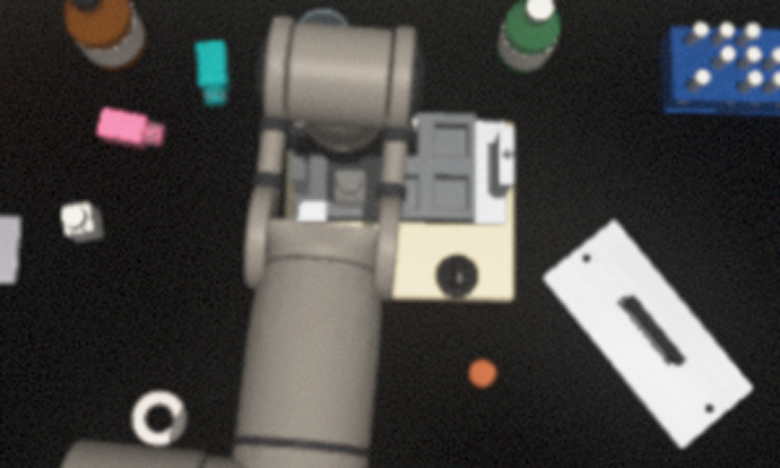

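```bash
python3 - <<'E'
from h import *
inc([577,389.5,190],rot([np.pi,0,1.81]),flip=False)
E
```

```text
inc [0.3551, -0.0395, 0.0874] [0.0018, -0.0005, -0.0756] rows 8.8
```

Request:
servo_tool(
  increments=[
    [0.04,0,0,0,0,-0.01,1],
    [0.08,0,0,0,0,-0.02,1],
    [0.12,-0.01,0,0,0,-0.03,1],
    [0.16,-0.02,0,0,0,-0.05,1],
    [0.2,-0.03,0.02,0,0,-0.07,1],
    [0.24,-0.039,0.04,0,0,-0.076,1],
    [0.28,-0.039,0.06,0,0,-0.076,1],
    [0.32,-0.039,0.087,0.001,0,-0.076,1],
    [0.355,-0.039,0.087,0.001,0,-0.076,1],
    [0.355,-0.039,0.087,0.001,0,-0.076,1],
    [0.355,-0.039,0.087,0.001,0,-0.076,1],
    [0.355,-0.039,0.087,0.001,0,-0.076,1],
  ],
)

```text
time: 41.28
tool_pos: [576.8, 389.0, 188.6]
tcp_rot: [-3.141, 0.0, 1.812]
ft_force: [0.6, -0.3, -0.1]
finger_gap: 0.998
```

```bash
python3 - <<'E'
from h import *
w=snap('w30')
E
```

```text
t 41.28 pos [576.8 389.  188.6] rpy [-3.141  0.     1.812] F [ 0.6 -0.3 -0.1] gap 0.998 q [ 0.48  0.7   1.04 -0.    1.4  -1.33]
```

View pics/w30.png

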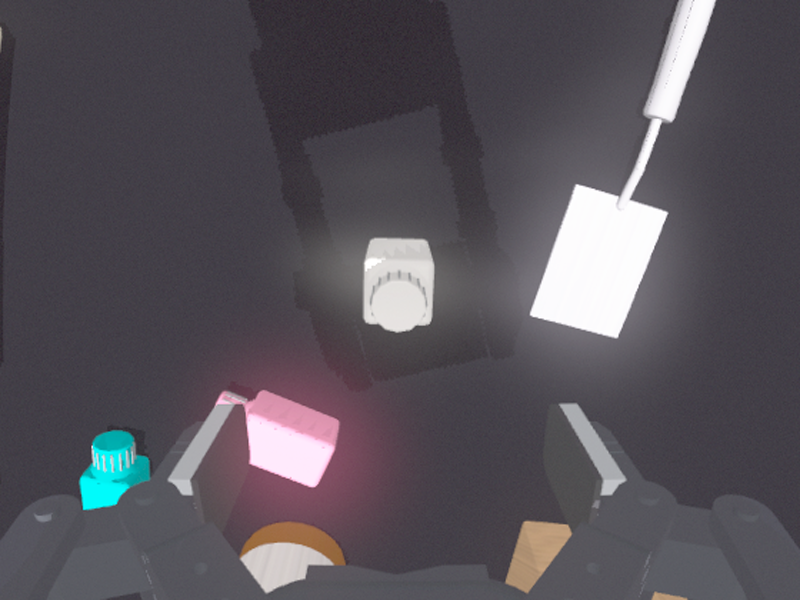

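```bash
python3 - <<'E'
from h import *
w=Cam("wrist"); c=w.plane([np.array((399,304))*.7],84)[0]; print(c.round(1))
T=rot([np.pi,0,1.82]); g=c+T@np.array([0,1.5,0]); inc([g[0],g[1],34],T,flip=False)
E
```

```text
[577.5 389.3  84. ]
inc [0.0015, 0.0011, 0.1564] [0.0007, -0.0002, -0.0033] rows 3.8
```

Request:
servo_tool(
  increments=[
    [0.001,0.001,0.04,0,0,-0.003,0.85],
    [0.001,0.001,0.08,0,0,-0.003,0.85],
    [0.001,0.001,0.12,0,0,-0.003,0.85],
    [0.001,0.001,0.156,0,0,-0.003,0.85],
    [0.001,0.001,0.156,0,0,-0.003,0.85],
    [0.001,0.001,0.156,0,0,-0.003,0.85],
    [0.001,0.001,0.156,0,0,-0.003,0],
    [0.001,0.001,0.156,0,0,-0.003,0],
    [0.001,0.001,0.156,0,0,-0.003,0],
    [0.001,0.001,0.156,0,0,-0.003,0],
    [0.001,0.001,0.156,0,0,-0.003,0],
    [0.001,0.001,0.156,0,0,-0.003,0],
    [0.001,0.001,0.156,0,0,-0.003,0],
  ],
)

```text
time: 42.47
tool_pos: [580.6, 389.8, 38.1]
tcp_rot: [3.134, -0.001, 1.819]
ft_force: [-1.2, -0.0, 6.4]
finger_gap: 0.438
```

```bash
python3 - <<'E'
from h import *
w=snap('w31')
E
```

```text
t 42.47 pos [580.6 389.8  38.1] rpy [ 3.134e+00 -1.000e-03  1.819e+00] F [-1.2 -0.   6.4] gap 0.438 q [ 0.48  0.83  1.2  -0.    1.1  -1.34]
```

View pics/w31.png

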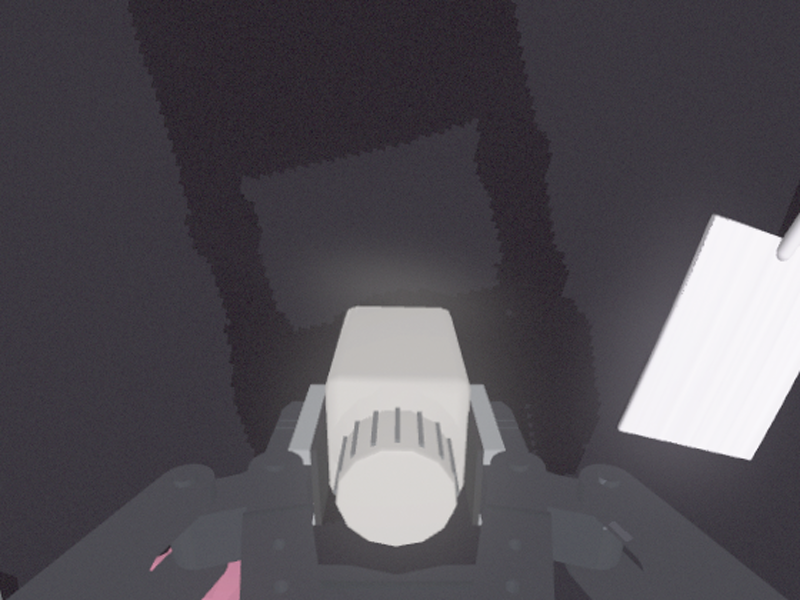

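```bash
python3 - <<'E'
from h import *
inc([617.4,-29.1,245],rot([np.pi,0,1.571]),flip=False)
E
```

```text
inc [-0.4148, -0.0658, -0.208] [0.0024, -0.0007, 0.0791] rows 11.2
```

Request:
servo_tool(
  increments=[
    [0,0,-0.04,0,0,0,0],
    [0,0,-0.08,0,0,0,0],
    [0,0,-0.12,0,0,0,0],
    [0,0,-0.16,0,0,0,0],
    [-0.02,-0.005,-0.2,0,0,0,0],
    [-0.06,-0.01,-0.208,0.001,0,0.01,0],
    [-0.1,-0.02,-0.208,0.002,0,0.02,0],
    [-0.14,-0.03,-0.208,0.002,0,0.03,0],
    [-0.18,-0.04,-0.208,0.002,0,0.04,0],
    [-0.22,-0.05,-0.208,0.002,0,0.05,0],
    [-0.26,-0.06,-0.208,0.002,0,0.06,0],
    [-0.3,-0.066,-0.208,0.002,0,0.07,0],
    [-0.34,-0.066,-0.208,0.002,0,0.079,0],
    [-0.38,-0.066,-0.208,0.002,0,0.079,0],
    [-0.415,-0.066,-0.208,0.002,-0.001,0.079,0],
    [-0.415,-0.066,-0.208,0.002,-0.001,0.079,0],
    [-0.415,-0.066,-0.208,0.002,-0.001,0.079,0],
    [-0.415,-0.066,-0.208,0.002,-0.001,0.079,0],
  ],
)

```text
time: 44.02
tool_pos: [617.1, -28.9, 246.0]
tcp_rot: [3.139, 0.0, 1.571]
ft_force: [-0.1, 0.4, -0.5]
finger_gap: 0.436
```

```bash
python3 - <<'E'
from h import *
w=snap('w32')
inc([617.4,-29.1,108],rot([np.pi,0,1.571]),flip=False)
E
```

```text
t 44.02 pos [617.1 -28.9 246. ] rpy [3.139 0.    1.571] F [-0.1  0.4 -0.5] gap 0.436 q [-0.17  0.5   1.23  0.    1.41 -1.74]
inc [-0.0009, 0.0, 0.1378] [0.0008, 0.0001, 0.0004] rows 3.3
```

View pics/w32.png

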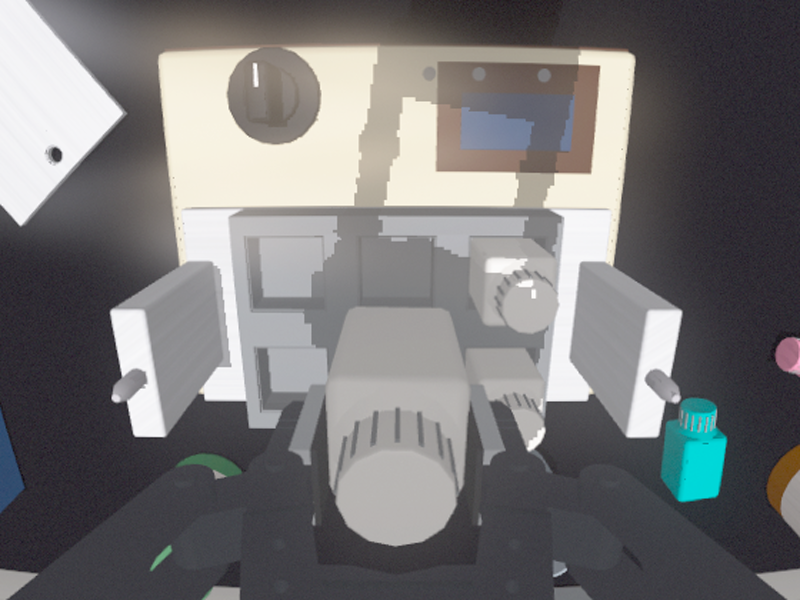

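Request:
servo_tool(
  increments=[
    [-0.001,0,0.04,0.001,0,0,0],
    [-0.001,0,0.08,0.001,0,0,0],
    [-0.001,0,0.105,0.001,0,0,0],
    [-0.001,0,0.115,0.001,0,0,0],
    [-0.001,0,0.12,0.001,0,0,0],
    [-0.001,0,0.125,0.001,0,0,0],
    [-0.001,0,0.13,0.001,0,0,0],
    [-0.001,0,0.136,0.001,0,0,0],
    [-0.001,0,0.138,0.001,0,0,0],
    [-0.001,0,0.138,0.001,0,0,0],
  ],
)

```text
time: 44.9
tool_pos: [617.7, -29.2, 108.3]
tcp_rot: [3.141, 0.0, 1.572]
ft_force: [0.6, -0.7, -1.4]
finger_gap: 0.434
```

```bash
python3 - <<'E'
from h import *
w=snap('w33')
E
```

```text
t 44.9 pos [617.7 -29.2 108.3] rpy [3.141 0.    1.572] F [ 0.6 -0.7 -1.4] gap 0.434 q [-0.17  0.62  1.41 -0.    1.1  -1.74]
```

View pics/w33.png

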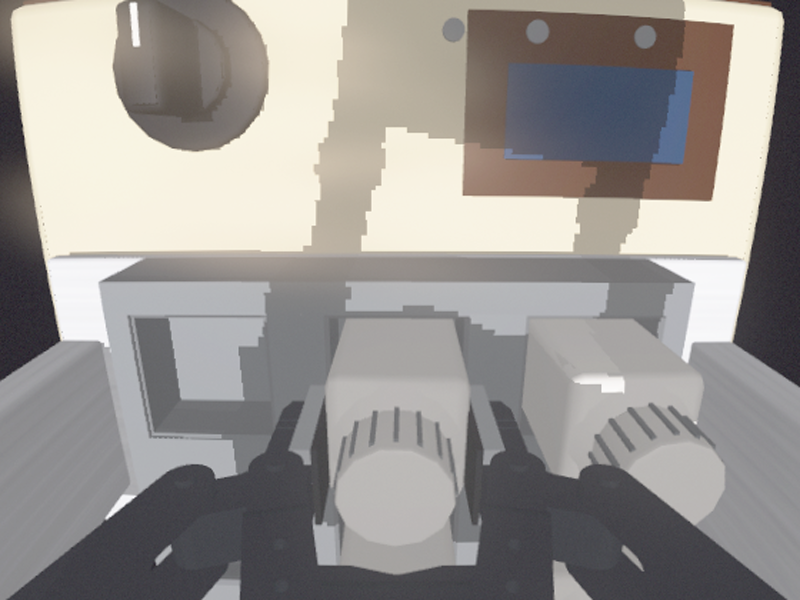

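Request:
servo_tool(
  increments=[
    [0,0,0.002,0,0,0,0],
    [0,0,0.002,0,0,0,0.54],
    [0,0,0.002,0,0,0,0.54],
    [0,0,0.002,0,0,0,0.54],
    [0,0,0.002,0,0,0,0.54],
    [0,0,-0.03,0,0,0,0.54],
    [0,0,-0.07,0,0,0,0.54],
    [0,0,-0.11,0,0,0,0.54],
    [0,0,-0.15,0,0,0,1],
    [0,0,-0.19,0,0,0,1],
    [0,0,-0.2,0,0,0,1],
    [0,0,-0.2,0,0,0,1],
  ],
)

```text
time: 45.95
tool_pos: [619.0, -29.4, 312.9]
tcp_rot: [3.133, 0.002, 1.572]
ft_force: [0.5, -0.9, -1.2]
finger_gap: 1.003
```

```bash
python3 - <<'E'
from h import *
w=snap('w34'); print(w.proj([[614.3,34.9,154],[614.3,-29.1,154],[682.3,34.9,154],[682.3,-29.1,154]])/.7)
E
```

```text
t 45.95 pos [619.  -29.4 312.9] rpy [3.133e+00 2.000e-03 1.572e+00] F [ 0.5 -0.9 -1.2] gap 1.003 q [-0.17  0.48  1.09 -0.    1.56 -1.74]
[[505.82349509 266.31028065]
 [397.77625355 266.02439943]
 [498.46520032 370.42563143]
 [397.60527125 370.55297309]]
```

View pics/w34.png

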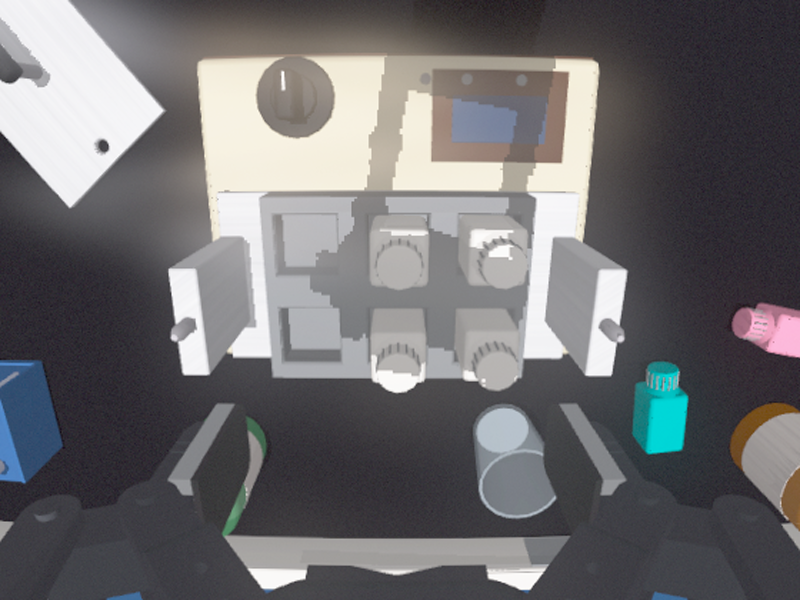

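```bash
python3 - <<'E'
from h import *
t=Cam("top"); print(t.plane([(365.4,219.2),(412.7,276.9)],11).round(1), t.plane([(390.4,246.9)],57).round(1))
inc([440,-365,300],rot([np.pi,0,-.89]),flip=False)
E
```

```text
[[ 543.6 -280.8   11. ]
 [ 347.6 -441.5   11. ]] [[ 445.4 -355.2   57. ]]
inc [-0.3356, -0.1778, 0.0078] [0.0, 0.0002, 0.7837] rows 19.7
```

Request:
servo_tool(
  increments=[
    [-0.336,-0.178,0.008,0,0,0.7837,1],
    [-0.336,-0.178,0.008,0,0,0.7837,1],
    [-0.336,-0.178,0.008,0,0,0.7837,1],
    [-0.336,-0.178,0.008,0,0,0.7837,1],
    [-0.336,-0.178,0.008,0,0,0.7837,1],
    [-0.336,-0.178,0.008,0,0,0.7837,1],
    [-0.336,-0.178,0.008,0,0,0.7837,1],
    [-0.336,-0.178,0.008,0,0,0.7837,1],
    [-0.336,-0.178,0.008,0,0,0.7837,1],
    [-0.336,-0.178,0.008,0,0,0.7837,1],
    [-0.336,-0.178,0.008,0,0,0.7837,1],
    [-0.336,-0.178,0.008,0,0,0.7837,1],
    [-0.336,-0.178,0.008,0,0,0.7837,1],
    [-0.336,-0.178,0.008,0,0,0.7837,1],
    [-0.336,-0.178,0.008,0,0,0.7837,1],
    [-0.336,-0.178,0.008,0,0,0.7837,1],
    [-0.336,-0.178,0.008,0,0,0.7837,1],
    [-0.336,-0.178,0.008,0,0,0.7837,1],
    [-0.336,-0.178,0.008,0,0,0.7837,1],
    [-0.336,-0.178,0.008,0,0,0.7837,1],
  ],
)

```text
time: 47.72
tool_pos: [439.2, -364.8, 297.1]
tcp_rot: [3.141, 0.005, -0.896]
ft_force: [-0.3, -0.7, -0.9]
finger_gap: 0.998
```

```bash
python3 - <<'E'
from h import *
w=snap('w35')
E
```

```text
t 47.72 pos [ 439.2 -364.8  297.1] rpy [ 3.141  0.005 -0.896] F [-0.3 -0.7 -0.9] gap 0.998 q [-0.83  0.39  1.27 -0.    1.49  0.07]
```

View pics/w35.png

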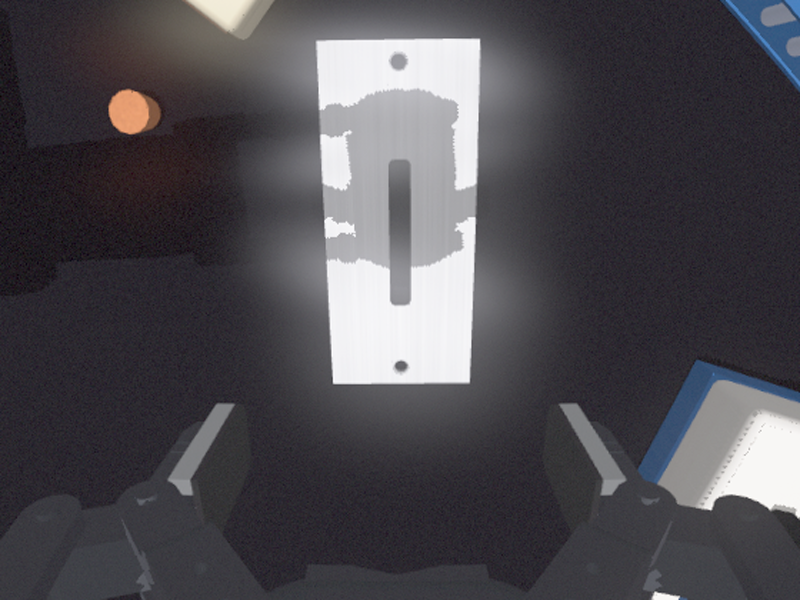

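```bash
python3 - <<'E'
from h import *
w=Cam("wrist"); g=cv2.cvtColor(w.px,cv2.COLOR_BGR2GRAY)
def cen(u,v,s=9):
    p=g[v-s:v+s+1,u-s:u+s+1].astype(float); m=(p<150).astype(np.uint8)
    n,l,st_,c=cv2.connectedComponentsWithStats(m); 
    k=[i for i in range(1,n) if st_[i,4]<200 and st_[i,4]>10]; print([(st_[i,4]) for i in k]); i=k[0]; return c[i]+[u-s,v-s]
h1=cen(279,43);h2=cen(281,256); print(h1,h2)
P=w.plane([h1,h2],11); print(P.round(1),np.linalg.norm(P[0]-P[1])); m=P.mean(0); d=P[0]-P[1]; print("ctr",m.round(1),"ang",np.degrees(np.arctan2(d[1],d[0])))
b=w.plane(np.array([(399.5,160),(400,304)])*.7,57); print(b.round(1),b.mean(0).round(1),np.linalg.norm(b[0]-b[1]))
E
```

```text
[np.int32(98)]
[np.int32(60)]
[278.04081633  42.95918367] [280.58333333 255.91666667]
[[ 544.8 -280.6   11. ]
 [ 349.3 -439.9   11. ]] 252.12811641134894
ctr [ 447.1 -360.2   11. ] ang 39.173796827507005
[[ 489.6 -326.6   57. ]
 [ 405.9 -393.7   57. ]] [ 447.7 -360.2   57. ] 107.2757415003457
```

```bash
python3 - <<'E'
from h import *
inc([447.4,-360.2,90],rot([np.pi,0,-.887]),flip=False)
E
```

```text
inc [0.0024, -0.0094, 0.2074] [0.0003, 0.0014, -0.0012] rows 5.0
```

Request:
servo_tool(
  increments=[
    [0.002,-0.009,0.04,0,0.001,-0.001,0.8],
    [0.002,-0.009,0.08,0,0.001,-0.001,0.6],
    [0.002,-0.009,0.12,0,0.001,-0.001,0.6],
    [0.002,-0.009,0.16,0,0.001,-0.001,0.6],
    [0.002,-0.009,0.207,0,0.001,-0.001,0.6],
    [0.002,-0.009,0.207,0,0.001,-0.001,0.6],
    [0.002,-0.009,0.207,0,0.001,-0.001,0.6],
  ],
)

```text
time: 48.4
tool_pos: [445.1, -358.5, 87.4]
tcp_rot: [3.14, 0.009, -0.886]
ft_force: [1.0, -0.7, -0.5]
finger_gap: 0.6
```

```bash
python3 - <<'E'
from h import *
w=snap('w36')
E
```

```text
t 48.4 pos [ 445.1 -358.5   87.4] rpy [ 3.14   0.009 -0.886] F [ 1.  -0.7 -0.5] gap 0.6 q [-0.81  0.58  1.57 -0.    1.    0.07]
```

View pics/w36.png

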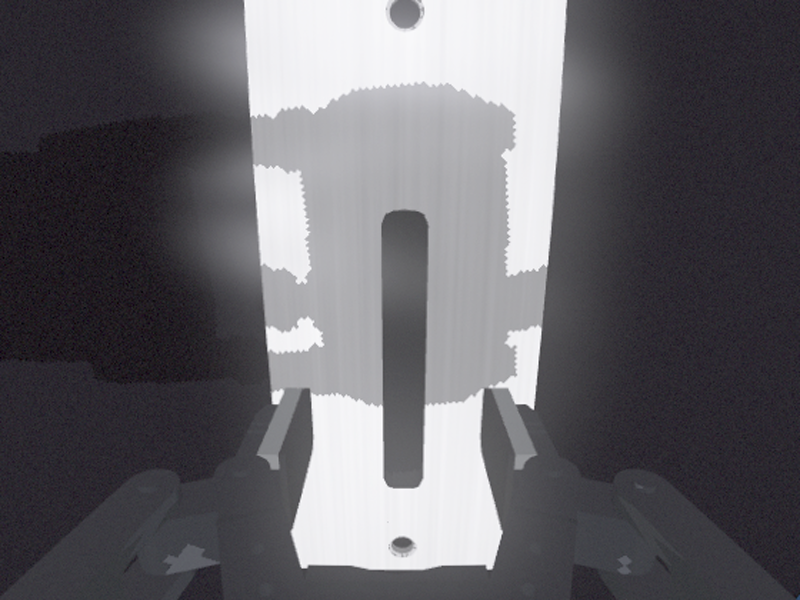

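```bash
python3 - <<'E'
from h import *
w=Cam("wrist"); P=w.plane(np.array([(405,12),(402,546)])*.7,11); m=P.mean(0); d=P[0]-P[1]; print(P.round(1),np.linalg.norm(d),m.round(1),np.degrees(np.arctan2(d[1],d[0])))
b=w.plane(np.array([(405,211),(403,488)])*.7,57); print(b.mean(0).round(1),np.linalg.norm(b[0]-b[1])); d=b[0]-b[1];print(np.degrees(np.arctan2(d[1],d[0])))
inc([(m[0]+b[:,0].mean())/2,(m[1]+b[:,1].mean())/2,30],rot([np.pi,0,-.887]),flip=False)
E
```

```text
[[ 547.  -282.4   11. ]
 [ 349.1 -443.4   11. ]] 255.1636575804925 [ 448.1 -362.9   11. ] 39.11987916051398
[ 449.  -361.8   57. ] 110.45609788767136
39.08435955871393
inc [0.0017, 0.0001, 0.0619] [0.0002, -0.0002, 0.0002] rows 1.5
```

Request:
servo_tool(
  increments=[
    [0.002,0,0.03,0,0,0,0.6],
    [0.002,0,0.05,0,0,0,0.6],
    [0.002,0,0.061,0,0,0,0.6],
    [0.002,0,0.061,0,0,0,0.6],
    [0.002,0,0.061,0,0,0,0],
    [0.002,0,0.061,0,0,0,0],
    [0.002,0,0.061,0,0,0,0],
    [0.002,0,0.061,0,0,0,0],
    [0.002,0,0.061,0,0,0,0],
    [0.002,0,0.061,0,0,0,0],
  ],
  newtons=90,
)

```text
time: 49.33
tool_pos: [449.4, -363.0, 33.0]
tcp_rot: [3.141, -0.003, -0.886]
ft_force: [-2.1, 2.2, 5.8]
finger_gap: 0.165
```

```bash
python3 - <<'E'
from h import *
w=snap('w37')
E
```

```text
t 49.33 pos [ 449.4 -363.    33. ] rpy [ 3.141e+00 -3.000e-03 -8.860e-01] F [-2.1  2.2  5.8] gap 0.165 q [-0.81  0.66  1.61 -0.    0.88  0.08]
```

View pics/w37.png

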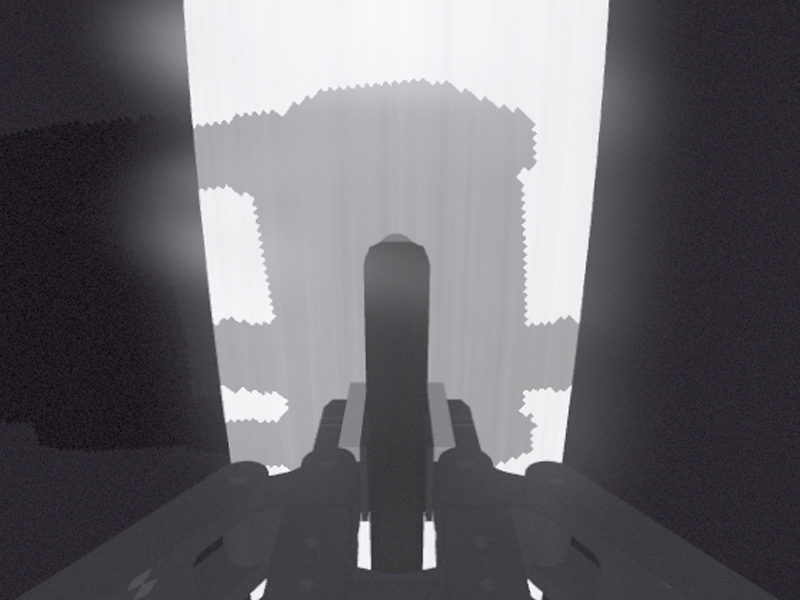

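```bash
python3 - <<'E'
from h import *
w=Cam("wrist"); o=w.o; e=w.plane([np.array((397,241))*.7],57)[0]; a=np.radians(39.15); c=e-55*np.array([np.cos(a),np.sin(a),0]); Rt=rot(o["tcp_rot"])
print(e.round(1),c.round(1),"tool:",(Rt.T@(c-o["tool_pos"])).round(1), "holes est:",(Rt.T@(np.array([448.3,-362.5,0])-o["tool_pos"])).round(1), np.degrees(o["tcp_rot"][2])+90)
inc(o["tool_pos"]+[0,0,260],rot([np.pi,0,-.886]),flip=False)
E
```

```text
[ 493.8 -327.2   57. ] [ 451.1 -361.9   57. ] tool: [  0.3  -2.  -24. ] holes est: [-1.2  0.5 33. ] 39.22295093863929
inc [0.0008, 0.0001, -0.26] [0.0002, -0.001, -0.0001] rows 6.2
```

Request:
servo_tool(
  increments=[
    [0,0,-0.01,0,0,0,0],
    [0,0,-0.03,0,0,0,0],
    [0,0,-0.06,0,0,0,0],
    [0,0,-0.1,0,0,0,0],
    [0,0,-0.14,0,0,0,0],
    [0,0,-0.18,0,0,0,0],
    [0,0,-0.22,0,0,0,0],
    [0,0,-0.25,0,0,0,0],
    [0,0,-0.26,0,0,0,0],
    [0,0,-0.26,0,0,0,0],
  ],
)

```text
time: 50.27
tool_pos: [449.6, -362.9, 296.4]
tcp_rot: [-3.142, -0.01, -0.886]
ft_force: [1.0, 0.2, -4.9]
finger_gap: 0.166
```

```bash
python3 - <<'E'
from h import *
w=snap('w38')
inc([649,-29.5,290],rot([np.pi,0,0]),flip=False)
E
```

```text
t 50.27 pos [ 449.6 -362.9  296.4] rpy [-3.142 -0.01  -0.886] F [ 1.   0.2 -4.9] gap 0.166 q [-0.81  0.4   1.26 -0.    1.47  0.07]
inc [-0.1313, -0.3654, 0.0025] [0.0007, -0.0012, -0.2821] rows 9.3
```

View pics/w38.png

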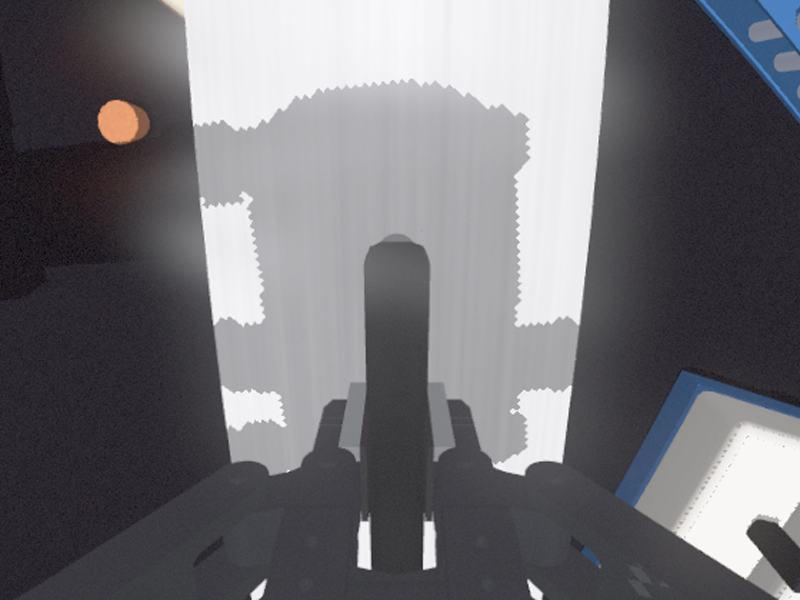

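Request:
servo_tool(
  increments=[
    [-0.01,-0.03,0,0,0,-0.03,0],
    [-0.02,-0.065,0,0,0,-0.06,0],
    [-0.04,-0.1,0,0,0,-0.09,0],
    [-0.05,-0.14,0,0,0,-0.12,0],
    [-0.065,-0.18,0,0,0,-0.15,0],
    [-0.08,-0.22,0,0,0,-0.18,0],
    [-0.095,-0.26,0,0,0,-0.21,0],
    [-0.11,-0.3,0,0,0,-0.24,0],
    [-0.12,-0.335,0,0,0,-0.265,0],
    [-0.128,-0.355,0.001,0,-0.001,-0.278,0],
    [-0.131,-0.365,0.002,0.001,-0.001,-0.282,0],
    [-0.131,-0.365,0.002,0.001,-0.001,-0.282,0],
    [-0.131,-0.365,0.002,0.001,-0.001,-0.282,0],
    [-0.131,-0.365,0.002,0.001,-0.001,-0.282,0],
  ],
)

```text
time: 51.48
tool_pos: [648.0, -31.5, 289.3]
tcp_rot: [-3.142, 0.001, -0.003]
ft_force: [0.0, -0.1, -3.3]
finger_gap: 0.171
```

```bash
python3 - <<'E'
from h import *
w=snap('w39')
t=Cam("top"); s=Cam("scene")
cv2.imwrite("pics/t4.png",cv2.resize(t.px[120:270,210:380],None,fx=4,fy=4,interpolation=cv2.INTER_CUBIC))
cv2.imwrite("pics/s4.png",cv2.resize(s.px[130:300,180:340],None,fx=3.5,fy=3.5,interpolation=cv2.INTER_CUBIC))
inc([648.3,-29.5,245],rot([np.pi,0,0]),flip=False)
E
```

```text
t 51.48 pos [648.  -31.5 289.3] rpy [-3.142e+00  1.000e-03 -3.000e-03] F [ 0.  -0.1 -3.3] gap 0.171 q [-0.17  0.55  1.03 -0.    1.56 -0.16]
inc [-0.0001, -0.002, 0.0457] [-0.0001, -0.0003, -0.0009] rows 1.1
```

View pics/w39.png

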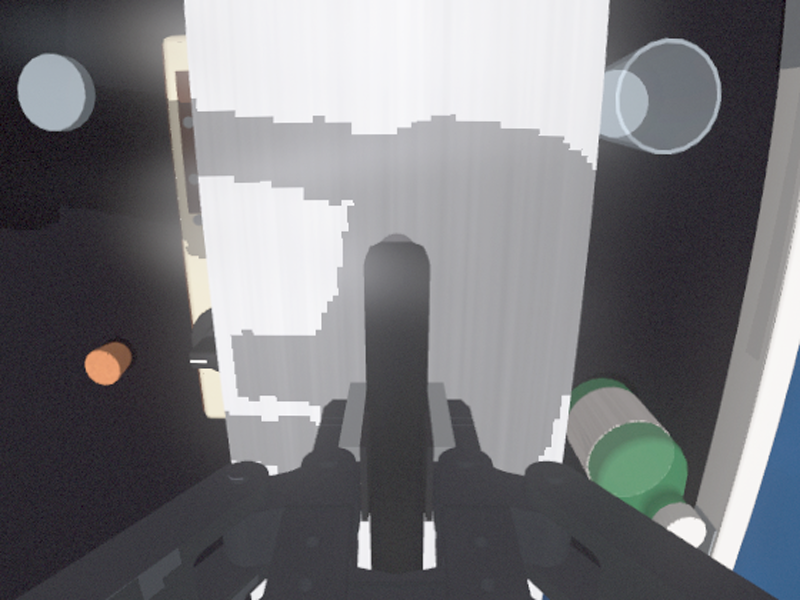

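View pics/t4.png

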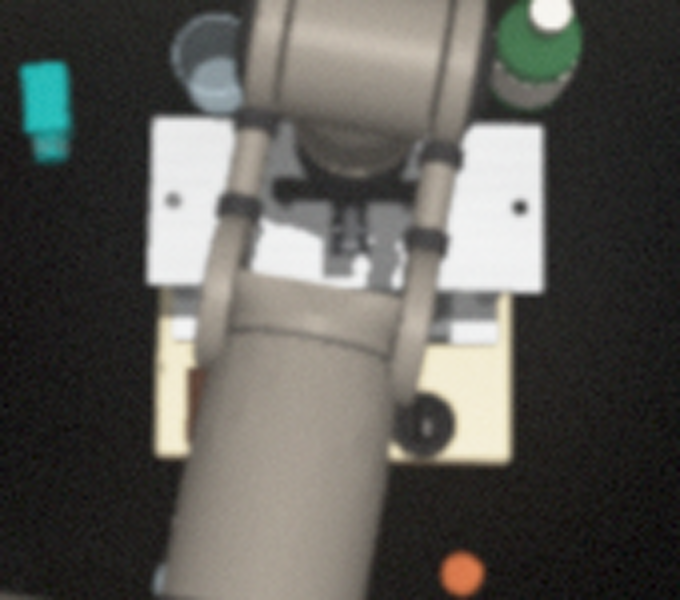

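View pics/s4.png

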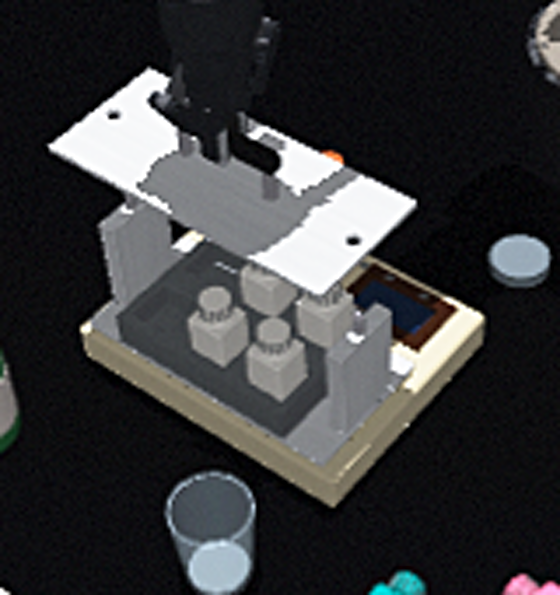

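```bash
python3 - <<'E'
from h import *
t=Cam("top"); s=Cam("scene"); st()
g=cv2.cvtColor(t.px,cv2.COLOR_BGR2GRAY)
H=[]
for (u,v) in [(253,170),(340,171.75)]:
    u0,v0=int(round(u)),int(round(v)); p=g[v0-4:v0+5,u0-4:u0+5].astype(float); wgt=np.clip(np.median(p)-10-p,0,None); yy,xx=np.mgrid[-4:5,-4:5]; H.append((u0+(wgt*xx).sum()/wgt.sum(),v0+(wgt*yy).sum()/wgt.sum()))
P=t.plane(H,267); print(np.round(H,2),P.round(1),P.mean(0).round(1),np.linalg.norm(P[0]-P[1]))
# scene holes
gs=cv2.cvtColor(s.px,cv2.COLOR_BGR2GRAY)
HS=[]
for (u,v) in [(353/3.5+180,239/3.5+130),(113/3.5+180,115/3.5+130)]:
    u0,v0=int(round(u)),int(round(v)); p=gs[v0-4:v0+5,u0-4:u0+5].astype(float); wgt=np.clip(np.median(p)-20-p,0,None); yy,xx=np.mgrid[-4:5,-4:5]; HS.append((u0+(wgt*xx).sum()/wgt.sum(),v0+(wgt*yy).sum()/wgt.sum()))
print(np.round(HS,2)); Q=s.plane(HS,267); print(Q.round(1),Q.mean(0).round(1),np.linalg.norm(Q[0]-Q[1]))
for a,b in zip(H,HS): print(tri([t,s],[a,b]).round(1))
E
python3 - <<'E'
import cv2,numpy as np
a=cv2.imread("pics/top0.png"); b=cv2.imread("pics/scene0.png")
A=cv2.resize(a[160:205,245:345],None,fx=8,fy=8,interpolation=cv2.INTER_CUBIC)
B=np.hstack([cv2.resize(b[180:215,200:235],None,fx=10,fy=10,interpolation=cv2.INTER_CUBIC),cv2.resize(b[210:245,265:300],None,fx=10,fy=10,interpolation=cv2.INTER_CUBIC)])
cv2.imwrite("pics/pa.png",A); cv2.imwrite("pics/pb.png",B)
E
```

```text
t 51.73 pos [648.5 -31.1 290.9] rpy [-3.141e+00 -1.000e-03 -2.000e-03] F [-0.4 -0.5 -3.6] gap 0.166 q [-0.17  0.55  1.03  0.    1.56 -0.16]
[[252.77 169.51]
 [339.56 171.28]] [[ 648.9   95.1  267. ]
 [ 648.1 -159.3  267. ]] [648.5 -32.1 267. ] 254.38969789413105
[[281.1  198.81]
 [211.07 161.67]]
[[ 648.9   99.3  267. ]
 [ 647.5 -161.8  267. ]] [648.2 -31.3 267. ] 261.100722248458
[648.4  96.7 265.2]
[ 648.3 -159.7  268.5]
```

View pics/pa.png

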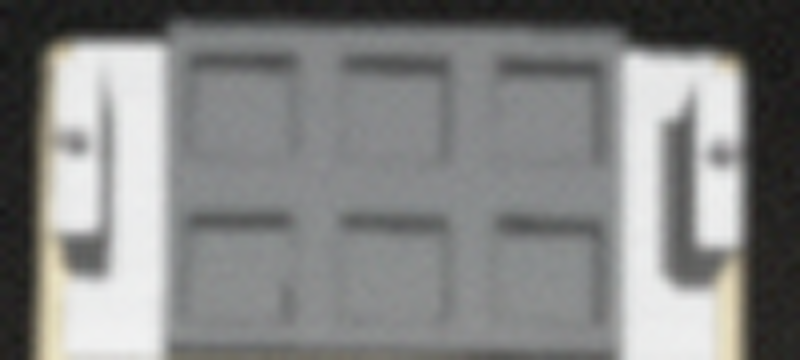

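View pics/pb.png

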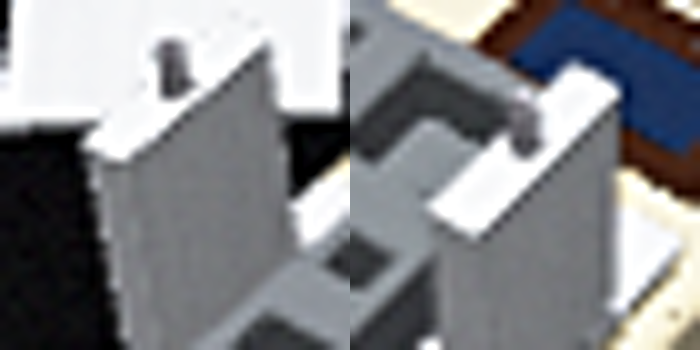

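```bash
python3 - <<'E'
from h import *
t=Cam("top"); s=Cam("scene")
for z in (176,182): 
    P=t.plane([(73/8+245-.4,142/8+160-.4),(720/8+245-.4,153/8+160-.4)],z); print(z,P.round(1).tolist(),P.mean(0).round(1),np.linalg.norm(P[0]-P[1]))
Q=s.plane([(168/10+200-.45,48/10+180-.45),(520-350,105)/np.array([10,10])+np.array([265,210])-.45],184); print(Q.round(1).tolist(),Q.mean(0).round(1))
inc([648.3,-29.0,250],rot([np.pi,0,0]),flip=False)
E
```

```text
176 [[646.5, 98.1, 176.0], [646.7, -155.1, 176.0]] [646.6 -28.5 176. ] 253.1915846800174
182 [[645.1, 97.7, 182.0], [645.3, -154.4, 182.0]] [645.2 -28.4 182. ] 252.07769256155044
[[652.1, -150.3, 184.0], [651.6, 100.9, 184.0]] [651.9 -24.7 184. ]
inc [-0.0004, -0.0016, 0.0409] [-0.0001, -0.0005, -0.0004] rows 1.0
```

Request:
servo_tool(
  increments=[
    [0,-0.002,0.02,0,0,0,0],
    [-0.001,-0.0025,0.04,0,0,0,0],
    [-0.001,-0.0025,0.06,0,0,0,0],
    [-0.001,-0.0025,0.072,0,0,0,0],
    [-0.001,-0.0025,0.074,0,0,0,0],
    [-0.001,-0.0025,0.074,0,0,0,0],
    [-0.001,-0.0025,0.074,0,0,0,0],
  ],
)

```text
time: 52.42
tool_pos: [648.2, -28.3, 218.0]
tcp_rot: [-3.142, -0.003, -0.002]
ft_force: [0.2, -0.5, -3.6]
finger_gap: 0.171
```

```bash
python3 - <<'E'
from h import *
st(); s=Cam("scene"); t=Cam("top")
cv2.imwrite("pics/s5.png",np.hstack([cv2.resize(s.px[160:215,190:240],None,fx=8,fy=8,interpolation=cv2.INTER_CUBIC),cv2.resize(s.px[195:250,255:305],None,fx=8,fy=8,interpolation=cv2.INTER_CUBIC)]))
cv2.imwrite("pics/t5.png",np.hstack([cv2.resize(t.px[150:200,235:280],None,fx=8,fy=8,interpolation=cv2.INTER_CUBIC),cv2.resize(t.px[150:200,315:360],None,fx=8,fy=8,interpolation=cv2.INTER_CUBIC)]))
inc([647.8,-28.4,205],rot([np.pi,0,0]),flip=False)
E
```

```text
t 52.42 pos [648.2 -28.3 218. ] rpy [-3.142e+00 -3.000e-03 -2.000e-03] F [ 0.2 -0.5 -3.6] gap 0.171 q [-0.16  0.58  1.17  0.    1.39 -0.16]
inc [-0.0007, 0.0001, 0.0134] [0.0, -0.0013, -0.0005] rows 0.3
```

View pics/s5.png

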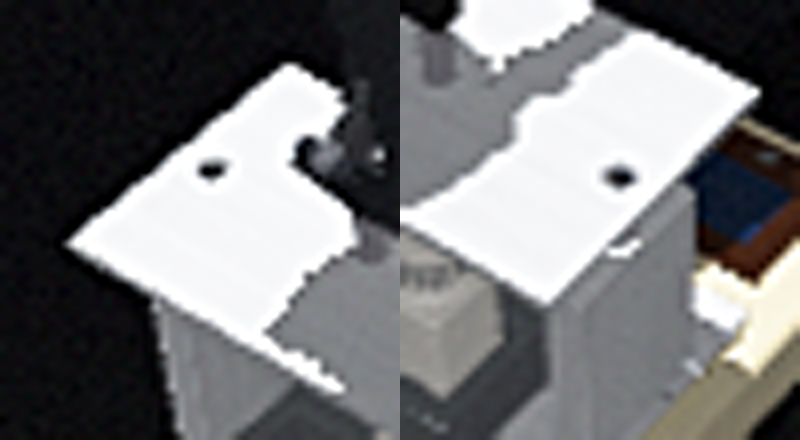

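View pics/t5.png

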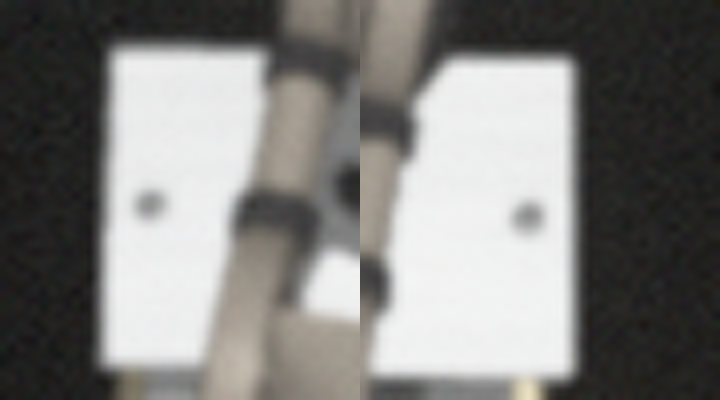

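```bash
python3 - <<'E'
from h import *
t=Cam("top"); o=st()
g=cv2.cvtColor(t.px,cv2.COLOR_BGR2GRAY)
def c(u,v,im):
    p=im[v-3:v+4,u-3:u+4].astype(float); w=np.clip(np.median(p)-15-p,0,None); yy,xx=np.mgrid[-3:4,-3:4]; return (u+(w*xx).sum()/w.sum(),v+(w*yy).sum()/w.sum())
H=[c(253,175,g),c(336,177,g)]; z=o["tool_pos"][2]-33+11
for zz in (z,z-6): P=t.plane(H,zz); print(np.round(H,2).tolist(),P.round(1).tolist(),P.mean(0).round(1))
g0=cv2.cvtColor(cv2.imread("pics/top0.png"),cv2.COLOR_BGR2GRAY)
H=[c(254,177,g0),c(335,179,g0)]
for zz in (170,175,180): P=t.plane(H,zz); print(np.round(H,2).tolist(),P.mean(0).round(1))
E
```

```text
t 52.57 pos [648.3 -28.2 218.3] rpy [ 3.142e+00 -4.000e-03 -1.000e-03] F [ 0.1  0.4 -3.8] gap 0.169 q [-0.16  0.58  1.17  0.    1.39 -0.16]
[[253.27, 175.09], [335.58, 176.66]] [[648.9, 98.3, 196.3], [648.5, -155.8, 196.3]] [648.7 -28.8 196.3]
[[253.27, 175.09], [335.58, 176.66]] [[650.4, 98.7, 190.3], [649.9, -156.5, 190.3]] [650.1 -28.9 190.3]
[[253.17, 177.34], [337.35, 178.94]] [647.7 -32.1 170. ]
[[253.17, 177.34], [337.35, 178.94]] [646.6 -32.  175. ]
[[253.17, 177.34], [337.35, 178.94]] [645.4 -31.9 180. ]
```

Request:
servo_tool(
  increments=[
    [-0.0006,0,0.003,0,-0.001,0,0],
    [-0.0006,0,0.006,0,-0.001,0,0],
    [-0.0006,0,0.009,0,-0.001,0,0],
    [-0.0006,0,0.012,0,-0.001,0,0],
    [-0.0006,0,0.013,0,-0.001,0,0],
  ],
)

```text
time: 52.98
tool_pos: [647.5, -28.2, 204.5]
tcp_rot: [-3.142, 0.0, -0.001]
ft_force: [-0.9, -0.5, -3.7]
finger_gap: 0.166
```

```bash
python3 - <<'E'
from h import *
o=st(); print(o["ft_torque"].round(2))
E
```

```text
t 52.98 pos [647.5 -28.2 204.5] rpy [-3.142e+00  0.000e+00 -1.000e-03] F [-0.9 -0.5 -3.7] gap 0.166 q [-0.16  0.59  1.19  0.    1.36 -0.16]
[-0.07 -0.07  0.08]
```

Request:
servo_tool(
  increments=[
    [0,0,0.003,0,0,0,0],
    [0,0,0.006,0,0,0,0],
    [0,0,0.009,0,0,0,0],
    [0,0,0.011,0,0,0,0],
    [0,0,0.013,0,0,0,0],
    [0,0,0.014,0,0,0,0],
    [0,0,0.014,0,0,0,0],
  ],
)

```text
time: 53.57
tool_pos: [647.5, -28.3, 190.2]
tcp_rot: [-3.142, 0.0, -0.001]
ft_force: [1.5, -0.3, -3.9]
finger_gap: 0.167
```

```bash
python3 - <<'E'
from h import *
o=st(); print(o["ft_torque"].round(2))
s=Cam("scene"); cv2.imwrite("pics/s6.png",cv2.resize(s.px[130:300,180:340],None,fx=3.5,fy=3.5,interpolation=cv2.INTER_CUBIC))
E
```

```text
t 53.57 pos [647.5 -28.3 190.2] rpy [-3.142e+00  0.000e+00 -1.000e-03] F [ 1.5 -0.3 -3.9] gap 0.167 q [-0.16  0.6   1.21 -0.    1.33 -0.16]
[-0.13 -0.13  0.01]
```

View pics/s6.png

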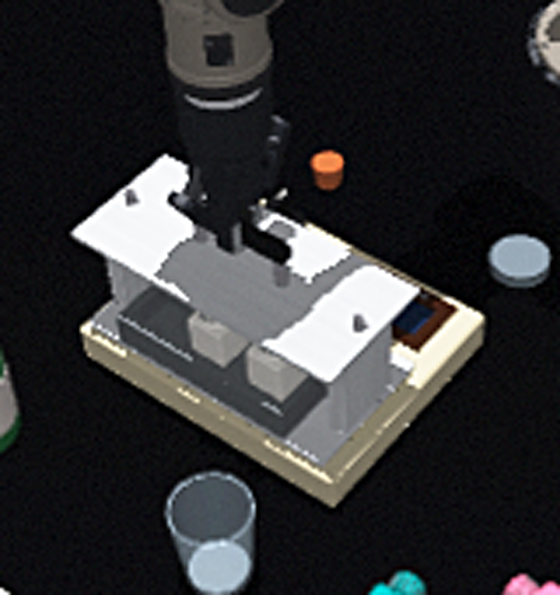

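Both pins protrude through the holes. Lower a little more to contact.

Request:
servo_tool(
  increments=[
    [0,0,0.001,0,0,0,0],
    [0,0,0.002,0,0,0,0],
    [0,0,0.003,0,0,0,0],
    [0,0,0.003,0,0,0,0],
    [0,0,0.003,0,0,0,0],
  ],
)

```text
time: 54.03
tool_pos: [647.6, -28.3, 190.0]
tcp_rot: [3.141, -0.002, -0.001]
ft_force: [-4.3, 0.1, 9.2]
finger_gap: 0.167
```

Request:
servo_tool(
  increments=[
    [0,0,0,0,0,0,0.5],
    [0,0,0,0,0,0,0.5],
    [0,0,0,0,0,0,0.5],
    [0,0,0,0,0,0,0.5],
    [0,0,-0.03,0,0,0,0.5],
    [0,0,-0.06,0,0,0,0.5],
    [0,0,-0.1,0,0,0,0.5],
    [0,0,-0.12,0,0,0,0.5],
    [0,0,-0.12,0,0,0,0.5],
  ],
)

```text
time: 54.78
tool_pos: [649.1, -28.4, 316.1]
tcp_rot: [3.139, -0.012, -0.001]
ft_force: [0.3, -1.0, 0.5]
finger_gap: 0.498
```

```bash
python3 - <<'E'
from h import *
w=snap('w40')
s=Cam("scene"); cv2.imwrite("pics/s7.png",cv2.resize(s.px[130:300,180:340],None,fx=3.5,fy=3.5,interpolation=cv2.INTER_CUBIC))
E
```

```text
t 54.78 pos [649.1 -28.4 316.1] rpy [ 3.139e+00 -1.200e-02 -1.000e-03] F [ 0.3 -1.   0.5] gap 0.498 q [-0.16  0.54  0.98 -0.    1.61 -0.16]
```

View pics/w40.png

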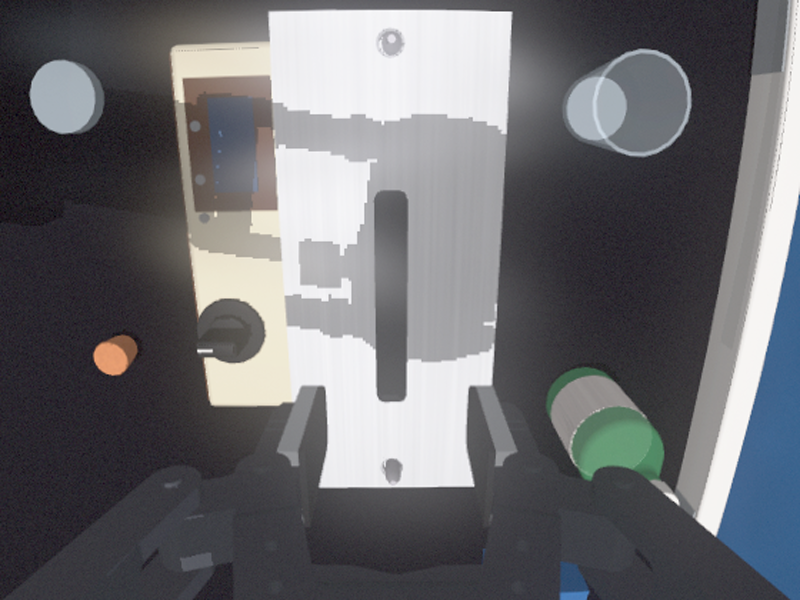

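View pics/s7.png

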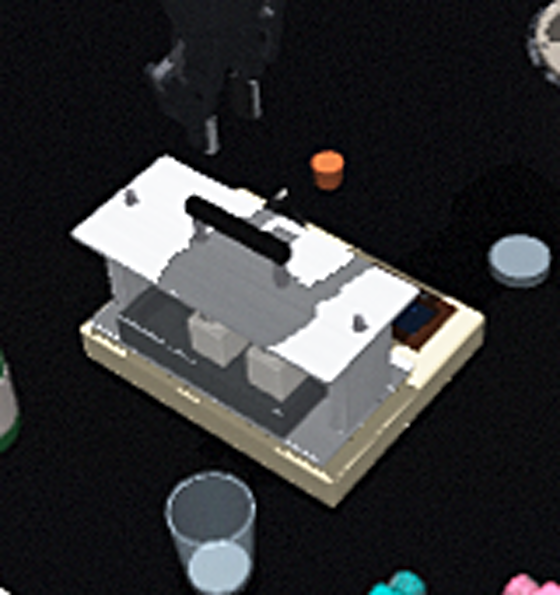

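```bash
python3 - <<'E'
from h import *
inc([512,-103,200],rot([np.pi,0,1.571]),flip=False)
E
```

```text
inc [-0.1359, 0.0749, 0.11] [0.001, -0.0007, -0.5005] rows 12.6
```

Request:
servo_tool(
  increments=[
    [-0.04,0.02,0,0,0,-0.04,0.5],
    [-0.08,0.04,0,0,0,-0.08,0.5],
    [-0.12,0.06,0,0,0,-0.12,0.5],
    [-0.136,0.075,0,0,0,-0.16,0.5],
    [-0.136,0.075,0,0,0,-0.2,0.5],
    [-0.136,0.075,0.02,0,0,-0.24,0.5],
    [-0.136,0.075,0.04,0,0,-0.28,0.5],
    [-0.136,0.075,0.07,0,0,-0.32,0.5],
    [-0.136,0.075,0.11,0,0,-0.36,0.5],
    [-0.136,0.075,0.11,0,0,-0.4,0.5],
    [-0.136,0.075,0.11,0,0,-0.44,0.5],
    [-0.136,0.075,0.11,0,0,-0.48,0.5],
    [-0.136,0.075,0.11,0.001,-0.001,-0.5,0.5],
    [-0.136,0.075,0.11,0.001,-0.001,-0.5,0.5],
    [-0.136,0.075,0.11,0.001,-0.001,-0.5,0.5],
  ],
)

```text
time: 56.13
tool_pos: [511.1, -102.8, 198.6]
tcp_rot: [-3.138, -0.0, 1.567]
ft_force: [0.3, 0.8, 0.5]
finger_gap: 0.5
```

```bash
python3 - <<'E'
from h import *
w=snap('w41'); print(w.proj([[512,-103,92]])/.7)
E
```

```text
t 56.13 pos [ 511.1 -102.8  198.6] rpy [-3.138 -0.     1.567] F [0.3 0.8 0.5] gap 0.5 q [-0.35  0.37  1.58 -0.    1.2  -1.91]
[[396.37302035 305.39689524]]
```

View pics/w41.png

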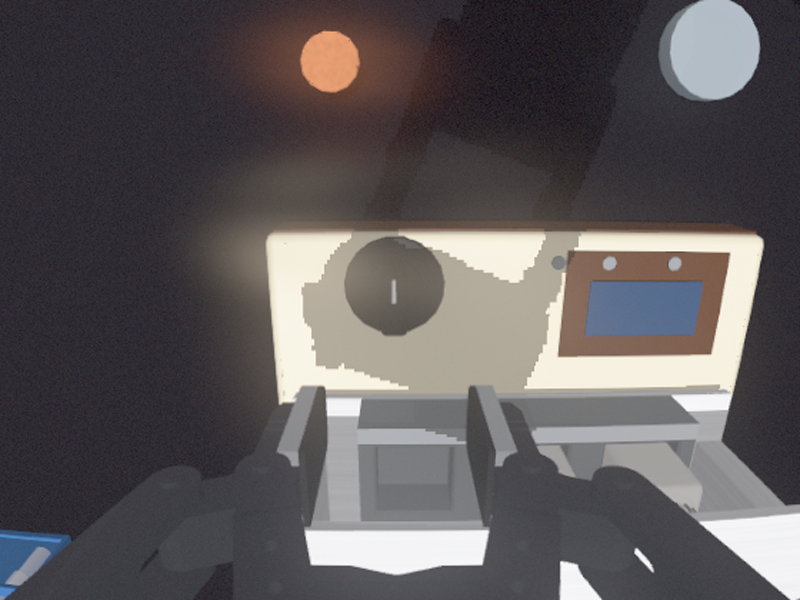

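```bash
python3 - <<'E'
from h import *
w=Cam("wrist"); c=w.px[150:250,225:325].astype(float)
c=np.clip((c-5)*5,0,255).astype(np.uint8); cv2.imwrite("pics/k.png",cv2.resize(c,None,fx=6,fy=6,interpolation=cv2.INTER_CUBIC))
E
```

```text
(no output)
```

View pics/k.png

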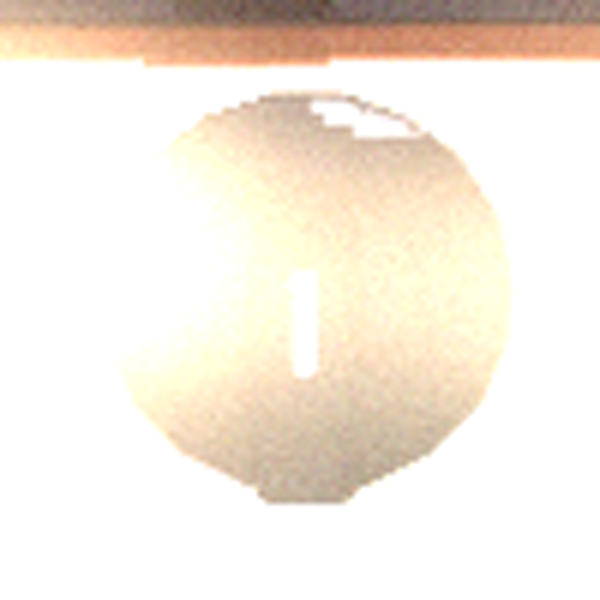

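```bash
python3 - <<'E'
from h import *
w=Cam("wrist"); print("end z92",w.plane([(276.2,233.5)],92).round(1),"circle z50",w.plane([(276.5,198.5)],50).round(1),w.plane([(276.5,198.5)],60).round(1))
print("ind",w.plane(np.array([(304,270),(304,375)])/6+[225,150],92).round(1))
for c in ([512,-103,60],[512,-103,50]): print(w.proj([c]))
E
```

```text
end z92 [[ 527.7 -104.2   92. ]] circle z50 [[ 513.1 -104.    50. ]] [[ 510.3 -104.    60. ]]
ind [[ 498.8 -104.4   92. ]
 [ 511.7 -104.5   92. ]]
[[277.7058394  200.53793731]]
[[277.69226391 197.18495783]]
```

```bash
python3 - <<'E'
from h import *
inc([511.9,-104.2,68],rot([np.pi,0,1.571]),flip=False)
E
```

```text
inc [-0.0012, 0.0006, 0.1315] [-0.0005, 0.0001, -0.001] rows 3.2
```

Request:
servo_tool(
  increments=[
    [-0.001,0.001,0.04,0,0,0,0.5],
    [-0.001,0.001,0.08,0,0,0,0.5],
    [-0.001,0.001,0.11,0,0,-0.001,0.5],
    [-0.001,0.001,0.125,0,0,-0.001,0.5],
    [-0.001,0.001,0.131,0,0,-0.001,0.5],
    [-0.001,0.001,0.131,0,0,-0.001,0.5],
    [-0.001,0.001,0.131,0,0,-0.001,0.5],
  ],
)

```text
time: 56.87
tool_pos: [512.9, -104.2, 69.2]
tcp_rot: [-3.141, 0.001, 1.57]
ft_force: [0.5, 0.5, 0.9]
finger_gap: 0.501
```

```bash
python3 - <<'E'
from h import *
w=snap('w42')
E
```

```text
t 56.87 pos [ 512.9 -104.2   69.2] rpy [-3.141e+00  1.000e-03  1.570e+00] F [0.5 0.5 0.9] gap 0.501 q [-0.35  0.53  1.73 -0.    0.88 -1.92]
```

View pics/w42.png

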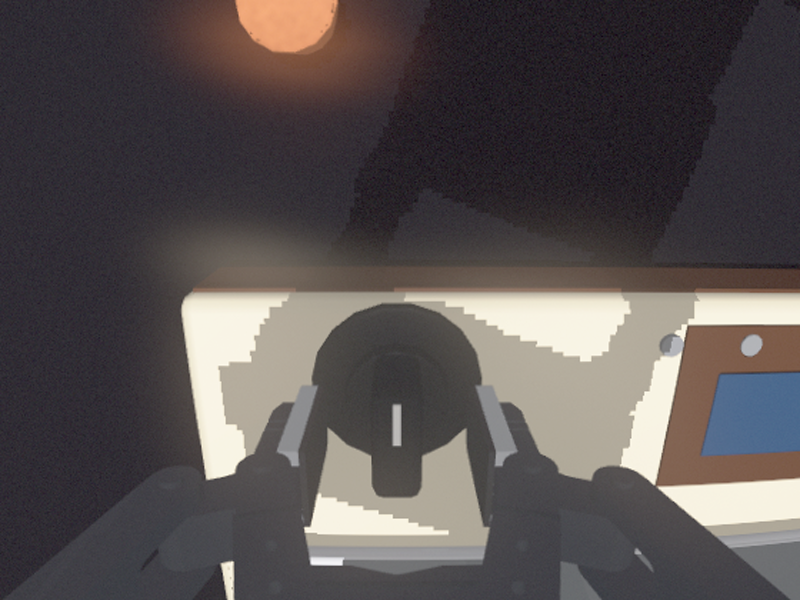

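Request:
servo_tool(
  increments=[
    [-0.001,0,0.001,0,0,0,0],
    [-0.001,0,0.001,0,0,0,0],
    [-0.001,0,0.001,0,0,0,0],
    [-0.001,0,0.001,0,0,0,0],
    [-0.001,0,0.001,0,0,0,0],
    [-0.001,0,0.001,0,0,0,0],
  ],
  newtons=40,
)

```text
time: 57.42
tool_pos: [514.1, -104.5, 70.2]
tcp_rot: [3.138, 0.0, 1.57]
ft_force: [-0.1, 6.0, 5.9]
finger_gap: 0.154
```

Request:
servo_tool(
  increments=[
    [0,0,0,0,0,0.035,0],
    [0,0,0,0,0,0.07,0],
    [0,0,0,0,0,0.105,0],
    [0,0,0,0,0,0.14,0],
    [0,0,0,0,0,0.175,0],
    [0,0,0,0,0,0.21,0],
    [0,0,0,0,0,0.245,0],
    [0,0,0,0,0,0.28,0],
    [0,0,0,0,0,0.315,0],
    [0,0,0,0,0,0.35,0],
    [0,0,0,0,0,0.38,0],
    [0,0,0,0,0,0.4,0],
    [0,0,0,0,0,0.41,0],
    [0,0,0,0,0,0.42,0],
    [0,0,0,0,0,0.425,0],
    [0,0,0,0,0,0.425,0],
  ],
)

```text
time: 58.75
tool_pos: [513.5, -104.9, 70.4]
tcp_rot: [3.14, -0.002, 0.237]
ft_force: [-2.5, -3.8, -1.1]
finger_gap: 0.155
```

```bash
python3 - <<'E'
from h import *
w=snap('w43'); print(ctrl.get_obs()["ft_torque"].round(2))
E
```

```text
t 58.75 pos [ 513.5 -104.9   70.4] rpy [ 3.14e+00 -2.00e-03  2.37e-01] F [-2.5 -3.8 -1.1] gap 0.155 q [-0.35  0.53  1.73 -0.    0.88 -0.58]
[-0.71  0.82  0.99]
```

View pics/w43.png

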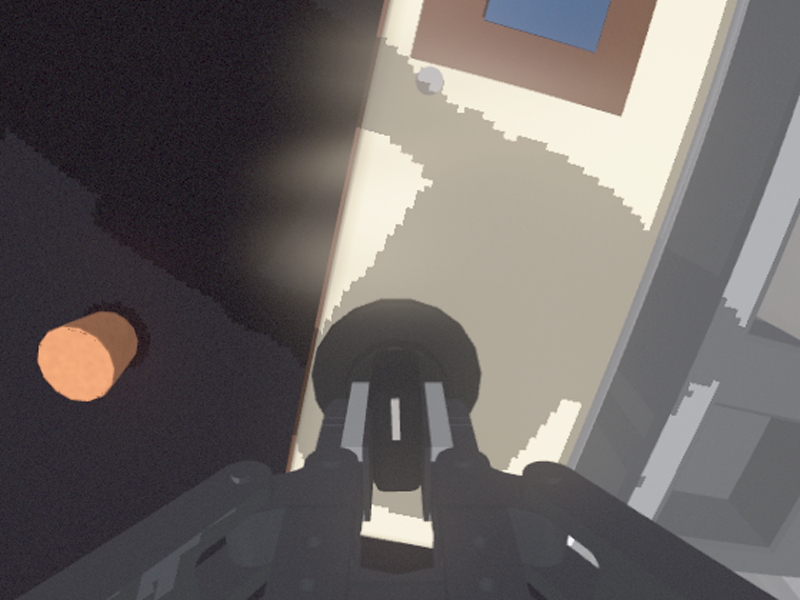

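Request:
servo_tool(
  increments=[
    [0,0,0,0,0,0,0.5],
    [0,0,0,0,0,0,0.5],
    [0,0,0,0,0,0,0.5],
    [0,0,0,0,0,0,0.5],
    [0,0,-0.03,0,0,0,0.5],
    [0,0,-0.07,0,0,0,0.5],
    [0,0,-0.11,0,0,0,0.5],
    [0,0,-0.15,0,0,0,0.5],
    [0,0,-0.19,0,0,0,0.5],
    [-0.04,0,-0.23,0,0,0,0.5],
    [-0.06,0,-0.24,0,0,0,0.5],
    [-0.06,0,-0.24,0,0,0,0.5],
  ],
)

```text
time: 59.8
tool_pos: [453.1, -119.5, 315.5]
tcp_rot: [3.134, -0.008, 0.237]
ft_force: [1.1, -0.2, 1.2]
finger_gap: 0.499
```

```bash
python3 - <<'E'
from h import *
w=snap('w44')
c=np.array([512,-104,92.]); a=-1.3
# indicator line expected when on: from centre towards -x rotated by -1.3
d=np.array([-np.cos(a),-np.sin(a),0]); print("exp",w.proj([c,c+13*d])/.7)
s=Cam("scene","s8")
t=Cam("top"); cv2.imwrite("pics/t8.png",cv2.resize(t.px[100:300,140:440],None,fx=2.6,fy=2.6,interpolation=cv2.INTER_CUBIC))
E
```

```text
t 59.8 pos [ 453.1 -119.5  315.5] rpy [ 3.134 -0.008  0.237] F [ 1.1 -0.2  1.2] gap 0.499 q [-0.42  0.17  1.52 -0.    1.44 -0.66]
exp [[479.3791393  248.1814794 ]
 [479.60129012 230.11353425]]
```

View pics/w44.png

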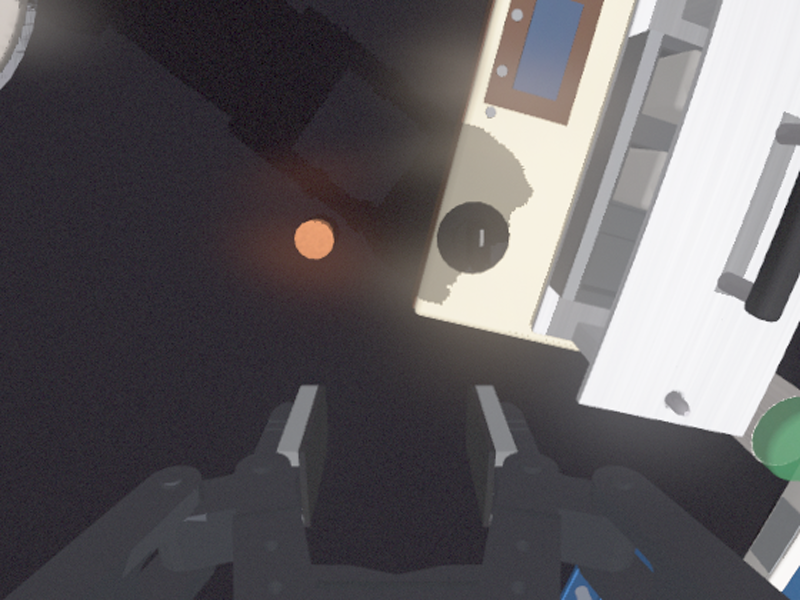

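View pics/s8.png

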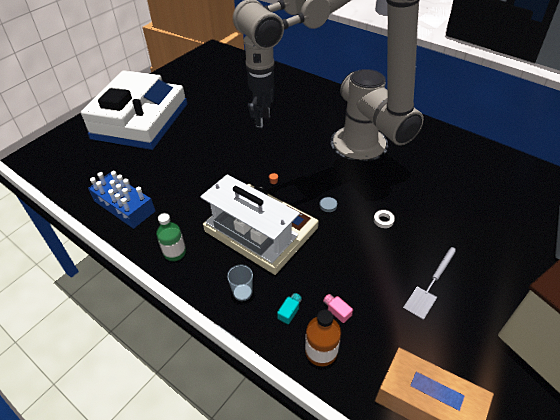

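View pics/t8.png

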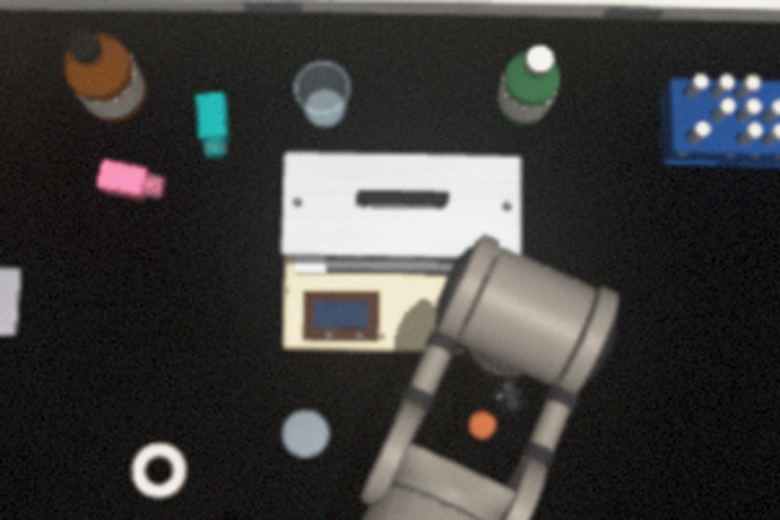

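```bash
python3 - <<'E'
from h import *
w=Cam("wrist"); g=w.px[155:178,328:345].max(2).astype(int); ys,xs=np.where(g>90); P=np.c_[xs+328,ys+155].astype(float)
P=P[(np.abs(P[:,0]-336.5)<4)]; q=w.plane(P,92)[:,:2]; q0=q.mean(0); u,s,v=np.linalg.svd(q-q0); d=v[0]; print(len(P),q0.round(1),d.round(2),"bar angle from x (deg)",np.degrees(np.arctan2(d[1],d[0]))%180, s.round(1))
print(ctrl.get_obs()["joint_velocities"].round(3)); st()
E
```

```text
28 [511.  -95.8] [ 0.21 -0.98] bar angle from x (deg) 102.39531189675208 [16.6  3.9]
[ 0.008  0.022  0.001 -0.002  0.001 -0.003]
t 60.0 pos [ 454.9 -118.4  309.5] rpy [ 3.141e+00 -1.000e-03  2.370e-01] F [ 0.4 -0.  -0.1] gap 0.505 q [-0.42  0.19  1.52 -0.    1.43 -0.66]
```

```bash
python3 -c "
from h import *
print(ctrl.finish_job()); st()"
```

```text
the job is handed in; nothing more can be done
None
the job is handed in; nothing more can be done
```

I finished the job and handed it in at about 60 s of the 210 s allowed. No verdict is reported, so what follows rests on my own checks.

- **Bottles:** Four white bottles were present, two standing and two fallen. I stood the fallen ones up on the bench and regripped them from above. All four now stand cap up in the +y and middle wells of both rows. In the last picture before the plate went on, the caps were within about 4 px of where fully seated bottles should appear. No white bottles remain on the bench.
- **Plate:** It went over both pins without resistance. It met the brackets at the height expected when flush (tool at 190 mm) with about 13 N of contact. Both pins show through the holes.
- **Switch:** I turned it clockwise to its stop: the tool turned 1.33 rad and met about 1 N m. After release, a rough picture estimate of the bar angle was 1.35 rad, against the 1.3 rad stop. I put the difference down to pixel noise (only 28 pixels).
- **Disagreement:** The side cameras and the wrist camera differed by about 2 to 4 mm on the pin positions. I used a compromise weighted toward the wrist measurement, and the plate fitted first time.
- **Bystanders:** The dish, tape roll, stopper, spatula and coloured bottles look unmoved in the final pictures. I noticed no knock and no grip slip.

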